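Find the hollow casting on the beam scale

ROBOT

A 7-joint arm with a two-finger parallel gripper is mounted at the origin on the work surface. World frame = base frame: x ahead of the robot, y to its left, z up, the work surface at z = 0. Lengths are in m, angles in rad, forces in N, time in s.
With the tool pointing down it reaches from about 0.4 to 0.875 m from the base axis. Payload 19.3 kg.
Tool frame: the origin (TCP) lies at the very end of the fingers, on their centre line; the grasp point (between the pads) lies 19 mm behind it; z points along the fingers, y is the direction in which the jaws open and shut (so a half turn about z gives the same grasp; the last joint's range is limited). The gripper opens to 85 mm and grips with 20 to 120 N. Pads are 22 mm wide; open, the fingers measure 114 mm over their backs; the gripper's body (76 mm by 85 mm) begins 54 mm behind the grasp point. The pads swing forward as they close: fully open they stand 13 mm farther back than shut.
Start: joints at [-1.406, 0.521, -0.036, 1.599, 0.021, 1.021, -0.113], TCP at [0.145, 0.608, 0.231] pointing down, gripper open.
Joint ranges: [-2.91, 2.91], [-0.3, 2.13], [-1.5, 1.42], [0.17, 2.43], [-1.26, 4.41], [0.16, 1.93], [-2.52, 2.52]. Speed limits (rad/s): [1.89, 1.89, 2.39, 2.39, 3.01, 3.01, 3.01].

INTERFACE

Orientations are given as [roll, pitch, yaw] about the fixed x, y, z axes, in that order (R = Rz(yaw) Ry(pitch) Rx(roll)).
In Python, from workcell import bot gives the robot as it stands.
- The arm moves only by the tool apply_moves, never from a script. Its argument "commands" is a list of rows, each an object with "travel": the shift along the tool's x, y, z in m, a list of three; "twist": the turn, a rotation vector about the tool's x, y, z in degrees, a list of three; "claw": the finger opening in m, from 0 to 0.0854. A call has 1 to 10 rows; each row is the pose to reach, as a shift and turn from the pose commanded when the call began, along the tool's axes at that moment; what a row does not reach only later rows make up. A row lasts 1/10 s, in which the tool goes at most 50 mm and 8.59 degrees, less where a joint would pass 70% of its speed; a pose out of reach is approached as far as the arm can. A call with a gripper value outside its range is refused whole. The fingers move at their own pace and stop on an object; "force" is the grip in N (left out, the last holds). Time passes only in rows, so rows that repeat a pose let the fingers close. It gives the time, the measured TCP pose, the force and the opening at its end, in the units of the state.
- bot.observe(): the state, without advancing time (a new reading comes with each control period).
- bot.grab_frame(name): name is "scene" or "top"; returns a dict with "frame" (480x640x3 uint8, blue, green, red), "fx", "fy", "cx", "cy" (pixels), "pose" (4x4, takes a point from camera to world coordinates). Camera axes: x right, y up, looking along -z (the intrinsics and any distortion apply to the point x, -y, -z); pixel columns grow to the right and rows downward; lengths in m; the calibration is good to about 2 mm. A picture is of the moment at which its call begins. There is no depth.
- bot.job_done(): hands the job in, once; it reports no verdict.
The state is a dict: "clock": time; "qpos": joint angles; "qd": joint speeds; "joint_efforts": joint torques, N m; "position": TCP position; "tool_rot": TCP orientation; "force": force on the tool from outside, world axes, zero at the start; "moment": the same for the moment, N m; "grip_width": finger opening in m.
Only numpy, scipy, OpenCV 4.12 (cv2) and the standard library are available. Lean on these libraries where they do the work, as an engineer would, in place of code of your own. Each camera call takes 0.05 s, during which the arm holds its last target.

TASK

Two castings that look alike lie on the pans of the locked beam scale; one has a void and is lighter. Slowly swing the scale's lever all the way over to free the beam and, without touching the castings, let it tip and come to rest to see which pan rises; then swing the lever back fully home so that the beam is locked level again. Only then lift the lighter casting off and set it down flat in the steel tray without dropping it; leave the heavier one on its pan, the lever home, and the bowl, burner and clear box where they are.

Things in the scene. Friction and masses are not known exactly. Their poses are not given: they have to be found in the camera images.
- scale: Fixed base of the scale: grey box 110 x 190 x 70 mm on a dark foot plate 120 x 240 mm. Origin on the bench under the beam's axle; x points away from the lever side, y along the beam to the left pan. The lever is under a clear guard, so an upright tool cannot reach its knob: lean the tool 35 to 45 degrees, its body back to the scale's -x side, and reach in under the guard's front edge.
- guard_edge (a point): Middle of the lower front edge of the clear stiff guard, 158 mm above the bench, 153 mm in front (-x) of the scale's origin. The sheet is 108 (x) x 200 (y) x 5 mm and rises slightly to its rear edge at x = -46 mm, 176 mm high; two thin posts at x = -46, y = +-85 mm carry it. Axes as the scale's
- lever (a joint): Arrest lever: flat steel arm 100 mm long at 35 mm height, swings level about an upright pivot. 0 = home, at its stop, beam locked (arm 0.6 rad to the +y side of the scale's -x direction); 1.2 rad = other stop, beam free (arm 0.6 rad to the -y side). Grows counter-clockwise from above, knob moving to -y. Needs about 4 N at the knob, stays where left; beam fully free beyond 1.0
- lever_pivot (a point): the lever's turning axis: 56 mm in front (-x) of the scale's origin, 35 mm above the bench; does not move; axes as the scale's
- lever_knob (a point): centre of the top of the lever's knob, 78 mm above the bench: a black upright cylinder of 22 mm diameter and 38 mm free height above the arm, 100 mm from the pivot. Turns with the lever.
- beam (a joint): Tilt of the beam, an aluminium bar 340 mm long with a pan at each end and a needle in the middle, about an axle 100 mm above the bench along the scale's x. 0 = level; positive = left pan up, right pan down; stops at +-0.12 rad (pans 18 mm up or down). Locked, it stays level with a load on one pan only
- pan_left (a point): centre of the upper face of the left (+y) pan, 125 mm above the bench when level: a flat steel plate 125 (x) x 100 (y) mm with 6 mm lips at its two x edges only, 150 mm from the axle. Axes as the beam's
- pan_right (a point): the same on the right (-y) pan
- casting_1: Bare aluminium link casting: upright web 74 long x 26 wide x 40 mm high with a round boss (diameter 40, height 22 mm) at each end, 112 mm long in all. Origin: middle of the underside; x along its length, z up. The two look the same; one (not told which) has a void: about 0.2 against 0.3 kg. Starts on one of the pans, length within 0.25 rad of the scale's x. Grip it across the middle of the web.
- casting_2: Bare aluminium link casting: upright web 74 long x 26 wide x 40 mm high with a round boss (diameter 40, height 22 mm) at each end, 112 mm long in all. Origin: middle of the underside; x along its length, z up. The two look the same; one (not told which) has a void: about 0.2 against 0.3 kg. Starts on one of the pans, length within 0.25 rad of the scale's x. Grip it across the middle of the web.
- tray: open steel tray for rejects 200 (x) x 160 (y) x 26 mm, walls 4 mm, floor 4 mm thick, loose, 0.8 kg, on the bench left or right of the scale. Origin: centre of its underside.
- bowl: light blue plastic bowl, 170 mm across the rim, 75 mm high, on the other side of the scale. Bystander. Origin: centre of its underside.
- burner: metal laboratory burner, unlit, 80 x 80 mm foot, 134 mm high, beyond the scale. Bystander. Origin: centre of its underside.
- parts_box: clear plastic compartment box 170 x 120 x 60 mm, beyond the tray or bowl on the right. Bystander. Origin: centre of its underside.
There are look-alikes about, which are no part of the job. What is shaped like the casting_1 but green or yellow is not meant.

How it is judged:
By the outcome, as a careful person would: the job done as asked, in the order asked, and still so for the second after the job is handed in, with the robot touching nothing.
It also fails if it takes over 67 s, if anything falls off the work surface, if the arm or the gripper's body presses on something with over 40 N, if the wrist force passes 120 N, or if a joint passes its speed limit or range.

## Working session

There is one attempt and no reset: what is moved stays moved. The work goes in short steps, Python scripts to look and compute and a tool call to move; the robot and the scene stay as the last step left them, time stands still between calls to the robot, and variables do not carry over. Pictures are saved under pics/ and viewed, and the job is handed in when it is done.

Besides the shell and the picture viewer there is one more tool, called after "Emit:" as name(argument=value, ...) on one line, values as JSON. apply_moves: Moves the arm, as the interface text tells. Its arguments: {"type":"object","properties":{"commands":{"type":"array"},"force":{"type":"number"}},"required":["commands"]}

```bash
mkdir -p pics; ls
python3 - <<'E'
from workcell import bot
import cv2,numpy as np
print(bot.observe())
for n in ("scene","top"):
    f=bot.grab_frame(n); cv2.imwrite(f"pics/{n}0.png",f["frame"])
    print({k:v for k,v in f.items() if k!="frame"})
E
```

```text
pics
{'clock': 0.0, 'qpos': array([-1.40618776,  0.52199259, -0.0363466 ,  1.60001924,  0.02120001,
        1.02109639, -0.11283487]), 'qd': array([-1.42194648e-03,  5.54072038e-04,  1.53396703e-04, -9.71818569e-04,
        5.40443597e-04, -7.22923049e-04,  8.76041150e-05]), 'joint_efforts': array([-6.54976047e-04, -9.27137232e+01,  1.97994947e+00, -3.69919717e+01,
        1.78423023e-02,  8.32790975e-03,  2.52925616e-05]), 'position': array([0.14535613, 0.60750837, 0.23073484]), 'tool_rot': array([-3.14046434e+00,  7.17440638e-05,  2.90675614e+00]), 'force': array([ 0.54655202, -0.1513337 , -0.17520118]), 'moment': array([-0.00326638,  0.01831438, -0.00157214]), 'grip_width': 0.08535590101300408}
{'fx': 470.6973587000174, 'fy': 470.6973587000174, 'cx': 320.3431532348173, 'cy': 243.6453298668835, 'pose': array([[-0.71767665, -0.53626196,  0.44425594,  1.1574903 ],
       [ 0.69621157, -0.56641756,  0.44097687,  0.48783853],
       [ 0.01515524,  0.62577492,  0.77985644,  1.03267291],
       [ 0.        ,  0.        ,  0.        ,  1.        ]])}
{'fx': 441.98070025312006, 'fy': 441.98070025312006, 'cx': 326.4642787559022, 'cy': 241.8609069225487, 'pose': array([[-0.06033185,  0.97372502, -0.21958975,  0.41095242],
       [-0.99817594, -0.05934006,  0.01111576, -0.01704115],
       [-0.00220677,  0.21985984,  0.97552898,  1.06745178],
       [ 0.        ,  0.        ,  0.        ,  1.        ]])}
```

View pics/scene0.png

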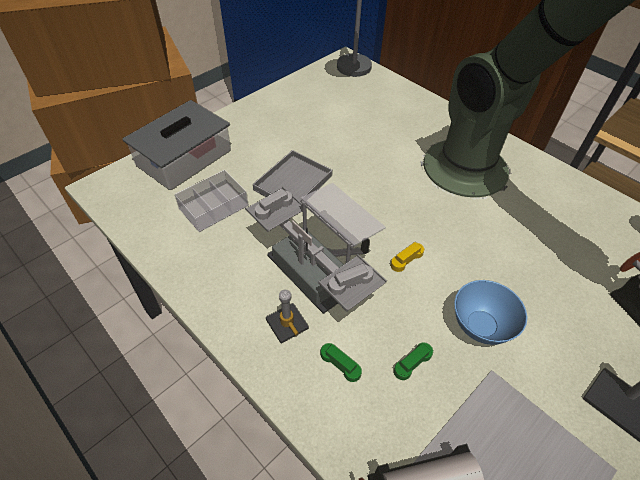

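View pics/top0.png

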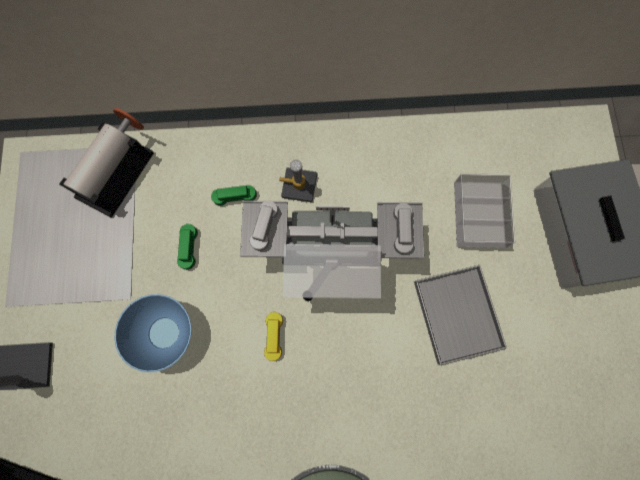

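The top view shows the scale in the middle, with grey castings on the left pan (264,225) and right pan (404,228). The knob is at (308,296) under the guard, the tray at (460,315), the bowl at (154,333), the burner at (298,183) and the clear box at (484,212). The green castings at (233,195) and (187,246) and the yellow one at (273,336) are look-alikes. Next I'll enlarge.

```bash
cat > h.py <<'E'
import numpy as np,cv2
from scipy.spatial.transform import Rotation as R
C={'scene':(470.6973587,320.34315,243.64533,np.array([[-0.71767665,-0.53626196,0.44425594,1.1574903],[0.69621157,-0.56641756,0.44097687,0.48783853],[0.01515524,0.62577492,0.77985644,1.03267291]])),
'top':(441.9807,326.46428,241.8609,np.array([[-0.06033185,0.97372502,-0.21958975,0.41095242],[-0.99817594,-0.05934006,0.01111576,-0.01704115],[-0.00220677,0.21985984,0.97552898,1.06745178]]))}
def ray(c,u,v):
    f,cx,cy,P=C[c]; d=P[:,:3]@np.array([(u-cx)/f,-(v-cy)/f,-1]); return P[:,3],d/np.linalg.norm(d)
def atz(c,u,v,z):
    o,d=ray(c,u,v); return o+d*(z-o[2])/d[2]
def tri(p1,p2):
    o1,d1=ray('top',*p1);o2,d2=ray('scene',*p2)
    s=np.linalg.lstsq(np.c_[d1,-d2],o2-o1,rcond=None)[0]
    a=o1+s[0]*d1;b=o2+s[1]*d2
    return (a+b)/2,np.linalg.norm(a-b)
def proj(c,X):
    f,cx,cy,P=C[c]; q=P[:,:3].T@(np.asarray(X)-P[:,3]); return np.array([cx+f*q[0]/-q[2],cy-f*q[1]/-q[2]])
def crop(src,x,y,w,h,k,out):
    im=cv2.imread(src)[y:y+h,x:x+w]; cv2.imwrite(out,cv2.resize(im,None,fx=k,fy=k,interpolation=cv2.INTER_CUBIC))
E
python3 - <<'E'
from h import *
crop('pics/top0.png',230,190,200,120,4,'pics/t1.png')
crop('pics/scene0.png',230,160,200,150,4,'pics/s1.png')
crop('pics/top0.png',400,170,130,200,3,'pics/t2.png')
E
```

```text
(no output)
```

View pics/t1.png

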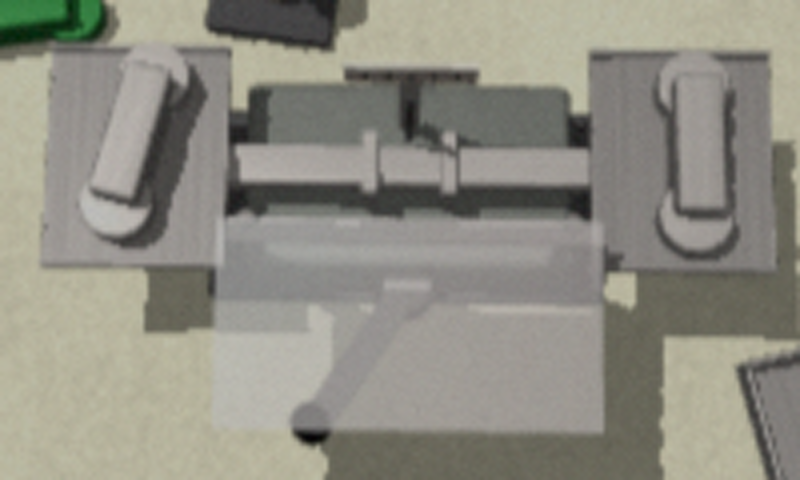

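View pics/s1.png

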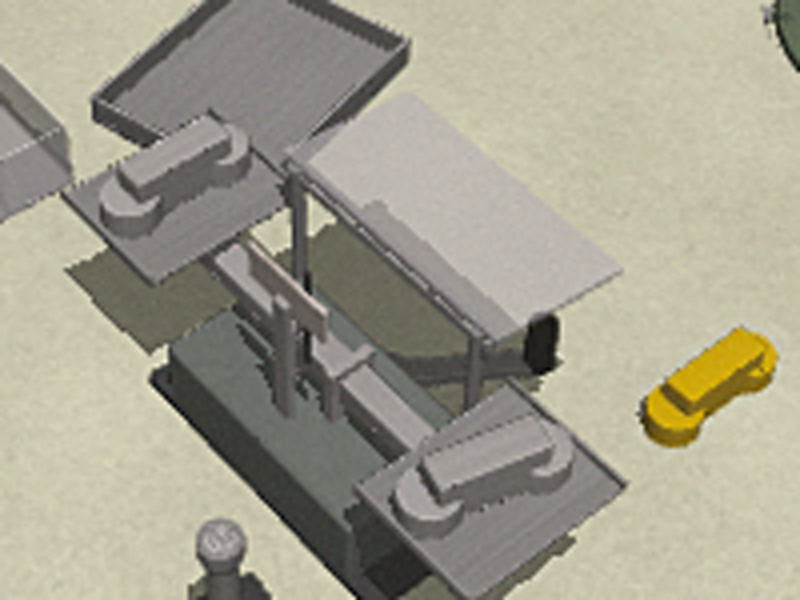

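View pics/t2.png

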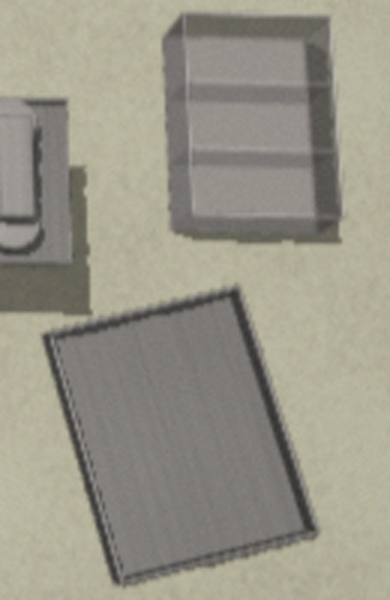

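```bash
cat >> h.py <<'E'
def T(x,y): return (230+x/4-.375,190+y/4-.375)
def S(x,y): return (230+x/4-.375,160+y/4-.375)
E
python3 - <<'E'
from h import *
np.set_printoptions(precision=4,suppress=True)
for n,a,b in [("L++",(50,46),(470,598)),("L+-",(231,48),(355,488)),("L-+",(42,267),(627,485)),
 ("R++",(590,52),(155,282)),("R+-",(770,52),(62,192)),
 ("G-+",(212,430),(622,270)),("G--",(603,432),(415,92)),("G++",(217,220),(487,342)),("G+-",(604,222),(285,155))]:
    print(n,*tri(T(*a),S(*b)))
# castings: web top end-edges
# left casting web top corners top: near end (92,190),(132,203); far (126,65),(170,70)
for n,a,b in [("Lc far+y",(126,65),(437,490)),("Lc near -y",(132,203),(540,418)),("Lc near+y",(92,190),(556,442)),
  ("Rc far+y",(677,72),(133,197)),("Rc near -y",(724,212),(213,115)),("Rc near +y",(678,212),(230,138))]:
    print(n,*tri(T(*a),S(*b)))
print('knob',atz('top',*T(311,422),.078))
for u,v in [(45,335),(238,288),(317,535),(120,583)]: print('tray',atz('top',400+u/3-.33,170+v/3-.33,.026))
print(tri(T(740,367),S(408,42)))
E
```

```text
L++ [0.7277 0.1525 0.1281] 0.003771039797975128
L+- [0.7213 0.053  0.1238] 0.0021628162359452596
L-+ [0.6036 0.1605 0.1223] 0.0029318618118084586
R++ [ 0.7056 -0.1461  0.126 ] 0.0006333782694044721
R+- [ 0.6998 -0.2464  0.1262] 0.0015959232672600574
G-+ [0.5063 0.0675 0.1585] 0.0045297918480935
G-- [ 0.4916 -0.1302  0.1612] 0.0002447693723591074
G++ [0.6147 0.0577 0.1714] 0.00883895798926627
G+- [ 0.5993 -0.1394  0.1704] 0.0007144593914469691
Lc far+y [0.7049 0.1048 0.1597] 0.007220253445797624
Lc near -y [0.6271 0.1069 0.1579] 7.646460155738819e-05
Lc near+y [0.6349 0.1268 0.1616] 0.0012913569186987653
Rc far+y [ 0.6835 -0.189   0.154 ] 0.0029573941100908547
Rc near -y [ 0.603  -0.2044  0.1615] 0.0017073000063374177
Rc near +y [ 0.6061 -0.1821  0.158 ] 0.004746240280756923
knob [0.5145 0.0216 0.078 ]
tray [ 0.5371 -0.2315  0.026 ]
tray [ 0.5652 -0.3885  0.026 ]
tray [ 0.3718 -0.4226  0.026 ]
tray [ 0.3457 -0.2685  0.026 ]
(array([ 0.5003, -0.1692,  0.1993]), np.float64(0.05989217491953129))
```

Run:
```python
from h import *
from scipy.optimize import least_squares
np.set_printoptions(precision=4,suppress=True)
def Rz(a): return np.array([[np.cos(a),-np.sin(a),0],[np.sin(a),np.cos(a),0],[0,0,1]])
pts=[]
def add(X,t=None,s=None):
    if t: pts.append((X,'top',T(*t)))
    if s: pts.append((X,'scene',S(*s)))
L=.131
add((.0625,.2,L),(50,46),(470,598)); add((.0625,.1,L),(231,48),(355,488)); add((-.0625,.2,L),(42,267),(627,485)); add((-.0625,.1,L),None,(510,380))
add((.0625,-.1,L),(590,52),(155,282)); add((.0625,-.2,L),(770,52),(62,192)); add((-.0625,-.2,L),(775,270),(208,113)); add((-.0625,-.1,L),None,(290,195))
add((-.154,.1,.158),(212,430),(622,270)); add((-.154,-.1,.158),(603,432),(415,92)); 
def res(p):
    return np.concatenate([proj(c,Rz(p[2])@np.array(X)+[p[0],p[1],p[3]])-uv for X,c,uv in pts])
r=least_squares(res,[.65,-.04,-.07,0],loss='soft_l1')
print(r.x); print(res(r.x).reshape(-1,2))
p=r.x
W=lambda X: Rz(p[2])@np.array(X)+[p[0],p[1],0]
print('knob home',W([-.056-.1*np.cos(.6),.1*np.sin(.6),.078]),'pred top pix',proj('top',W([-.056-.1*np.cos(.6),.1*np.sin(.6),.078])))
print('knob end',W([-.056-.1*np.cos(.6),-.1*np.sin(.6),.078]))
print('guard',W([-.153,0,.158]),W([-.046,0,.176]),'pivot',W([-.056,0,.035]))
# castings
for n,P in [('L',[((.037,.013),(126,65),(437,490)),((-.037,-.013),(132,203),(540,418)),((-.037,.013),(92,190),(556,442)),((.037,-.013),(170,70),(420,460))]),
            ('R',[((.037,.013),(677,72),(133,197)),((-.037,-.013),(724,212),(213,115)),((-.037,.013),(678,212),(230,138)),((.037,-.013),(724,72),(120,180))])]:
    def rc(q): return np.concatenate([proj(c,Rz(q[3])@np.array([X[0],X[1],0])+q[:3])-f(*uv) for X,t,s in P for c,f,uv in (('top',T,t),('scene',S,s))])
    r=least_squares(rc,[.65,.1 if n=='L' else -.19,.16,-.1],loss='soft_l1'); print(n,r.x); print(rc(r.x).reshape(-1,2))
```

```text
[ 0.6522 -0.0426 -0.0689 -0.006 ]
[[ 0.8762 -0.3524]
 [ 0.5924  1.0959]
 [ 0.3797 -0.5181]
 [ 0.391  -0.1847]
 [-0.0048 -0.6232]
 [ 0.9926 -0.363 ]
 [ 0.9667 -0.3755]
 [ 0.2463 -0.8485]
 [-0.6289  0.5964]
 [ 0.1096 -0.5133]
 [ 0.0279  0.6365]
 [ 1.1142  0.0968]
 [ 1.4912 -0.8839]
 [ 4.085  -0.6671]
 [ 1.0712  0.0613]
 [ 0.9101  1.7378]
 [ 0.1987  0.37  ]
 [-0.6248  2.2182]]
knob home [0.5179 0.0233 0.078 ] pred top pix [306.5611 293.6456]
knob end [ 0.5101 -0.0894  0.078 ]
guard [ 0.4996 -0.0321  0.158 ] [ 0.6063 -0.0394  0.176 ] pivot [ 0.5964 -0.0387  0.035 ]
L [ 0.6664  0.1055  0.1602 -0.31  ]
[[ 0.4715 -1.3423]
 [ 1.955   0.8594]
 [ 1.0554 -0.3567]
 [-0.7224 -1.2147]
 [-0.7854 -0.0673]
 [ 0.9416  1.0811]
 [ 1.1307  0.2688]
 [ 0.8174 -0.2628]]
R [ 0.6428 -0.1964  0.1571 -0.0811]
[[-0.3351  0.4304]
 [ 1.9667 -0.6238]
 [ 0.7741 -0.7241]
 [-0.6507  1.2803]
 [-0.0562 -0.9675]
 [ 1.0803  1.0727]
 [ 0.0338  0.6634]
 [-0.674  -2.1889]]
```

```bash
cat >> h.py <<'E'
np.set_printoptions(precision=4,suppress=True)
SC=np.array([.6522,-.0426,0]); YAW=-.0689
def Rz(a): return R.from_euler('z',a).as_matrix()
def W(X): return Rz(YAW)@np.array(X)+SC
def lean(deg,yaw=YAW):
    t=np.radians(deg); ex,ey,Z=Rz(yaw).T[0],Rz(yaw).T[1],np.array([0,0,1.])
    return np.c_[-np.cos(t)*ex-np.sin(t)*Z,ey,np.sin(t)*ex-np.cos(t)*Z]
def now():
    from workcell import bot
    o=bot.observe(); return np.array(o['position']),R.from_euler('xyz',o['tool_rot']).as_matrix(),o
def rel(p,Rt,p0=None,R0=None):
    if p0 is None: p0,R0,_=now()
    return R0.T@(np.array(p)-p0), np.degrees(R.from_matrix(R0.T@Rt).as_rotvec())
def knob(a,z=.078):
    return W([-.056-.1*np.cos(.6-a),.1*np.sin(.6-a),z])
E
python3 - <<'E'
from h import *
print(rel([.40,.40,.26],lean(0)))
print(rel([.40,.40,.26],lean(43)))
A=lean(43)
g=knob(0,.058); print(g, g-A[:,2]*.14, rel(g-A[:,2]*.14,A))
for u,v in [(153,333)]: print('bowl',atz('top',u,v,.06))
print('yellow',atz('top',273,336,.03))
E
```

```text
(array([-0.2959, -0.1426, -0.029 ]), array([-0.0564, -0.0004, -9.507 ]))
(array([-0.2959, -0.1426, -0.029 ]), array([ -3.621 , -42.8998,  -9.035 ]))
[0.5179 0.0233 0.058 ] [0.4226 0.0298 0.1604] (array([-0.4041, -0.4973,  0.0709]), array([ -3.621 , -42.8998,  -9.035 ]))
bowl [0.4529 0.371  0.06  ]
yellow [0.4307 0.1071 0.03  ]
```

Emit:
apply_moves(commands=[{"travel": [-0.296,-0.143,-0.03],"twist": [0,0,-9.5],"claw": 0.036},{"travel": [-0.296,-0.143,-0.03],"twist": [0,0,-9.5],"claw": 0.036},{"travel": [-0.296,-0.143,-0.03],"twist": [0,0,-9.5],"claw": 0.036},{"travel": [-0.296,-0.143,-0.03],"twist": [0,0,-9.5],"claw": 0.036},{"travel": [-0.296,-0.143,-0.03],"twist": [0,0,-9.5],"claw": 0.036},{"travel": [-0.296,-0.143,-0.03],"twist": [0,0,-9.5],"claw": 0.036},{"travel": [-0.296,-0.143,-0.03],"twist": [0,0,-9.5],"claw": 0.036},{"travel": [-0.296,-0.143,-0.03],"twist": [0,0,-9.5],"claw": 0.036}], force=40)

```text
clock: 0.9
position: [0.4037, 0.3964, 0.2615]
tool_rot: [-3.141, 0.001, 3.066]
force: [-0.5, 0.0, -1.3]
grip_width: 0.0363
```

Run:
```python
from h import *
p,r,o=now();print(o['qpos'],o['position'],o['tool_rot'],o['grip_width'],o['clock'])
A=lean(43);g=knob(0,.058)
print(rel([.41,.03,.22],A)); print(rel(g-A[:,2]*.14,A))
```

```text
[-0.8784  0.3951 -0.005   1.7254  0.0043  1.0211  0.6103] [0.4037 0.3964 0.2615] [-3.1407  0.0015  3.0663] 0.03629207537286674 0.9
(array([-0.0338, -0.3649,  0.0419]), array([ -0.1891, -42.9167,  -0.329 ]))
(array([-0.0463, -0.364 ,  0.1015]), array([ -0.1891, -42.9167,  -0.329 ]))
```

Emit:
apply_moves(commands=[{"travel": [-0.034,-0.365,0.042],"twist": [0,-43,0],"claw": 0.036},{"travel": [-0.034,-0.365,0.042],"twist": [0,-43,0],"claw": 0.036},{"travel": [-0.034,-0.365,0.042],"twist": [0,-43,0],"claw": 0.036},{"travel": [-0.034,-0.365,0.042],"twist": [0,-43,0],"claw": 0.036},{"travel": [-0.034,-0.365,0.042],"twist": [0,-43,0],"claw": 0.036},{"travel": [-0.034,-0.365,0.042],"twist": [0,-43,0],"claw": 0.036},{"travel": [-0.034,-0.365,0.042],"twist": [0,-43,0],"claw": 0.036},{"travel": [-0.034,-0.365,0.042],"twist": [0,-43,0],"claw": 0.036},{"travel": [-0.034,-0.365,0.042],"twist": [0,-43,0],"claw": 0.036},{"travel": [-0.034,-0.365,0.042],"twist": [0,-43,0],"claw": 0.036}])

```text
clock: 1.9
position: [0.3983, 0.1609, 0.1937]
tool_rot: [-2.915, 0.515, -3.099]
force: [0.4, -1.3, -1.0]
grip_width: 0.0359
```

Run:
```python
from h import *
from workcell import bot
p,r,o=now();print(o['qpos'],o['position'],o['tool_rot'],o['grip_width'],o['clock'])
A=lean(43);g=knob(0,.058)
print(rel(p,A)); print(rel(g-A[:,2]*.14,A))
f=bot.grab_frame('scene')['frame'];cv2.imwrite('pics/s2.png',f)
```

```text
[-0.3242  0.2741 -0.7089  2.3762  1.1229  0.8282 -0.3622] [0.3983 0.1609 0.1937] [-2.9154  0.5149 -3.0993] 0.03589072277804987 1.9
(array([0., 0., 0.]), array([ -9.1142, -12.8313,   6.6434]))
(array([ 0.0001, -0.12  ,  0.0669]), array([ -9.1142, -12.8313,   6.6434]))
```

View pics/s2.png

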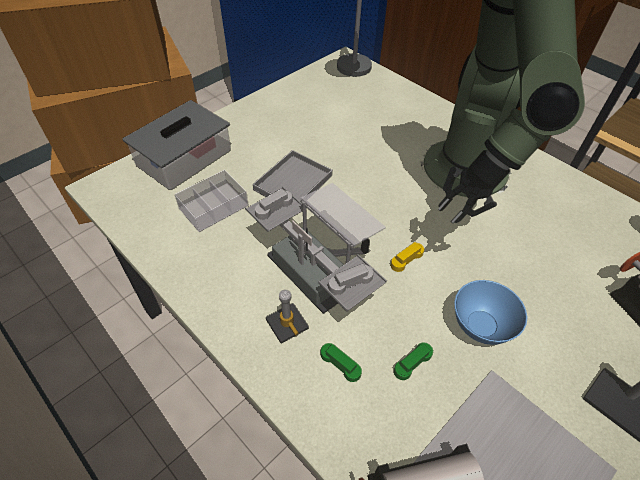

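In transit: the tool is leaning at (470,200), clear of everything. The elbow is close to its limit, so I'll aim for a pre-approach further out.

Run:
```python
from h import *
A=lean(43);g=knob(0,.058)
print(g-A[:,2]*.085,rel(g-A[:,2]*.085,A));
```

```text
[0.4601 0.0273 0.1202] (array([-0.0134, -0.1098,  0.119 ]), array([ -9.2764, -12.9169,   6.6282]))
```

Emit:
apply_moves(commands=[{"travel": [-0.013,-0.11,0.09],"twist": [-9.3,-12.9,6.6],"claw": 0.036},{"travel": [-0.013,-0.11,0.09],"twist": [-9.3,-12.9,6.6],"claw": 0.036},{"travel": [-0.013,-0.11,0.09],"twist": [-9.3,-12.9,6.6],"claw": 0.036},{"travel": [-0.013,-0.11,0.09],"twist": [-9.3,-12.9,6.6],"claw": 0.036},{"travel": [-0.013,-0.11,0.09],"twist": [-9.3,-12.9,6.6],"claw": 0.036},{"travel": [-0.013,-0.11,0.09],"twist": [-9.3,-12.9,6.6],"claw": 0.036},{"travel": [-0.013,-0.11,0.09],"twist": [-9.3,-12.9,6.6],"claw": 0.036}])

```text
clock: 2.65
position: [0.4913, 0.06, 0.16]
tool_rot: [-3.03, 0.624, -3.139]
force: [0.6, 1.2, -1.2]
grip_width: 0.036
```

Run:
```python
from h import *
from workcell import bot
p,r,o=now();print(o['qpos'],o['position'],o['tool_rot'],o['grip_width'],o['clock'])
A=lean(43);g=knob(0,.058)
print(rel(p,A)); print(rel(g-A[:,2]*.085,A))
f=bot.grab_frame('scene')['frame'];cv2.imwrite('pics/s3.png',f)
```

```text
[ 0.5988  0.7908 -1.4787  2.43    1.7053  1.2146 -0.4053] [0.4913 0.06   0.16  ] [-3.0295  0.6237 -3.1391] 0.03598747540864343 2.65
(array([0., 0., 0.]), array([-3.814 , -7.0729,  3.5651]))
(array([ 0.0487, -0.0309,  0.0176]), array([-3.814 , -7.0729,  3.5651]))
```

View pics/s3.png

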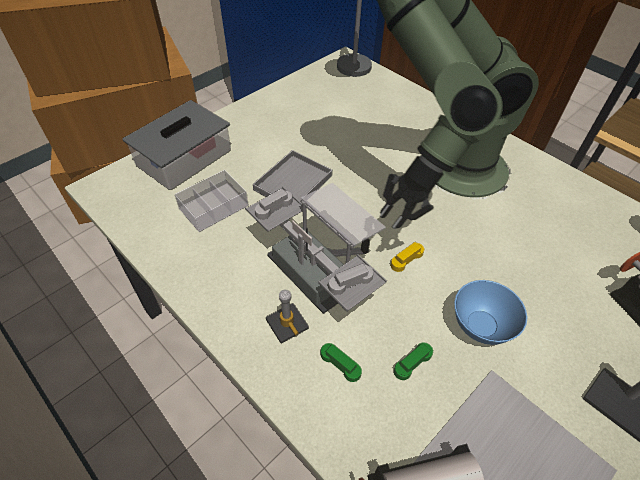

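Picture: the gripper is at about (405,205), just in front of the guard's +y corner and touching nothing. Joints 3 and 4 have run to their limits, so I'll identify the kinematics from the logged poses and choose a better posture.

```bash
cat > kin.py <<'E'
import numpy as np, itertools
from scipy.spatial.transform import Rotation as R
from scipy.optimize import least_squares
D=[([-1.40618776,.52199259,-.0363466,1.60001924,.02120001,1.02109639,-.11283487],[.14535613,.60750837,.23073484],[-3.14046434,7.174e-5,2.90675614]),
([-0.8784,0.3951,-0.005,1.7254,0.0043,1.0211,0.6103],[0.4037,0.3964,0.2615],[-3.1407,0.0015,3.0663]),
([-0.3242,0.2741,-0.7089,2.3762,1.1229,0.8282,-0.3622],[0.3983,0.1609,0.1937],[-2.9154,0.5149,-3.0993]),
([0.5988,0.7908,-1.4787,2.43,1.7053,1.2146,-0.4053],[0.4913,0.06,0.16],[-3.0295,0.6237,-3.1391])]
def fk(q,p,s,full=False):
    h,L1,L2,L3,a,b,c,o1,o7,a1=p
    T=np.eye(4); pts=[]
    def mul(ax=None,ang=0,t=(0,0,0)):
        nonlocal T
        M=np.eye(4); 
        if ax: M[:3,:3]=R.from_euler(ax,ang).as_matrix()
        M[:3,3]=t; T=T@M
    mul('z',s[0]*q[0]+o1); mul(t=(a1,0,h)); mul('y',q[1]); mul('z',s[1]*q[2]); mul(t=(a,0,L1)); pts.append(T[:3,3].copy()); mul('y',q[3]); mul(t=(b,0,0)); mul('z',s[2]*q[4]); mul(t=(0,0,L2)); pts.append(T[:3,3].copy()); mul('y',q[5]); mul(t=(c,0,0)); mul('z',s[3]*q[6]+o7); mul(t=(0,0,L3))
    return (T,pts) if full else T
def fit():
    best=None
    for s in itertools.product([1,-1],repeat=4):
        for o7 in (0,np.pi):
          def res(p):
            o=[]
            for q,x,e in D:
                T=fk(q,p,s); o+=list(T[:3,3]-x); o+=list(.3*(T[:3,:3]-R.from_euler('xyz',e).as_matrix()).ravel())
            return np.array(o+list(1e-4*p[4:7]))
          for o1 in (0,np.pi):
            r=least_squares(res,[.35,.4,.4,.25,0,0,0,o1,o7,0])
            if best is None or r.cost<best[0]: best=(r.cost,r.x,s)
    return best
E
python3 - <<'E'
from kin import *
np.set_printoptions(precision=4,suppress=True)
b=fit();print(b)
for q,x,e in D:
    T=fk(q,b[1],b[2]);print(T[:3,3]-x, R.from_matrix(R.from_euler('xyz',e).as_matrix().T@T[:3,:3]).magnitude())
E
```

```text
(np.float64(0.0007347605135736005), array([ 0.4422,  0.4697,  0.3673,  0.4547, -0.0533, -0.0083, -0.0966,
       -0.0851,  1.493 ,  0.0221]), (-1, -1, -1, -1))
[-0.0064  0.0001  0.0052] 0.007353286142662824
[-0.0065  0.0092 -0.0048] 0.007299558284296671
[-0.0087  0.0022 -0.0115] 0.045382234507722524
[ 0.0064 -0.004   0.0111] 0.051095628086022464
```

```bash
cat > kin2.py <<'E'
import numpy as np, itertools
from scipy.spatial.transform import Rotation as R
from scipy.optimize import least_squares
from kin import D
# p: h,L1,L2,L3,a1,a,b,c,d3(y at elbow), o1,o2,o3,o4,o5,o6,o7
def M(ax=None,ang=0,t=(0,0,0)):
    m=np.eye(4)
    if ax: m[:3,:3]=R.from_euler(ax,ang).as_matrix()
    m[:3,3]=t; return m
S=(-1,1,-1,1,-1,1,-1)
def fk(q,p,S=S,full=False):
    h,L1,L2,L3,a1,a,b,c=p[:8]; o=p[8:15]; t=[S[i]*q[i]+o[i] for i in range(7)]
    T=M('z',t[0])@M(t=(a1,0,h))@M('y',t[1]); P=[T[:3,3]]
    T=T@M('z',t[2])@M(t=(a,0,L1)); P.append(T[:3,3]); T=T@M('y',t[3])@M(t=(b,0,0))@M('z',t[4])@M(t=(0,0,L2)); P.append(T[:3,3])
    T=T@M('y',t[5])@M(t=(c,0,0))@M('z',t[6])@M(t=(0,0,L3)); P.append(T[:3,3])
    return (T,P) if full else T
def res(p,D,w=1e-3):
    o=[]
    for q,x,e in D:
        T=fk(q,p); o+=list(T[:3,3]-x); o+=list(.3*(T[:3,:3]-R.from_euler('xyz',e).as_matrix()).ravel())
    return np.array(o+list(w*p[4:15]))
P0=[.4422,.4697,.3673,.4547,0,0,0,0,-.08,0,0,0,0,0,1.493]
def fit(D=D,w=1e-3):
    r=least_squares(res,P0,args=(D,w)); return r.x,r.cost
E
python3 - <<'E'
from kin2 import *
np.set_printoptions(precision=4,suppress=True)
for w in (1e-2,1e-3,1e-4):
    p,c=fit(w=w);print(w,c,p)
    for q,x,e in D:
        T=fk(q,p);print(T[:3,3]-x, R.from_matrix(R.from_euler('xyz',e).as_matrix().T@T[:3,:3]).magnitude())
E
```

```text
0.01 0.0005496194300005211 [ 0.4314  0.4781  0.3783  0.4465  0.0237 -0.0646 -0.0081 -0.0825 -0.0839
  0.0138  0.0024 -0.005  -0.0223 -0.0195  1.5054]
[-0.001  -0.0005  0.0052] 0.020707457132859913
[-0.0031  0.0049 -0.0048] 0.02115402863833405
[-0.0095  0.0022 -0.0124] 0.026582687653786772
[ 0.007  -0.0042  0.0121] 0.015161377976334461
0.001 0.0004363795844925924 [ 0.4355  0.4764  0.375   0.4508  0.0246 -0.0656 -0.0076 -0.0865 -0.0837
  0.0136  0.0024 -0.0045 -0.0225 -0.0197  1.5062]
[-0.0011 -0.0005  0.0053] 0.020891892898211625
[-0.0031  0.005  -0.0049] 0.02133968173450675
[-0.0095  0.0021 -0.0123] 0.026368031564545407
[ 0.007  -0.0042  0.012 ] 0.014819951756020138
0.0001 0.00043524636360276175 [ 0.4356  0.4763  0.3749  0.4509  0.0246 -0.0656 -0.0076 -0.0866 -0.0836
  0.0136  0.0024 -0.0045 -0.0225 -0.0197  1.5063]
[-0.0011 -0.0005  0.0053] 0.020893784219378292
[-0.0031  0.005  -0.0049] 0.021341583085158686
[-0.0095  0.0021 -0.0123] 0.02636587932132577
[ 0.007  -0.0042  0.012 ] 0.014816549308405313
```

Run:
```python
from h import *
print(rel([.42,.20,.32],lean(15)))
```

```text
(array([-0.0336,  0.1264, -0.1889]), array([-4.7864, 20.9985,  1.9236]))
```

Emit:
apply_moves(commands=[{"travel": [0,0.02,-0.05],"twist": [0,0,0]},{"travel": [0,0.04,-0.09],"twist": [0,0,0]},{"travel": [-0.034,0.126,-0.189],"twist": [-4.8,21,1.9]},{"travel": [-0.034,0.126,-0.189],"twist": [-4.8,21,1.9]},{"travel": [-0.034,0.126,-0.189],"twist": [-4.8,21,1.9]},{"travel": [-0.034,0.126,-0.189],"twist": [-4.8,21,1.9]},{"travel": [-0.034,0.126,-0.189],"twist": [-4.8,21,1.9]},{"travel": [-0.034,0.126,-0.189],"twist": [-4.8,21,1.9]}])

```text
invalid input at $.commands[0]: expected keys travel, twist, claw
```

```bash
cat > rec.py <<'E'
from workcell import bot
import json
o=bot.observe()
open('log.jsonl','a').write(json.dumps([list(map(float,o['qpos'])),list(map(float,o['position'])),list(map(float,o['tool_rot']))])+'\n')
print(o['clock'],o['qpos'],o['position'],o['tool_rot'],'qd',abs(o['qd']).max())
E
python3 rec.py; python3 -c "
from h import *
print(rel([.46,.20,.35],lean(30)))"
```

```text
2.7 [ 0.61528492  0.79336268 -1.47719416  2.43051756  1.71256916  1.21273121
 -0.40423569] [0.4931852  0.0528496  0.15945885] [-3.03126543  0.62589258  3.13184203] qd 0.177516545756815
(array([-0.0836,  0.1267, -0.1898]), array([-4.4713,  6.0086,  2.5189]))
```

Emit:
apply_moves(commands=[{"travel": [0,0.02,-0.05],"twist": [0,0,0],"claw": 0.036},{"travel": [0,0.04,-0.09],"twist": [0,0,0],"claw": 0.036},{"travel": [-0.034,0.126,-0.189],"twist": [-4.8,21,1.9],"claw": 0.036},{"travel": [-0.034,0.126,-0.189],"twist": [-4.8,21,1.9],"claw": 0.036},{"travel": [-0.034,0.126,-0.189],"twist": [-4.8,21,1.9],"claw": 0.036},{"travel": [-0.034,0.126,-0.189],"twist": [-4.8,21,1.9],"claw": 0.036},{"travel": [-0.034,0.126,-0.189],"twist": [-4.8,21,1.9],"claw": 0.036},{"travel": [-0.034,0.126,-0.189],"twist": [-4.8,21,1.9],"claw": 0.036}])

```text
clock: 3.5
position: [0.4165, 0.2114, 0.3247]
tool_rot: [-3.141, 0.265, 3.087]
force: [-0.9, -0.1, -0.4]
grip_width: 0.0362
```

```bash
python3 rec.py; python3 -c "
from h import *
print(rel([.42,.20,.32],lean(15)))"
```

```text
3.5 [ 0.53213071  0.26623405 -1.4469076   1.99777978  0.56937896  1.02095388
  0.34445435] [0.4164792  0.21140458 0.3246692 ] [-3.14147743  0.26467453  3.0868432 ] qd 0.10808764922137312
(array([-0.0028, -0.0112,  0.0056]), array([0.2044, 0.1648, 0.7828]))
```

```bash
cat > kin3.py <<'E'
import numpy as np, json
from scipy.spatial.transform import Rotation as R
from scipy.optimize import least_squares
from kin import D as D0
def data(skip=(2,3)):
    D=[d for i,d in enumerate(D0) if i not in skip]
    return D+[tuple(json.loads(l)) for l in open('log.jsonl')]
def M(ax=None,ang=0,t=(0,0,0)):
    m=np.eye(4)
    if ax: m[:3,:3]=R.from_euler(ax,ang).as_matrix()
    m[:3,3]=t; return m
S=(-1,1,-1,1,-1,1,-1)
# p: h,L1,L2,L3, x offsets a1,a,b,c, y offsets e1,e2,e3, angles o1..o7
def fk(q,p,full=False):
    h,L1,L2,L3,a1,a,b,c,e1,e2,e3=p[:11]; o=p[11:18]; t=[S[i]*q[i]+o[i] for i in range(7)]
    T=M('z',t[0])@M(t=(a1,e1,h))@M('y',t[1]); P=[T[:3,3]]
    T=T@M('z',t[2])@M(t=(a,e2,L1)); P.append(T[:3,3]); T=T@M('y',t[3])@M(t=(b,0,0))@M('z',t[4])@M(t=(0,e3,L2)); P.append(T[:3,3])
    T=T@M('y',t[5])@M(t=(c,0,0))@M('z',t[6])@M(t=(0,0,L3)); P.append(T[:3,3])
    return (T,P) if full else T
def res(p,D,w):
    o=[]
    for q,x,e in D:
        T=fk(q,p); o+=list(T[:3,3]-x); o+=list(.3*(T[:3,:3]-R.from_euler('xyz',e).as_matrix()).ravel())
    return np.array(o+list(w*p[4:18]))
P0=[.4422,.4697,.3673,.4547]+[0]*7+[-.08,0,0,0,0,0,1.493]
def fit(D,w=1e-3):
    r=least_squares(res,P0,args=(D,w)); return r.x,r.cost
def err(D,p):
    for q,x,e in D:
        T=fk(q,p);print(T[:3,3]-x, R.from_matrix(R.from_euler('xyz',e).as_matrix().T@T[:3,:3]).magnitude())
E
python3 - <<'E'
from kin3 import *
np.set_printoptions(precision=4,suppress=True)
for sk in ((),(2,3)):
    D=data(sk); p,c=fit(D,1e-3);print(c,p);err(D,p)
E
```

```text
1.2384015324641013e-06 [ 0.3204  0.5295  0.4206  0.328   0.0001  0.     -0.0001 -0.0001 -0.0213
 -0.0375 -0.0003 -0.0001 -0.      0.      0.     -0.     -0.0001  1.5707]
[0. 0. 0.] 6.506367297024521e-05
[-0.  0. -0.] 7.842571152252911e-05
[ 0. -0.  0.] 9.134101949932784e-05
[-0.  0. -0.] 5.681639650101021e-05
[ 0. -0.  0.] 3.903913336843252e-05
[-0. -0. -0.] 3.394548658243338e-05
1.2359805645471093e-06 [ 0.3204  0.5296  0.4206  0.3278  0.      0.0002  0.      0.0001 -0.0213
 -0.0376 -0.0003  0.0001 -0.     -0.0001 -0.      0.     -0.      1.5709]
[ 0. -0.  0.] 6.403718204131648e-05
[-0.  0. -0.] 7.756755596681794e-05
[-0. -0.  0.] 1.3141983898563515e-05
[ 0.  0. -0.] 2.361430023823192e-05
```

```bash
cat > ik.py <<'E'
from kin3 import *
from h import lean,W,knob,SC,YAW,Rz
PK=np.array([.3204,.5295,.4206,.328,0,0,0,0,-.0213,-.0375,-.0003,0,0,0,0,0,0,np.pi/2])
try: PK=np.load('pk.npy')
except Exception: pass
LO=np.array([-2.91,-.3,-1.5,.17,-1.26,.16,-2.52]);HI=np.array([2.91,2.13,1.42,2.43,4.41,1.93,2.52])
def ik(p,Rt,q0,m=.05):
    def f(q):
        T=fk(q,PK); return np.r_[T[:3,3]-p,.3*R.from_matrix(Rt.T@T[:3,:3]).as_rotvec(),1e-4*(q-q0)]
    r=least_squares(f,np.clip(q0,LO+m+.001,HI-m-.001),bounds=(LO+m,HI-m)); e=f(r.x)[:6]; return r.x,np.linalg.norm(e)
def tool(theta,psi,phi):
    # lean theta(deg); body back direction = -x rotated by psi about z (psi>0: body goes toward -y), phi: roll about tool z
    A=Rz(YAW)@Rz(np.radians(psi))@Rz(-YAW)@lean(theta); return A@R.from_euler('z',phi,degrees=True).as_matrix()
# guard frame
g0=np.array([-.153,0,.158]);g1=np.array([-.046,0,.176]);gx=(g1-g0)/np.linalg.norm(g1-g0);gz=np.cross(gx,[0,1,0]);G=np.c_[gx,[0,1,0],gz]
Lg=np.linalg.norm(g1-g0)
def sd(b,half):
    d=abs(b)-half; return np.linalg.norm(np.maximum(d,0),axis=-1)+np.minimum(d.max(-1),0)
def pts(op):
    o=[]
    for z in np.linspace(-.073,0,12):
        for x in (-.012,0,.012):
            for y in np.linspace(-op/2-.016,op/2+.016,9): o.append((x,y,z))
    for z in np.linspace(-.22,-.073,18):
        for x in np.linspace(-.04,.04,7):
            for y in np.linspace(-.043,.043,7): o.append((x,y,z))
    return np.array(o)
def clear(p,Rt,op=.036):
    X=p+pts(op)@Rt.T
    Y=(X-SC)@Rz(YAW)
    g=(Y-g0)@G-np.array([Lg/2,0,.0025])
    d=sd(g,np.array([Lg/2,.1,.0025])).min()
    posts=min(np.linalg.norm((Y[Y[:,2]<.18]-[-.046,s*.085,0])[:,:2],axis=1).min() for s in(1,-1))-.005
    return d,posts,X[:,2].min()
E
python3 - <<'E'
from ik import *
np.set_printoptions(precision=3,suppress=True)
p,c=fit(data(()),1e-5); np.save('pk.npy',p)
seeds=[np.array(s) for s in ([.53,.27,-1.2,2.,.57,1.02,.34],[-.3,.3,0,2.3,0,1,0],[.3,.3,1.2,2.2,.5,1,.3],[-.5,.3,.8,2.2,-.8,.8,.5],[.5,.5,-1,2.3,1.7,1.,0])]
for a in (0,.6,1.2):
  for th in (36,40,45):
    for psi in (-60,-45,-30,-15,0,15,30,45,60):
      best=None
      for phi in (0,):
        Rt=tool(th,psi,phi); P=knob(a,.060)
        for s in seeds:
            q,e=ik(P,Rt,s)
            if best is None or e<best[0]: best=(e,q)
      c=clear(P,Rt)
      if best[0]<.002: print(a,th,psi,'clear',np.array(c),best[1])
E
```

```text
0 36 -60 clear [-0.002  0.056  0.053] [-1.201  1.049  0.976  2.156 -0.57   0.329  0.467]
0 36 -45 clear [-0.002  0.058  0.053] [ 0.158  0.866 -0.938  2.214  1.566  1.271 -1.141]
0 36 -30 clear [-0.001  0.062  0.053] [ 0.267  0.882 -1.017  2.321  1.762  1.248 -1.016]
0 36 45 clear [-0.002  0.072  0.053] [ 0.905  0.901 -1.042  2.307  2.167  0.288  0.403]
0 36 60 clear [-0.002  0.064  0.053] [ 1.033  1.039 -1.191  2.193  1.283  0.354  1.589]
0 40 -60 clear [-0.002  0.057  0.052] [-1.256  1.12   1.012  2.157 -0.58   0.33   0.429]
0 40 -45 clear [-0.002  0.058  0.052] [ 0.108  0.894 -0.923  2.227  1.599  1.35  -1.211]
0 40 -30 clear [-0.001  0.063  0.052] [ 0.222  0.917 -1.009  2.346  1.811  1.346 -1.095]
0 40 45 clear [-0.002  0.072  0.052] [ 0.991  0.994 -1.117  2.329  2.272  0.341  0.384]
0 40 60 clear [-0.002  0.065  0.052] [ 1.074  1.077 -1.188  2.203  1.315  0.296  1.609]
0 45 -60 clear [0.001 0.057 0.052] [-1.318  1.214  1.052  2.154 -0.588  0.339  0.377]
0 45 -45 clear [0.005 0.058 0.052] [ 0.045  0.934 -0.9    2.238  1.631  1.448 -1.29 ]
0 45 -30 clear [0.006 0.063 0.052] [ 0.163
[... 2037 characters left out ...]
ear [-0.001  0.063  0.052] [ 1.205  1.001 -1.132  2.348  2.312  0.396  0.303]
1.2 40 45 clear [-0.002  0.058  0.052] [ 1.251  1.016 -1.117  2.228  1.465  0.21   1.402]
1.2 40 60 clear [-0.002  0.057  0.052] [ 1.368  1.283 -1.385  2.089  1.063  0.625  2.091]
1.2 45 -60 clear [-0.002  0.065  0.052] [ 0.214  0.906 -0.836  2.217  1.584  1.401 -1.309]
1.2 45 -45 clear [-0.001  0.073  0.052] [ 0.328  0.934 -0.933  2.353  1.816  1.429 -1.226]
1.2 45 30 clear [0.006 0.063 0.052] [ 1.289  1.114 -1.189  2.372  2.434  0.444  0.297]
1.2 45 45 clear [0.005 0.058 0.052] [ 1.332  1.116 -1.17   2.237  1.583  0.21   1.373]
1.2 45 60 clear [0.001 0.057 0.052] [ 1.422  1.372 -1.415  2.085  1.054  0.626  2.163]
```

```bash
cat > srch.py <<'E'
from ik import *
np.set_printoptions(precision=3,suppress=True)
s=np.array([.16,.95,-.95,2.3,1.8,1.4,-1.2])
for a in (0,.3,.6,.9,1.2):
  out=[]
  for th in (42,45):
    for psi in range(-60,-19,5):
      for phi in range(-60,61,10):
        for dx in (0,-.006,-.012):
          for z in (.056,.062):
            Rt=tool(th,psi,phi);P=knob(a,z)+Rz(YAW)@np.array([dx,0,0])
            c=clear(P,Rt)
            if c[0]>.008 and c[2]>.044: out.append((c[0],th,psi,phi,dx,z))
  out.sort(reverse=True); n=0
  print(a,len(out))
  for o in out[:400]:
    Rt=tool(*o[1:4]);P=knob(a,o[5])+Rz(YAW)@np.array([o[4],0,0])
    q,e=ik(P,Rt,s)
    if e<.001: print(o,q); n+=1
    if n==6: break
E
time python3 srch.py
```

```text
0 106
(np.float64(0.017916680310252217), 45, -35, -20, -0.012, 0.062) [ 0.072  0.92  -0.919  2.356  1.762  1.429 -0.926]
(np.float64(0.016788574876021978), 42, -30, -20, -0.012, 0.062) [ 0.261  1.012 -1.129  2.38   1.829  1.525 -0.765]
(np.float64(0.01619454522069243), 42, -30, -10, -0.012, 0.056) [ 0.243  1.011 -1.098  2.38   1.84   1.509 -0.957]
(np.float64(0.016032962070248232), 45, -30, -20, -0.006, 0.062) [ 0.272  1.099 -1.182  2.38   1.875  1.669 -0.763]
(np.float64(0.014866327643771292), 45, -40, -20, -0.012, 0.062) [ 0.052  0.924 -0.915  2.31   1.688  1.443 -0.948]
(np.float64(0.0147908128524585), 45, -35, -10, -0.012, 0.062) [ 0.086  0.931 -0.939  2.355  1.764  1.447 -1.094]
0.3 162
(np.float64(0.020215299271579806), 45, -40, -20, -0.012, 0.062) [ 0.096  0.919 -0.92   2.371  1.72   1.443 -0.978]
(np.float64(0.015910154080138305), 45, -35, -20, 0, 0.062) [ 0.382  1.251 -1.341  2.38   1.878  1.88  -0.724]
(np.float64(0.015758850953652117), 45, -40, -20, -0.006, 0.062) [ 0.102  0.918 -0.916  2.358  1.725  1.437 -0.962]
(np.float64(0.015697781469191652), 42, -35, -20, -0.006, 0.
[... 1021 characters left out ...]
, -45, -20, -0.012, 0.062) [ 0.439  1.182 -1.273  2.38   1.802  1.819 -0.836]
(np.float64(0.010306534339426623), 45, -45, 0, -0.012, 0.056) [ 0.407  1.146 -1.209  2.38   1.801  1.757 -1.217]
(np.float64(0.010069566177183886), 42, -45, -20, -0.012, 0.062) [ 0.246  0.873 -0.908  2.379  1.728  1.344 -0.923]
(np.float64(0.009817512620199791), 45, -45, -10, -0.012, 0.062) [ 0.439  1.183 -1.274  2.38   1.802  1.82  -1.011]
(np.float64(0.009418005954969456), 45, -45, -20, -0.006, 0.062) [ 0.203  0.898 -0.881  2.376  1.749  1.4   -0.966]
(np.float64(0.009122771370776616), 42, -45, -10, -0.012, 0.056) [ 0.364  1.002 -1.085  2.373  1.757  1.528 -1.05 ]
1.2 58
real	1m37.376s
user	1m37.535s
sys	0m0.172s
```

```bash
cat > srch2.py <<'E'
from ik import *
np.set_printoptions(precision=3,suppress=True)
s=np.array([.16,.95,-.95,2.3,1.8,1.4,-1.2])
for a in (0,.6,1.2):
  out=[]
  for th in (42,45):
    for psi in (-50,-45,-40,-35):
      for phi in (-30,-20,-10):
        for dx in (-.004,-.010,-.016):
          for z in (.062,.066,.070):
            Rt=tool(th,psi,phi);P=knob(a,z)+Rz(YAW)@np.array([dx,0,0])
            c=clear(P,Rt)
            if c[0]>.010: out.append((round(c[0],4),th,psi,phi,dx,z))
  out.sort(reverse=True); n=0
  print(a,len(out))
  for o in out[:60]:
    Rt=tool(*o[1:4]);P=knob(a,o[5])+Rz(YAW)@np.array([o[4],0,0])
    q,e=ik(P,Rt,s,.02)
    if e<.001: print(o,q); n+=1
    if n==8: break
print(Rz(-YAW)@tool(45,-45,-20),Rz(-YAW)@tool(45,-40,-30))
E
time python3 srch2.py
```

```text
0 70
(np.float64(0.0209), 45, -35, -20, -0.016, 0.062) [ 0.068  0.921 -0.923  2.364  1.759  1.435 -0.936]
(np.float64(0.0207), 45, -35, -30, -0.016, 0.062) [ 0.054  0.91  -0.902  2.364  1.757  1.416 -0.768]
(np.float64(0.0197), 45, -40, -30, -0.016, 0.062) [ 0.047  0.923 -0.916  2.318  1.685  1.445 -0.785]
(np.float64(0.0187), 45, -35, -30, -0.016, 0.066) [ 0.058  0.9   -0.909  2.365  1.749  1.413 -0.76 ]
(np.float64(0.0182), 45, -35, -20, -0.016, 0.066) [ 0.071  0.911 -0.928  2.364  1.751  1.431 -0.929]
(np.float64(0.0181), 45, -40, -20, -0.016, 0.062) [ 0.052  0.927 -0.923  2.318  1.686  1.452 -0.958]
(np.float64(0.0172), 45, -40, -30, -0.016, 0.066) [ 0.051  0.914 -0.923  2.319  1.677  1.444 -0.777]
(np.float64(0.0171), 42, -35, -20, -0.016, 0.062) [ 0.115  0.897 -0.946  2.353  1.739  1.373 -0.879]
0.6 151
(np.float64(0.0331), 45, -40, -30, -0.016, 0.062) [ 0.406  1.251 -1.344  2.41   1.823  1.91  -0.637]
(np.float64(0.0305), 45, -40, -30, -0.016, 0.066) [ 0.41   1.244 -1.354  2.41   1.814  1.91  -0.632]
(np.float64(0.0289), 42, -40, -30, -0.016, 0.062) [ 0.375  1.08  -1.217  2.40
[... 626 characters left out ...]
-0.505]
(np.float64(0.0144), 42, -40, -30, -0.016, 0.062) [ 0.55   1.084 -1.222  2.41   1.873  1.612 -0.53 ]
(np.float64(0.0134), 45, -45, -30, -0.016, 0.062) [ 0.239  0.872 -0.832  2.393  1.8    1.347 -0.781]
(np.float64(0.0125), 42, -40, -30, -0.016, 0.066) [ 0.559  1.084 -1.24   2.41   1.866  1.621 -0.519]
(np.float64(0.0119), 45, -40, -30, -0.01, 0.066) [ 0.583  1.229 -1.339  2.41   1.93   1.83  -0.478]
(np.float64(0.0106), 45, -45, -30, -0.016, 0.066) [ 0.243  0.862 -0.838  2.394  1.792  1.343 -0.772]
[[-0.712  0.493  0.5  ]
 [ 0.228  0.835 -0.5  ]
 [-0.664 -0.242 -0.707]] [[-0.79   0.286  0.542]
 [ 0.011  0.891 -0.455]
 [-0.612 -0.354 -0.707]]
real	0m16.931s
user	0m17.251s
sys	0m0.160s
```

```bash
cat > srch3.py <<'E'
from ik import *
import itertools
np.set_printoptions(precision=3,suppress=True)
s=np.array([.16,.95,-.95,2.3,1.8,1.4,-.9])
out=[]
for th,psi,phi,xk,zk,zc in itertools.product((40,45,48),(-55,-50,-45,-40,-35),(-40,-30,-20,-10),(-.008,-.003),(-.008,-.012,-.016),(.068,.073)):
    Rt=tool(th,psi,phi); off=Rt@np.array([xk,0,zk]); cs=[]
    for a in (0,.6,1.2):
        P=knob(a,zc)-off; c=clear(P,Rt,.028); cs.append(c[0] if c[2]>.043 else -1)
    if min(cs)>.004: out.append((min(cs),th,psi,phi,xk,zk,zc,tuple(np.round(cs,3))))
out.sort(reverse=True); print(len(out)); n=0
for o in out[:150]:
    Rt=tool(*o[1:4]); off=Rt@np.array([o[4],0,o[5]]); qs=[]
    ok=True
    for a in (.6,1.2,0):
        q,e=ik(knob(a,o[6])-off,Rt,s,.015); qs.append(q)
        if e>.001: ok=False;break
    if ok: print(o,qs[0],qs[1]); n+=1
    if n>12: break
E
time python3 srch3.py
```

```text
25
(np.float64(0.012022630197911789), 48, -40, -30, -0.008, -0.008, 0.073, (np.float64(0.012), np.float64(0.025), np.float64(0.012))) [ 0.13   0.937 -0.885  2.405  1.797  1.483 -0.832] [ 0.329  0.958 -0.924  2.415  1.922  1.488 -0.722]
(np.float64(0.007734474079203983), 45, -40, -30, -0.008, -0.008, 0.073, (np.float64(0.009), np.float64(0.022), np.float64(0.008))) [ 0.175  0.908 -0.908  2.396  1.78   1.418 -0.777] [ 0.304  0.88  -0.852  2.405  1.896  1.336 -0.708]
(np.float64(0.007340384582953516), 48, -40, -30, -0.003, -0.008, 0.073, (np.float64(0.007), np.float64(0.02), np.float64(0.007))) [ 0.136  0.927 -0.886  2.397  1.794  1.475 -0.816] [ 0.266  0.9   -0.833  2.41   1.915  1.399 -0.751]
(np.float64(0.00672861292618793), 48, -45, -30, -0.008, -0.008, 0.073, (np.float64(0.01), np.float64(0.02), np.float64(0.007))) [ 0.117  0.942 -0.891  2.358  1.718  1.498 -0.849] [ 0.247  0.919 -0.848  2.374  1.832  1.434 -0.781]
(np.float64(0.0065509355946995595), 48, -40, -30, -0.003, -0.012, 0.073, (np.float64(0.007), np.float64(0.02), np.float64(0.007))) [ 0.14   0.933 -0.88   2.394  1.804  1.473 -0.814] [ 0.269  0.906 -0.826  2.405  1.925  1.397 -0.749]
(np.float64(0.006373249070075538), 48, -40, -20, -0.008, -0.008, 0.073, (np.float64(0.012), np.float64(0.019), np.float64(0.006))) [ 0.218  1.016 -1.014  2.399  1.808  1.608 -0.957] [ 0.281  0.926 -0.862  2.415  1.919  1.435 -0.926]
(np.float64(0.005534616647935953), 48, -40, -20, -0.008, -0.012, 0.073, (np.float64(0.012), np.float64(0.019), np.float64(0.006))) [ 0.148  0.956 -0.9    2.398  1.808  1.502 -0.996] [ 0.348  0.98  -0.943  2.408  1.933  1.509 -0.881]
real	0m26.834s
user	0m26.654s
sys	0m0.222s
```

```bash
cat > srch4.py <<'E'
from ik import *
import itertools,sys
np.set_printoptions(precision=3,suppress=True)
# cylinder surface pts
cyl=np.array([(.011*np.cos(t),.011*np.sin(t),z) for t in np.linspace(0,2*np.pi,37) for z in np.linspace(.044,.078,8)]+[(r*np.cos(t),r*np.sin(t),.078) for r in (0,.004,.008) for t in np.linspace(0,6.28,13)])
H=np.array([.011,.0145,.04])
RS=np.arange(0,.045,.0015)
def roff(Rs,d,z,perp=0):
    # Rs in scale axes; smallest r so that box at knob + r d doesn't hit
    n=np.array([-d[1],d[0],0])
    for r in RS:
        t=np.r_[r*d,0]+perp*n+[0,0,z]
        loc=(cyl-t)@Rs+[0,0,.04]
        if sd(loc,H).min()>0: return r
    return None
def pts2():
    o=[(x,y,z) for z in np.linspace(-.073,0,12) for x in(-.012,0,.012) for y in (-.016,0,.016)]
    o+=[(x,y,z) for z in np.linspace(-.22,-.073,16) for x in np.linspace(-.038,.038,7) for y in np.linspace(-.0425,.0425,7)]
    return np.array(o)
PP=pts2()
def clr(P,Rt):
    Y=(P+PP@Rt.T-SC)@Rz(YAW); g=(Y-g0)@G-np.array([Lg/2,0,.0025]); return sd(g,np.array([Lg/2,.1,.0025])).min(),Y[:,2].min()
if __name__=='__main__':
  for name,sy in (('open',1),('ret',-1)):
    out=[]
    for th,psi,phi,z,dd in itertools.product((40,45,50),range(-60,61,10),range(-60,61,15),(.058,.064),(-25,-10,5)):
        Rt=tool(th,psi,phi); Rs=Rz(-YAW)@Rt
        d=np.array([np.sin(np.radians(dd)),sy*np.cos(np.radians(dd))])
        r=roff(Rs,d,z)
        if r is None or r<.012: continue
        cs=[]
        for a in (0,.6,1.2):
            c=clr(knob(a,z)+Rz(YAW)@np.r_[r*d,0],Rt); cs.append(c[0] if c[1]>.043 else -1)
        if min(cs)<.008: continue
        v=[roff(Rs,d,z+.004),roff(Rs,d,z,.004),roff(Rs,d,z,-.004)]
        if min(v)<r-.005 : continue
        out.append((min(cs),th,psi,phi,z,dd,r,tuple(np.round(v,4)),tuple(np.round(cs,3))))
    out.sort(reverse=True); print(name,len(out)); n=0
    seeds=[np.array(s) for s in ([.16,.95,-.95,2.3,1.8,1.4,-.9],[1.2,1,-1.1,2.3,2.2,.4,.3],[-1.2,1.05,.98,2.2,-.57,.33,.4],[-.5,.9,1.,2.3,-.9,1.,.4],[0,.5,.3,2.3,0,.9,0])]
    for o in out[:120]:
        Rt=tool(*o[1:4]); d=np.array([np.sin(np.radians(o[5])),sy*np.cos(np.radians(o[5]))])
        for k,s in enumerate(seeds):
            qs=[]
            for a in (.6,1.2,0):
                q,e=ik(knob(a,o[4])+Rz(YAW)@np.r_[o[6]*d,0],Rt,qs[-1] if qs else s,.02)
                if e>.001: break
                qs.append(q)
            if len(qs)==3: print(np.round(o[0],4),o[1:7],o[7],'seed',k,qs[0],qs[1],flush=True); n+=1
        if n>10: break
E
time timeout 560 python3 srch4.py | sed 's/np.float64//g'
```

```text
open 557
0.025 (50, -40, -30, 0.058, -25, (0.0225)) ((0.0225), (0.021), (0.0225)) seed 0 [ 0.039  0.979 -0.882  2.395  1.76   1.555 -0.901] [ 0.438  1.247 -1.238  2.41   1.953  1.91  -0.619]
0.025 (50, -40, -30, 0.058, -25, (0.0225)) ((0.0225), (0.021), (0.0225)) seed 1 [ 0.119  1.047 -0.994  2.392  1.774  1.667 -0.861] [ 0.438  1.247 -1.238  2.41   1.953  1.91  -0.619]
0.025 (50, -40, -30, 0.058, -25, (0.0225)) ((0.0225), (0.021), (0.0225)) seed 3 [-0.277  0.831 -0.472  2.41   1.746  1.217 -1.022] [ 0.438  1.247 -1.238  2.41   1.953  1.91  -0.619]
0.025 (50, -40, -30, 0.058, -25, (0.0225)) ((0.0225), (0.021), (0.0225)) seed 4 [-0.275  0.832 -0.474  2.41   1.746  1.218 -1.021] [ 0.438  1.247 -1.238  2.41   1.953  1.91  -0.619]
0.0213 (50, -40, -30, 0.064, -25, (0.0225)) ((0.0225), (0.021), (0.0225)) seed 0 [ 0.044  0.964 -0.89   2.397  1.749  1.55  -0.891] [ 0.443  1.237 -1.253  2.41   1.94   1.91  -0.61 ]
0.0213 (50, -40, -30, 0.064, -25, (0.0225)) ((0.0225), (0.021), (0.0225)) seed 1 [ 0.12   1.029 -0.999  2.394  1.762  1.657 -0.854] [ 0.443  1.237 -1.253  2.41   1.94   1.91  -0.61
[... 3143 characters left out ...]
, (0.0225)) seed 1 [ 1.385  1.272 -1.264  2.377  2.273  0.381  0.179] [ 1.428  1.188 -1.17   2.268  2.02   0.18   0.468]
0.0208 (50, 40, 30, 0.058, -10, (0.024)) ((0.024), (0.024), (0.0225)) seed 2 [ 1.431  1.377 -1.362  2.375  2.083  0.489  0.405] [ 1.435  1.198 -1.182  2.268  1.981  0.193  0.511]
0.0208 (50, 40, 30, 0.058, -10, (0.024)) ((0.024), (0.024), (0.0225)) seed 3 [ 1.452  1.442 -1.417  2.375  2.009  0.559  0.501] [ 1.486  1.296 -1.285  2.266  1.79   0.318  0.736]
0.0208 (50, 40, 30, 0.058, -10, (0.024)) ((0.024), (0.024), (0.0225)) seed 4 [ 1.424  1.359 -1.345  2.376  2.109  0.469  0.373] [ 1.428  1.188 -1.17   2.268  2.02   0.18   0.468]
real	3m37.739s
user	3m37.559s
sys	0m0.223s
```

```bash
cat > srch5.py <<'E'
from srch4 import *
out=[]
for th,psi,phi,z,dd in itertools.product((45,48),(-50,-45,-40,-35),range(-60,31,15),(.054,.058,.062),(-40,-25,-10,5)):
        Rt=tool(th,psi,phi); Rs=Rz(-YAW)@Rt
        d=np.array([np.sin(np.radians(dd)),-np.cos(np.radians(dd))])
        r=roff(Rs,d,z)
        if r is None or r<.010: continue
        cs=[]
        for a in (0,.6,1.2):
            c=clr(knob(a,z)+Rz(YAW)@np.r_[r*d,0],Rt); cs.append(c[0] if c[1]>.043 else -1)
        if min(cs)<.003: continue
        v=[roff(Rs,d,z+.004),roff(Rs,d,z,.004),roff(Rs,d,z,-.004)]
        if min(v)<r-.006 : continue
        out.append((min(cs),th,psi,phi,z,dd,r,tuple(np.round(v,4)),tuple(np.round(cs,3))))
out.sort(reverse=True); print(len(out)); n=0
s=np.array([.16,.95,-.95,2.3,1.8,1.4,-.9])
for o in out[:120]:
        Rt=tool(*o[1:4]); d=np.array([np.sin(np.radians(o[5])),-np.cos(np.radians(o[5]))])
        qs=[]
        for a in (.6,1.2,0):
                q,e=ik(knob(a,o[4])+Rz(YAW)@np.r_[o[6]*d,0],Rt,s,.02)
                if e>.001: break
                qs.append(q)
        if len(qs)==3: print(np.round(o[0],4),o[1:7],o[7:],qs[0],qs[1],flush=True); n+=1
        if n>10: break
E
time timeout 560 python3 srch5.py | sed 's/np.float64//g'
```

```text
283
0.0204 (48, -45, -30, 0.058, -25, (0.0315)) (((0.0315), (0.033), (0.03)), ((0.022), (0.034), (0.02))) [ 0.151  0.947 -0.876  2.408  1.761  1.495 -0.881] [ 0.446  1.057 -1.053  2.41   1.902  1.636 -0.7  ]
0.02 (45, -45, -30, 0.058, -40, (0.03)) (((0.03), (0.03), (0.0285)), ((0.022), (0.034), (0.02))) [ 0.18   0.921 -0.905  2.408  1.735  1.441 -0.845] [ 0.438  0.996 -1.03   2.41   1.86   1.528 -0.693]
0.0197 (48, -50, -45, 0.058, -40, (0.03)) (((0.03), (0.03), (0.0285)), ((0.02), (0.036), (0.02))) [ 0.108  0.943 -0.865  2.366  1.667  1.492 -0.657] [ 0.226  0.912 -0.803  2.382  1.783  1.419 -0.592]
0.0183 (48, -50, -45, 0.062, -40, (0.03)) (((0.03), (0.03), (0.0285)), ((0.018), (0.034), (0.018))) [ 0.112  0.933 -0.871  2.367  1.66   1.49  -0.649] [ 0.23   0.902 -0.809  2.382  1.776  1.416 -0.584]
0.0181 (48, -50, -30, 0.058, -40, (0.03)) (((0.03), (0.03), (0.03)), ((0.022), (0.032), (0.018))) [ 0.124  0.954 -0.887  2.365  1.67   1.513 -0.913] [ 0.251  0.928 -0.836  2.38   1.786  1.448 -0.842]
0.0178 (45, -45, -30, 0.062, -40, (0.03)) (((0.03), (0.03), (0.0285)), ((0.02), (0.032), (0
[... 474 characters left out ...]
8  0.996 -1.03   2.41   1.86   1.528 -0.431]
0.0167 (45, -50, -45, 0.058, -40, (0.03)) (((0.03), (0.0315), (0.0285)), ((0.017), (0.033), (0.017))) [ 0.155  0.916 -0.889  2.362  1.659  1.436 -0.605] [ 0.272  0.884 -0.826  2.373  1.769  1.356 -0.536]
0.0162 (48, -50, -30, 0.062, -40, (0.03)) (((0.03), (0.0315), (0.0285)), ((0.02), (0.03), (0.016))) [ 0.127  0.944 -0.892  2.366  1.662  1.511 -0.906] [ 0.254  0.918 -0.841  2.381  1.778  1.444 -0.835]
0.0156 (48, -45, -15, 0.058, -40, (0.0285)) (((0.0285), (0.0285), (0.0285)), ((0.02), (0.029), (0.016))) [ 0.272  1.083 -1.088  2.406  1.767  1.714 -1.088] [ 0.559  1.262 -1.288  2.41   1.937  1.91  -0.843]
real	0m27.462s
user	0m27.755s
sys	0m0.199s
```

```bash
cat > plan.py <<'E'
from srch4 import *
from h import now,rel
TH=(46,-47,-30); RT=tool(*TH); RSs=Rz(-YAW)@RT; Z=.060
def con(a,dd,sy,extra=0,z=Z):
    d=np.array([np.sin(np.radians(dd)),sy*np.cos(np.radians(dd))]); r=roff(RSs,d,z)
    return knob(a,z)+Rz(YAW)@np.r_[(r+extra)*d,0]
def rows(P,Rs,claw=None):
    p0,R0,_=now(); 
    for p,r in zip(P,Rs):
        t,w=rel(p,r,p0,R0); print('{"travel": [%.3f, %.3f, %.3f], "twist": [%.1f, %.1f, %.1f], "claw": %s},'%(*t,*w,claw))
E
python3 - <<'E'
from plan import *
print(RSs)
q0=now()[2]['qpos']
s=np.array([.1,.92,-.92,2.3,1.7,1.4,-.85])
A0=con(0,-10,1,.010); pre=A0-.10*RT[:,2]
qA,e=ik(A0,RT,s,.02); print('A0',A0,qA,e,clr(A0,RT))
qp,e=ik(pre,RT,qA,.02); print('pre',pre,qp,e,clr(pre,RT))
# interpolate
n=10
P=[];Q=[]
for k in range(1,n+1):
    T=fk(q0+(qp-q0)*k/n,PK); P.append(T[:3,3]);Q.append(T[:3,:3]); print(k,T[:3,3],clr(T[:3,3],T[:3,:3]))
print('per row dq',(qp-q0)/n)
rows(P,Q,0)
E
```

```text
[[-0.776  0.396  0.491]
 [ 0.099  0.845 -0.526]
 [-0.623 -0.36  -0.695]]
A0 [0.514 0.057 0.06 ] [-0.034  0.961 -0.911  2.184  1.564  1.507 -0.803] 1.6254627050631268e-08 (np.float64(0.016176265611737774), np.float64(0.04676968310473281))
pre [0.469 0.113 0.129] [-0.122  0.84  -1.033  2.183  1.349  1.572 -0.797] 1.0430232394095508e-08 (np.float64(0.04917833292278074), np.float64(0.11623552015063254))
1 [0.418 0.191 0.302] (np.float64(0.19438005208961953), np.float64(0.29801361455421704))
2 [0.421 0.173 0.279] (np.float64(0.16776173389927093), np.float64(0.27441933157331855))
3 [0.424 0.157 0.257] (np.float64(0.14289129254407312), np.float64(0.25111665339210154))
4 [0.429 0.142 0.235] (np.float64(0.12003437098059828), np.float64(0.22843545022724202))
5 [0.434 0.13  0.215] (np.float64(0.09943011592393763), np.float64(0.20665093867057785))
6 [0.44  0.12  0.195] (np.float64(0.08135362074459804), np.float64(0.18597549576452171))
7 [0.447 0.114 0.177] (np.float64(0.06626151786878934), np.float64(0.1665536550726264))
8 [0.454 0.11  0.16 ] (np.float64(0.05505317162338942), np.float64(0.148460
[... 309 characters left out ...]
 2.4], "claw": 0},
{"travel": [0.006, -0.038, 0.046], "twist": [7.8, 1.3, 4.7], "claw": 0},
{"travel": [0.007, -0.054, 0.068], "twist": [11.8, 0.9, 6.6], "claw": 0},
{"travel": [0.008, -0.069, 0.090], "twist": [15.7, -0.2, 8.3], "claw": 0},
{"travel": [0.007, -0.080, 0.112], "twist": [19.5, -2.1, 9.7], "claw": 0},
{"travel": [0.006, -0.090, 0.132], "twist": [22.9, -4.7, 10.8], "claw": 0},
{"travel": [0.004, -0.096, 0.152], "twist": [25.9, -8.0, 11.7], "claw": 0},
{"travel": [0.001, -0.099, 0.170], "twist": [28.2, -11.9, 12.3], "claw": 0},
{"travel": [-0.002, -0.099, 0.187], "twist": [29.8, -16.3, 12.6], "claw": 0},
{"travel": [-0.005, -0.095, 0.204], "twist": [30.6, -21.2, 12.7], "claw": 0},
```

Emit:
apply_moves(commands=[{"travel": [0.003,-0.02,0.023],"twist": [3.8,1.0,2.4],"claw": 0},{"travel": [0.006,-0.038,0.046],"twist": [7.8,1.3,4.7],"claw": 0},{"travel": [0.007,-0.054,0.068],"twist": [11.8,0.9,6.6],"claw": 0},{"travel": [0.008,-0.069,0.09],"twist": [15.7,-0.2,8.3],"claw": 0},{"travel": [0.007,-0.08,0.112],"twist": [19.5,-2.1,9.7],"claw": 0},{"travel": [0.006,-0.09,0.132],"twist": [22.9,-4.7,10.8],"claw": 0},{"travel": [0.004,-0.096,0.152],"twist": [25.9,-8.0,11.7],"claw": 0},{"travel": [0.001,-0.099,0.17],"twist": [28.2,-11.9,12.3],"claw": 0},{"travel": [-0.002,-0.099,0.187],"twist": [29.8,-16.3,12.6],"claw": 0},{"travel": [-0.005,-0.095,0.204],"twist": [30.6,-21.2,12.7],"claw": 0}])

```text
clock: 4.5
position: [0.4685, 0.1075, 0.125]
tool_rot: [-2.657, 0.673, 2.948]
force: [-0.7, 0.2, -0.6]
grip_width: -0.0002
```

```bash
python3 rec.py
python3 - <<'E'
from plan import *
from workcell import bot
for n in('scene','top'):
    cv2_=__import__('cv2'); cv2_.imwrite(f'pics/{n}4.png',bot.grab_frame(n)['frame'])
p,r,o=now(); q=o['qpos']
print(clr(p,r), np.degrees(np.linalg.norm(R.from_matrix(r.T@RT).as_rotvec())))
import h
h.crop('pics/scene4.png',260,140,200,150,4,'pics/s4.png'); h.crop('pics/top4.png',230,190,200,150,4,'pics/t4.png')
E
```

```text
4.5 [-0.26586006  0.73909192 -0.80239491  2.1973169   1.30325882  1.38717831
 -0.78271202] [0.46853274 0.10750368 0.12500164] [-2.65654115  0.67274342  2.94848632] qd 1.2906452714945729
(np.float64(0.05030113031287215), np.float64(0.1099577809757267)) 0.5603986208831987
```

View pics/s4.png

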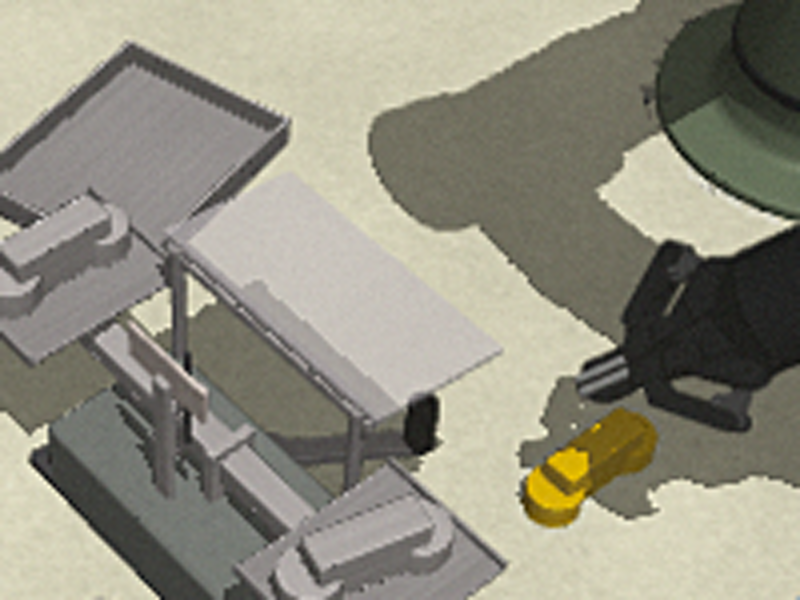

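View pics/t4.png

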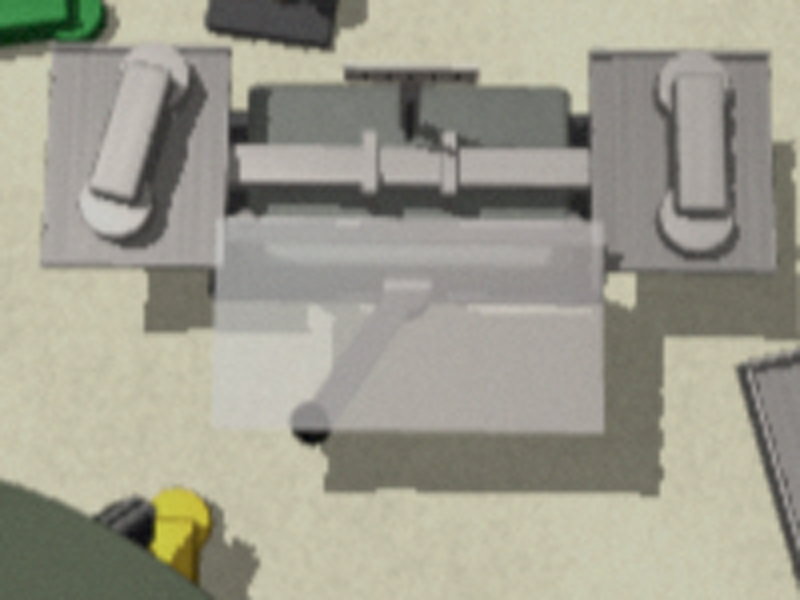

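Picture: the closed fingertips are at crop (590,385), above the yellow casting and well clear of it. The knob is at crop (422,425) below the guard's edge. The finger linkages bulge sideways at crop (675,250) and (745,415), so I'll work out their place in the tool frame and include them.

Run:
```python
from plan import *
import h
p,r,o=now(); print(o['clock'],abs(o['qd']).max(),p)
for uv in ((446,244),(429,202),(260+585/4,140+385/4)):
    f=lambda v: h.proj('scene',p+r@np.array([0,v[0],v[1]]))-uv
    best=least_squares(f,[0.03,-.08]).x; print(uv,'tool y,z',best)
print('tip proj crop',(h.proj('scene',p)-[260,140])*4)
```

```text
4.6 0.166190596962071 [0.467 0.108 0.123]
(446, 244) tool y,z [ 0.054 -0.093]
(429, 202) tool y,z [-0.059 -0.085]
(406.25, 236.25) tool y,z [-0.003  0.001]
tip proj crop [587.615 388.854]
```

```bash
cat >> plan.py <<'E'
import srch4
srch4.PP=np.vstack([srch4.PP,[(x,y,z) for x in(-.016,-.008,0,.008,.016) for y in np.linspace(-.062,.062,15) for z in np.linspace(-.14,-.075,8)]])
E
python3 - <<'E'
from plan import *
for sy in (1,-1):
  for a in (0,.3,.6,.9,1.2):
    for dd in (0,-10,-25,-40):
        P=con(a,dd,sy); print(sy,a,dd,P,np.array(clr(P,RT)))
E
```

```text
1 0 0 [0.52  0.047 0.06 ] [0.01  0.047]
1 0 -10 [0.515 0.047 0.06 ] [0.014 0.047]
1 0 -25 [0.51  0.044 0.06 ] [0.017 0.047]
1 0 -40 [0.506 0.04  0.06 ] [0.02  0.047]
1 0.3 0 [0.505 0.021 0.06 ] [0.018 0.047]
1 0.3 -10 [0.501 0.021 0.06 ] [0.021 0.047]
1 0.3 -25 [0.495 0.018 0.06 ] [0.025 0.047]
1 0.3 -40 [0.491 0.014 0.06 ] [0.027 0.047]
1 0.6 0 [ 0.498 -0.008  0.06 ] [0.018 0.047]
1 0.6 -10 [ 0.494 -0.008  0.06 ] [0.021 0.047]
1 0.6 -25 [ 0.488 -0.011  0.06 ] [0.026 0.047]
1 0.6 -40 [ 0.484 -0.015  0.06 ] [0.028 0.047]
1 0.9 0 [ 0.501 -0.038  0.06 ] [0.013 0.047]
1 0.9 -10 [ 0.496 -0.038  0.06 ] [0.016 0.047]
1 0.9 -25 [ 0.491 -0.041  0.06 ] [0.02  0.047]
1 0.9 -40 [ 0.487 -0.045  0.06 ] [0.024 0.047]
1 1.2 0 [ 0.512 -0.065  0.06 ] [0.003 0.047]
1 1.2 -10 [ 0.508 -0.066  0.06 ] [0.006 0.047]
1 1.2 -25 [ 0.502 -0.068  0.06 ] [0.01  0.047]
1 1.2 -40 [ 0.498 -0.072  0.06 ] [0.013 0.047]
-1 0 0 [ 0.515 -0.014  0.06 ] [0.006 0.047]
-1 0 -10 [ 0.509 -0.012  0.06 ] [0.009 0.047]
-1 0 -25 [ 0.503 -0.004  0.06 ] [0.016 0.047]
-1 0 -40 [0.497 0.002 0.06 ] [0.021 0.047]
-1 0.3 0 [ 0.5  -0.04  0.06] [0.013 0.047]
-1 0.3 -10 [ 0.494 -0.038  0.06 ] [0.018 0.047]
-1 0.3 -25 [ 0.488 -0.03   0.06 ] [0.024 0.047]
-1 0.3 -40 [ 0.482 -0.024  0.06 ] [0.029 0.047]
-1 0.6 0 [ 0.494 -0.069  0.06 ] [0.017 0.047]
-1 0.6 -10 [ 0.488 -0.067  0.06 ] [0.021 0.047]
-1 0.6 -25 [ 0.481 -0.059  0.06 ] [0.027 0.047]
-1 0.6 -40 [ 0.476 -0.053  0.06 ] [0.032 0.047]
-1 0.9 0 [ 0.496 -0.099  0.06 ] [0.013 0.047]
-1 0.9 -10 [ 0.49  -0.097  0.06 ] [0.018 0.047]
-1 0.9 -25 [ 0.484 -0.089  0.06 ] [0.024 0.047]
-1 0.9 -40 [ 0.478 -0.083  0.06 ] [0.029 0.047]
-1 1.2 0 [ 0.508 -0.127  0.06 ] [0.003 0.047]
-1 1.2 -10 [ 0.501 -0.124  0.06 ] [0.007 0.047]
-1 1.2 -25 [ 0.495 -0.117  0.06 ] [0.013 0.047]
-1 1.2 -40 [ 0.489 -0.111  0.06 ] [0.018 0.047]
```

Run:
```python
from plan import *
p,r,o=now(); A=con(0,-10,1,.010); print(p,A)
rows([p+(A-p)*k/8 for k in range(1,9)],[RT]*8,0)
```

```text
[0.467 0.108 0.123] [0.514 0.057 0.06 ]
{"travel": [-0.001, 0.000, 0.012], "twist": [-0.3, -0.1, 0.5], "claw": 0},
{"travel": [-0.001, 0.001, 0.024], "twist": [-0.3, -0.1, 0.5], "claw": 0},
{"travel": [-0.002, 0.001, 0.035], "twist": [-0.3, -0.1, 0.5], "claw": 0},
{"travel": [-0.002, 0.001, 0.047], "twist": [-0.3, -0.1, 0.5], "claw": 0},
{"travel": [-0.003, 0.002, 0.059], "twist": [-0.3, -0.1, 0.5], "claw": 0},
{"travel": [-0.004, 0.002, 0.071], "twist": [-0.3, -0.1, 0.5], "claw": 0},
{"travel": [-0.004, 0.003, 0.082], "twist": [-0.3, -0.1, 0.5], "claw": 0},
{"travel": [-0.005, 0.003, 0.094], "twist": [-0.3, -0.1, 0.5], "claw": 0},
```

Emit:
apply_moves(commands=[{"travel": [0,0,0.024],"twist": [0,0,0.5],"claw": 0},{"travel": [-0.002,0.001,0.047],"twist": [0,0,0.5],"claw": 0},{"travel": [-0.004,0.002,0.07],"twist": [0,0,0.5],"claw": 0},{"travel": [-0.005,0.003,0.085],"twist": [0,0,0.5],"claw": 0},{"travel": [-0.005,0.003,0.094],"twist": [0,0,0.5],"claw": 0},{"travel": [-0.005,0.003,0.094],"twist": [0,0,0.5],"claw": 0}])

```text
clock: 5.2
position: [0.5158, 0.055, 0.0626]
tool_rot: [-2.664, 0.672, 2.935]
force: [-0.6, 0.6, -0.3]
grip_width: -0.0002
```

```bash
python3 rec.py
python3 - <<'E'
from plan import *
from workcell import bot
import cv2,h
cv2.imwrite('pics/scene5.png',bot.grab_frame('scene')['frame'])
h.crop('pics/scene5.png',260,160,200,130,4,'pics/s5.png')
p,r,o=now(); print(o['force'],clr(p,r),con(0,-10,1))
P=[con(a,-10-15*a,1) for a in np.linspace(0.07,.7,10)]
print(np.array([ik(x,RT,o['qpos'],.01)[0] for x in P[::3]]))
rows(P,[RT]*10,0)
E
```

```text
5.2 [-0.17480151  0.85965081 -0.70083046  2.18455549  1.50447919  1.32116473
 -0.8116463 ] [0.51577496 0.05504342 0.06261218] [-2.6637127   0.67178278  2.93487104] qd 0.02799799562011996
[-0.    -0.072 -0.586] (np.float64(0.0128230402069214), np.float64(0.049738841148148805)) [0.515 0.047 0.06 ]
[[-0.158  0.858 -0.695  2.219  1.536  1.31  -0.832]
 [-0.136  0.849 -0.693  2.266  1.56   1.301 -0.863]
 [-0.107  0.841 -0.687  2.306  1.591  1.29  -0.883]
 [-0.068  0.834 -0.675  2.336  1.632  1.275 -0.89 ]]
{"travel": [0.003, -0.013, 0.008], "twist": [-0.3, -0.2, -0.4], "claw": 0},
{"travel": [0.006, -0.020, 0.009], "twist": [-0.3, -0.2, -0.4], "claw": 0},
{"travel": [0.007, -0.026, 0.011], "twist": [-0.3, -0.2, -0.4], "claw": 0},
{"travel": [0.009, -0.033, 0.013], "twist": [-0.3, -0.2, -0.4], "claw": 0},
{"travel": [0.010, -0.040, 0.016], "twist": [-0.3, -0.2, -0.4], "claw": 0},
{"travel": [0.010, -0.047, 0.020], "twist": [-0.3, -0.2, -0.4], "claw": 0},
{"travel": [0.011, -0.053, 0.022], "twist": [-0.3, -0.2, -0.4], "claw": 0},
{"travel": [0.011, -0.059, 0.025], "twist": [-0.3, -0.2, -0.4], "claw": 0},
{"travel": [0.011, -0.066, 0.029], "twist": [-0.3, -0.2, -0.4], "claw": 0},
{"travel": [0.009, -0.072, 0.033], "twist": [-0.3, -0.2, -0.4], "claw": 0},
```

View pics/s5.png

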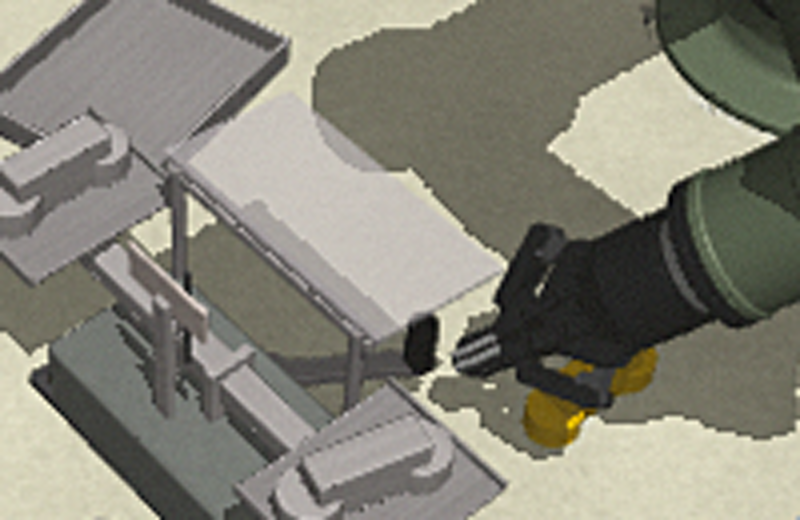

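Picture: the closed fingertips at crop (465,355) stand just beside the knob at (422,345), below the guard's edge and clear of it. I'll push slowly.

Emit:
apply_moves(commands=[{"travel": [0.002,-0.007,0.005],"twist": [0,0,0],"claw": 0},{"travel": [0.003,-0.012,0.008],"twist": [0,0,0],"claw": 0},{"travel": [0.005,-0.016,0.009],"twist": [0,0,0],"claw": 0},{"travel": [0.006,-0.02,0.01],"twist": [0,0,0],"claw": 0},{"travel": [0.007,-0.025,0.011],"twist": [0,0,0],"claw": 0},{"travel": [0.008,-0.029,0.012],"twist": [0,0,0],"claw": 0},{"travel": [0.009,-0.033,0.013],"twist": [0,0,0],"claw": 0},{"travel": [0.01,-0.038,0.015],"twist": [0,0,0],"claw": 0},{"travel": [0.01,-0.042,0.017],"twist": [0,0,0],"claw": 0},{"travel": [0.01,-0.047,0.02],"twist": [0,0,0],"claw": 0}])

```text
clock: 6.25
position: [0.4934, 0.0093, 0.0584]
tool_rot: [-2.667, 0.669, 2.936]
force: [-30.0, 17.5, 11.1]
grip_width: -0.0002
```

```bash
python3 rec.py
python3 - <<'E'
from plan import *
from workcell import bot
import cv2,h
cv2.imwrite('pics/top6.png',bot.grab_frame('top')['frame'])
h.crop('pics/top6.png',230,190,200,150,4,'pics/t6.png')
p,r,o=now(); print(o['force'],clr(p,r),con(.42,-16,1))
P=[con(a,-10-15*a,1) for a in np.linspace(0.46,.82,10)]
rows(P,[RT]*10,0)
E
```

```text
6.25 [-0.11816986  0.84510794 -0.68756789  2.29002087  1.57350008  1.28956413
 -0.87797447] [0.49342763 0.00934875 0.05838769] [-2.66653693  0.66852913  2.93640311] qd 0.10088620153927044
[-26.992  13.208   9.246] (np.float64(0.025204692110215785), np.float64(0.045164690297139064)) [0.495 0.008 0.06 ]
{"travel": [-0.002, -0.003, 0.001], "twist": [-0.3, -0.4, -0.2], "claw": 0},
{"travel": [-0.002, -0.006, 0.002], "twist": [-0.3, -0.4, -0.2], "claw": 0},
{"travel": [-0.002, -0.010, 0.004], "twist": [-0.3, -0.4, -0.2], "claw": 0},
{"travel": [-0.002, -0.014, 0.006], "twist": [-0.3, -0.4, -0.2], "claw": 0},
{"travel": [-0.002, -0.017, 0.008], "twist": [-0.3, -0.4, -0.2], "claw": 0},
{"travel": [-0.003, -0.022, 0.011], "twist": [-0.3, -0.4, -0.2], "claw": 0},
{"travel": [-0.003, -0.025, 0.014], "twist": [-0.3, -0.4, -0.2], "claw": 0},
{"travel": [-0.004, -0.028, 0.016], "twist": [-0.3, -0.4, -0.2], "claw": 0},
{"travel": [-0.005, -0.032, 0.018], "twist": [-0.3, -0.4, -0.2], "claw": 0},
{"travel": [-0.006, -0.035, 0.021], "twist": [-0.3, -0.4, -0.2], "claw": 0},
```

View pics/t6.png

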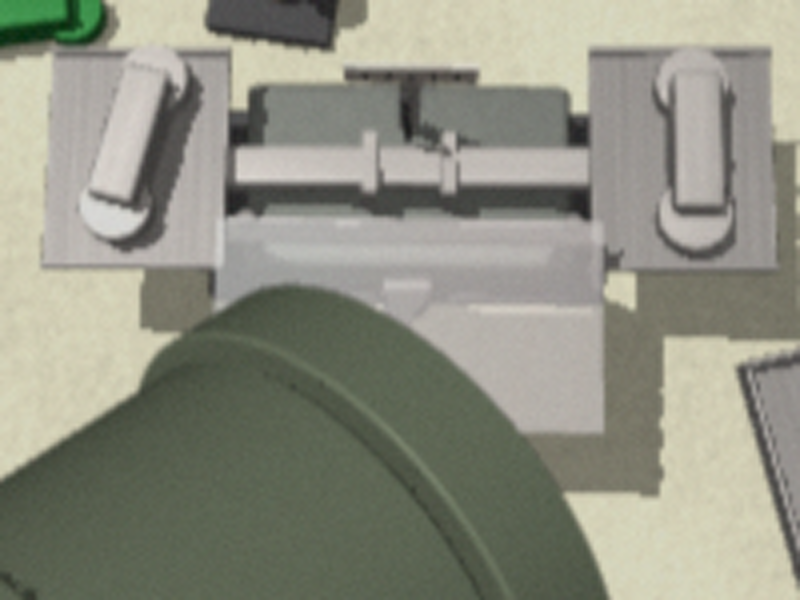

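Top view: the beam is still level and the wrist hides the knob. The contact force is mostly radial (36 N at the fingertip), so the tip sits too far to the knob's -x side. I'll look from the scene camera.

Run:
```python
from plan import *
from workcell import bot
import cv2,h
cv2.imwrite('pics/scene7.png',bot.grab_frame('scene')['frame'])
h.crop('pics/scene7.png',310,200,100,75,8,'pics/s7.png')
p,r,o=now(); print(o['force'],p)
for a in np.arange(0,.8,.1): print(a,[(np.array(h.proj('scene',knob(a,z)))-[310,200])*8 for z in (.04,.078)])
print((h.proj('scene',p)-[310,200])*8)
```

```text
[-26.559  11.374   8.465] [0.493 0.008 0.058]
0.0 [array([442.109, 394.032]), array([452.5  , 322.518])]
0.1 [array([435.893, 370.908]), array([446.084, 299.197])]
0.2 [array([426.885, 348.439]), array([436.813, 276.541])]
0.30000000000000004 [array([415.209, 326.832]), array([424.814, 254.758])]
0.4 [array([401.011, 306.278]), array([410.239, 234.038])]
0.5 [array([384.455, 286.953]), array([393.256, 214.561])]
0.6000000000000001 [array([365.722, 269.019]), array([374.051, 196.488])]
0.7000000000000001 [array([345.006, 252.623]), array([352.822, 179.967])]
[464.524 294.668]
```

View pics/s7.png

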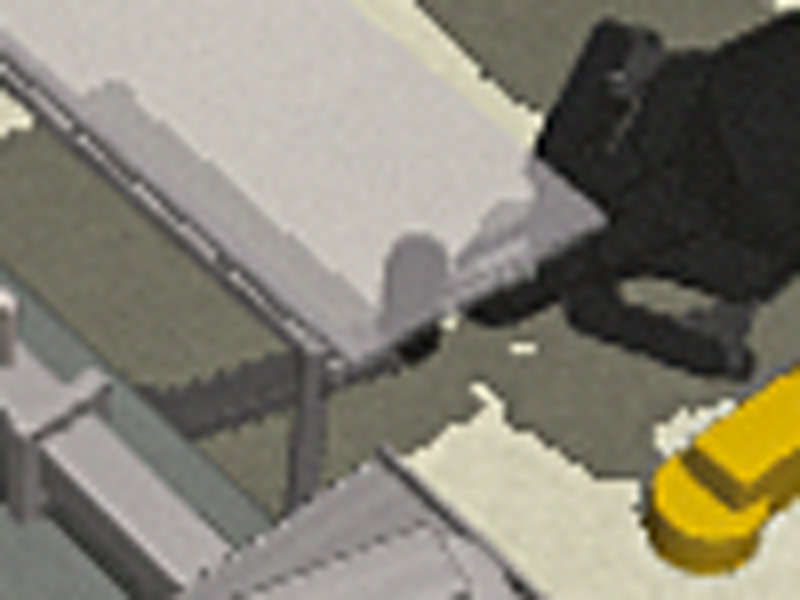

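Picture: through the guard the knob top is at (415,240), which puts the lever at about 0.35 rad, so it is moving. The contact is on the tip's end, though, not its side. I'll back off a little and seat the finger's flank on the knob's +y side.

```bash
cat >> plan.py <<'E'
def con2(a,xk,yk,zk,zc=.070): return knob(a,zc)-RT@np.array([xk,yk,zk])
E
python3 - <<'E'
from plan import *
p,r,o=now(); 
print('knob .35 in tool',r.T@(knob(.35,.070)-p), r.T@(knob(.4,.070)-p))
for a in (.35,.6,.8,1,1.2):
  for k in ((-.004,-.024,-.010),(-.008,-.024,-.006),(-.008,-.024,-.002)):
    P=con2(a,*k); print(a,k,P,np.array(clr(P,RT)),ik(P,RT,o['qpos'],.01)[1])
E
```

```text
knob .35 in tool [-0.016 -0.013  0.005] [-0.016 -0.018  0.007]
0.35 (-0.004, -0.024, -0.01) [0.514 0.007 0.052] [0.015 0.039] 3.0846088722029237e-09
0.35 (-0.008, -0.024, -0.006) [0.509 0.01  0.052] [0.018 0.039] 3.166332606779491e-09
0.35 (-0.008, -0.024, -0.002) [0.507 0.012 0.055] [0.018 0.042] 2.2182355620086254e-09
0.6 (-0.004, -0.024, -0.01) [ 0.509 -0.017  0.052] [0.013 0.039] 5.27131992162193e-09
0.6 (-0.008, -0.024, -0.006) [ 0.504 -0.014  0.052] [0.018 0.039] 5.0403421107914295e-09
0.6 (-0.008, -0.024, -0.002) [ 0.502 -0.012  0.055] [0.017 0.042] 8.780648576450454e-09
0.8 (-0.004, -0.024, -0.01) [ 0.51  -0.037  0.052] [0.01  0.039] 1.4519536135004399e-08
0.8 (-0.008, -0.024, -0.006) [ 0.505 -0.034  0.052] [0.014 0.039] 1.241388893379868e-08
0.8 (-0.008, -0.024, -0.002) [ 0.503 -0.032  0.055] [0.014 0.042] 8.929065011860332e-09
1 (-0.004, -0.024, -0.01) [ 0.514 -0.057  0.052] [0.006 0.039] 1.1825098049547718e-08
1 (-0.008, -0.024, -0.006) [ 0.509 -0.054  0.052] [0.009 0.039] 1.2034441978401703e-08
1 (-0.008, -0.024, -0.002) [ 0.507 -0.052  0.055] [0.01  0.042] 1.5073622236200817e-08
1.2 (-0.004, -0.024, -0.01) [ 0.522 -0.075  0.052] [-0.     0.039] 1.5005924908153883e-08
1.2 (-0.008, -0.024, -0.006) [ 0.518 -0.072  0.052] [0.002 0.039] 1.4708931508773566e-08
1.2 (-0.008, -0.024, -0.002) [ 0.516 -0.07   0.055] [0.003 0.042] 1.5079868740100756e-08
```

Run:
```python
from plan import *
k=(-.008,-.024,-.002)
P1=np.array([.491,.025,.060]); P2=con2(.33,-.008,-.030,-.002,.072)
print(P2)
P=[P1,P1,P2,P2]+[con2(a,*k,.072) for a in (.36,.4,.44,.48,.52,.56)]
for x in P[::2]: print(x,np.array(clr(x,RT)))
rows(P,[RT]*10,0)
```

```text
[0.51  0.019 0.055]
[0.491 0.025 0.06 ] [0.029 0.047]
[0.51  0.019 0.055] [0.016 0.042]
[0.507 0.011 0.057] [0.017 0.044]
[0.505 0.004 0.057] [0.017 0.044]
[ 0.503 -0.004  0.057] [0.017 0.044]
{"travel": [0.003, 0.012, -0.011], "twist": [-0.3, -0.4, -0.3], "claw": 0},
{"travel": [0.003, 0.012, -0.011], "twist": [-0.3, -0.4, -0.3], "claw": 0},
{"travel": [-0.010, 0.018, 0.004], "twist": [-0.3, -0.4, -0.3], "claw": 0},
{"travel": [-0.010, 0.018, 0.004], "twist": [-0.3, -0.4, -0.3], "claw": 0},
{"travel": [-0.009, 0.009, 0.005], "twist": [-0.3, -0.4, -0.3], "claw": 0},
{"travel": [-0.009, 0.006, 0.007], "twist": [-0.3, -0.4, -0.3], "claw": 0},
{"travel": [-0.009, 0.002, 0.009], "twist": [-0.3, -0.4, -0.3], "claw": 0},
{"travel": [-0.009, -0.002, 0.011], "twist": [-0.3, -0.4, -0.3], "claw": 0},
{"travel": [-0.009, -0.005, 0.013], "twist": [-0.3, -0.4, -0.3], "claw": 0},
{"travel": [-0.009, -0.008, 0.015], "twist": [-0.3, -0.4, -0.3], "claw": 0},
```

Emit:
apply_moves(commands=[{"travel": [0.003,0.013,-0.011],"twist": [0,0,0],"claw": 0},{"travel": [0.003,0.013,-0.011],"twist": [0,0,0],"claw": 0},{"travel": [-0.01,0.018,0.004],"twist": [0,0,0],"claw": 0},{"travel": [-0.01,0.018,0.004],"twist": [0,0,0],"claw": 0},{"travel": [-0.009,0.009,0.005],"twist": [0,0,0],"claw": 0},{"travel": [-0.009,0.006,0.007],"twist": [0,0,0],"claw": 0},{"travel": [-0.009,0.002,0.009],"twist": [0,0,0],"claw": 0},{"travel": [-0.009,-0.002,0.011],"twist": [0,0,0],"claw": 0},{"travel": [-0.009,-0.005,0.013],"twist": [0,0,0],"claw": 0}])

```text
clock: 7.25
position: [0.5055, -0.0049, 0.0577]
tool_rot: [-2.665, 0.673, 2.936]
force: [-1.1, 4.3, 2.9]
grip_width: 0.0001
```

```bash
cat > look.py <<'E'
import sys
from plan import *
from workcell import bot
import cv2,h
def look(i,cam='scene',box=(310,200,100,75,8)):
    cv2.imwrite(f'pics/f{i}.png',bot.grab_frame(cam)['frame']); h.crop(f'pics/f{i}.png',*box,f'pics/c{i}.png')
    p,r,o=now(); f=o['force']; print('t',o['clock'],'F',f,'|F|',np.linalg.norm(f),'tool',r.T@f,'p',p,'q',o['qpos'],'clr',np.array(clr(p,r)))
    return p,r,o
E
python3 - <<'E'
from look import *
p,r,o=look(8)
for a in (.4,.45,.5,.55,.6): print(a,(h.proj('scene',knob(a,.078))-[310,200])*8, r.T@(knob(a,.07)-p))
E
```

```text
t 7.3 F [-0.704  1.502  0.94 ] |F| 1.9069517382136323 tool [ 0.192  0.555 -1.814] p [ 0.505 -0.006  0.058] q [-0.087  0.845 -0.669  2.281  1.606  1.276 -0.856] clr [0.014 0.044]
0.4 [410.239 234.038] [-0.005 -0.012 -0.007]
0.45 [402.037 224.134] [-0.004 -0.017 -0.005]
0.5 [393.256 214.561] [-0.004 -0.021 -0.003]
0.55 [383.919 205.339] [-0.005 -0.026 -0.   ]
0.6 [374.051 196.488] [-0.005 -0.03   0.002]
```

View pics/c8.png

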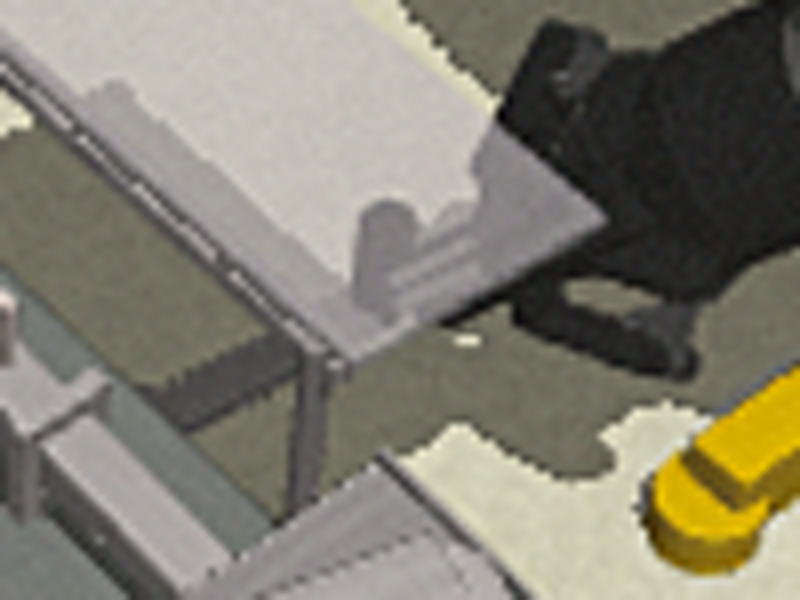

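Picture: the knob top at (387,210) puts the lever at about 0.53. The finger flank is seated on the knob with only about 5 N of force and clear of the guard. I'll carry on.

Run:
```python
from plan import *
def K(a): 
    s=np.clip((a-.5)/.7,0,1); return (-.005-.009*s,-.024+.002*s,-.001+.002*s)
A=[.57+.04*i for i in range(10)]
P=[con2(a,*K(a)) +[0,0,.002] for a in A]
for a in A+[1.0,1.1,1.2,1.25]: 
    x=con2(a,*K(a))+[0,0,.002]; print(round(a,2),x,np.array(clr(x,RT)))
rows(P,[RT]*10,0)
```

```text
0.57 [ 0.503 -0.009  0.059] [0.014 0.046]
0.61 [ 0.503 -0.013  0.059] [0.015 0.046]
0.65 [ 0.502 -0.017  0.059] [0.015 0.046]
0.69 [ 0.501 -0.021  0.059] [0.015 0.045]
0.73 [ 0.501 -0.025  0.058] [0.014 0.045]
0.77 [ 0.501 -0.029  0.058] [0.014 0.045]
0.81 [ 0.501 -0.033  0.058] [0.014 0.045]
0.85 [ 0.501 -0.037  0.058] [0.014 0.045]
0.89 [ 0.501 -0.04   0.058] [0.013 0.044]
0.93 [ 0.502 -0.044  0.057] [0.013 0.044]
1.0 [ 0.503 -0.051  0.057] [0.012 0.044]
1.1 [ 0.506 -0.06   0.057] [0.01  0.043]
1.2 [ 0.509 -0.069  0.056] [0.007 0.043]
1.25 [ 0.512 -0.073  0.056] [0.004 0.043]
{"travel": [0.000, -0.004, -0.000], "twist": [-0.3, -0.2, -0.4], "claw": 0},
{"travel": [0.000, -0.008, 0.002], "twist": [-0.3, -0.2, -0.4], "claw": 0},
{"travel": [0.000, -0.011, 0.004], "twist": [-0.3, -0.2, -0.4], "claw": 0},
{"travel": [0.000, -0.015, 0.006], "twist": [-0.3, -0.2, -0.4], "claw": 0},
{"travel": [-0.000, -0.018, 0.008], "twist": [-0.3, -0.2, -0.4], "claw": 0},
{"travel": [-0.001, -0.021, 0.011], "twist": [-0.3, -0.2, -0.4], "claw": 0},
{"travel": [-0.001, -0.024, 0.013], "twist": [-0.3, -0.2, -0.4], "claw": 0},
{"travel": [-0.002, -0.027, 0.015], "twist": [-0.3, -0.2, -0.4], "claw": 0},
{"travel": [-0.002, -0.030, 0.018], "twist": [-0.3, -0.2, -0.4], "claw": 0},
{"travel": [-0.003, -0.033, 0.020], "twist": [-0.3, -0.2, -0.4], "claw": 0},
```

Emit:
apply_moves(commands=[{"travel": [0,-0.004,0],"twist": [0,0,0],"claw": 0},{"travel": [0,-0.008,0.002],"twist": [0,0,0],"claw": 0},{"travel": [0,-0.011,0.004],"twist": [0,0,0],"claw": 0},{"travel": [0,-0.015,0.006],"twist": [0,0,0],"claw": 0},{"travel": [0,-0.018,0.008],"twist": [0,0,0],"claw": 0},{"travel": [-0.001,-0.021,0.011],"twist": [0,0,0],"claw": 0},{"travel": [-0.001,-0.024,0.013],"twist": [0,0,0],"claw": 0},{"travel": [-0.002,-0.027,0.015],"twist": [0,0,0],"claw": 0},{"travel": [-0.002,-0.03,0.018],"twist": [0,0,0],"claw": 0},{"travel": [-0.003,-0.033,0.02],"twist": [0,0,0],"claw": 0}])

```text
clock: 8.3
position: [0.5018, -0.0436, 0.0573]
tool_rot: [-2.664, 0.673, 2.936]
force: [0.3, 3.7, 0.2]
grip_width: -0.0003
```

Run:
```python
from look import *
p,r,o=look(9,box=(290,180,120,90,6))
for a in (.8,.85,.9,.95,1.): print(a,(h.proj('scene',knob(a,.078))-[290,180])*6, r.T@(knob(a,.07)-p))
def K(a): 
    s=np.clip((a-.5)/.7,0,1); return (-.005-.009*s,-.024+.002*s,-.001+.002*s)
P=[con2(a,*K(a)) +[0,0,.003] for a in np.linspace(.96,1.23,10)]
print(ik(P[-1],RT,o['qpos'],.01))
rows(P,[RT]*10,0)
```

```text
t 8.35 F [ 1.53   2.918 -0.644] |F| 3.356830772599952 tool [-0.303  3.304 -0.511] p [ 0.502 -0.044  0.057] q [-0.022  0.832 -0.644  2.328  1.677  1.246 -0.866] clr [0.012 0.044]
0.8 [367.335 243.845] [-0.006 -0.013 -0.006]
0.85 [358.236 238.781] [-0.007 -0.017 -0.003]
0.9 [348.86  234.064] [-0.009 -0.02  -0.   ]
0.95 [339.227 229.703] [-0.01  -0.023  0.003]
1.0 [329.361 225.706] [-0.012 -0.027  0.007]
(array([ 0.046,  0.829, -0.634,  2.336,  1.743,  1.228, -0.837]), np.float64(6.666257671864986e-09))
{"travel": [-0.001, -0.002, 0.001], "twist": [-0.4, -0.2, -0.4], "claw": 0},
{"travel": [-0.002, -0.004, 0.003], "twist": [-0.4, -0.2, -0.4], "claw": 0},
{"travel": [-0.003, -0.006, 0.005], "twist": [-0.4, -0.2, -0.4], "claw": 0},
{"travel": [-0.004, -0.008, 0.007], "twist": [-0.4, -0.2, -0.4], "claw": 0},
{"travel": [-0.005, -0.010, 0.009], "twist": [-0.4, -0.2, -0.4], "claw": 0},
{"travel": [-0.006, -0.012, 0.011], "twist": [-0.4, -0.2, -0.4], "claw": 0},
{"travel": [-0.007, -0.013, 0.013], "twist": [-0.4, -0.2, -0.4], "claw": 0},
{"travel": [-0.008, -0.015, 0.015], "twist": [-0.4, -0.2, -0.4], "claw": 0},
{"travel": [-0.009, -0.017, 0.017], "twist": [-0.4, -0.2, -0.4], "claw": 0},
{"travel": [-0.011, -0.018, 0.019], "twist": [-0.4, -0.2, -0.4], "claw": 0},
```

View pics/c9.png

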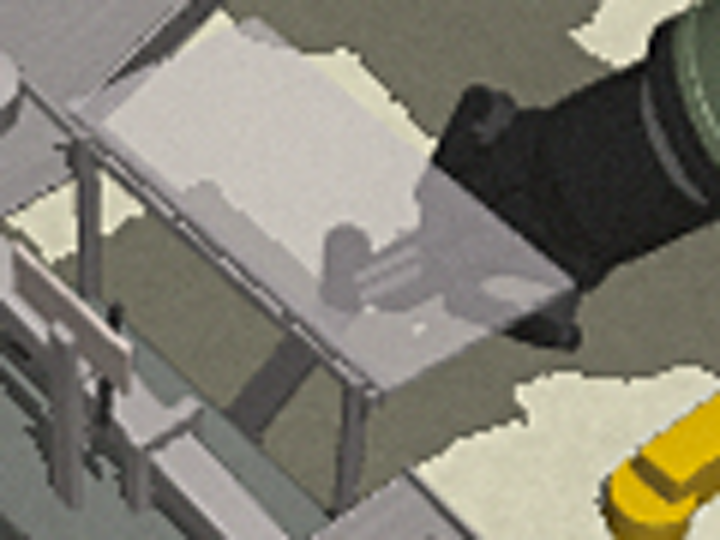

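Picture: the knob top at (347,233) puts the lever at about 0.91 with 3 N on it, and the gripper is clear of the guard. I'll go on to the stop.

Emit:
apply_moves(commands=[{"travel": [-0.001,-0.002,0.001],"twist": [0,0,0],"claw": 0},{"travel": [-0.002,-0.004,0.003],"twist": [0,0,0],"claw": 0},{"travel": [-0.003,-0.006,0.005],"twist": [0,0,0],"claw": 0},{"travel": [-0.004,-0.008,0.007],"twist": [0,0,0],"claw": 0},{"travel": [-0.005,-0.01,0.009],"twist": [0,0,0],"claw": 0},{"travel": [-0.006,-0.012,0.011],"twist": [0,0,0],"claw": 0},{"travel": [-0.007,-0.014,0.013],"twist": [0,0,0],"claw": 0},{"travel": [-0.008,-0.016,0.015],"twist": [0,0,0],"claw": 0},{"travel": [-0.009,-0.018,0.017],"twist": [0,0,0],"claw": 0},{"travel": [-0.01,-0.02,0.019],"twist": [0,0,0],"claw": 0}])

```text
clock: 9.35
position: [0.5094, -0.0715, 0.0578]
tool_rot: [-2.665, 0.674, 2.936]
force: [3.3, 6.6, -0.9]
grip_width: 0.0002
```

Run:
```python
from look import *
p,r,o=look(10,box=(290,180,120,90,6))
for a in (1.,1.05,1.1,1.15,1.2): print(a,(h.proj('scene',knob(a,.078))-[290,180])*6, r.T@(knob(a,.07)-p))
```

```text
t 9.4 F [ 3.684  4.009 -0.887] |F| 5.515999724067503 tool [-1.624  5.271  0.016] p [ 0.509 -0.072  0.058] q [ 0.034  0.823 -0.62   2.335  1.735  1.217 -0.845] clr [0.005 0.045]
1.0 [329.361 225.706] [-0.002 -0.007 -0.012]
1.05 [319.284 222.08 ] [-0.004 -0.01  -0.009]
1.1 [309.017 218.832] [-0.006 -0.013 -0.005]
1.15 [298.583 215.969] [-0.008 -0.016 -0.002]
1.2 [288.006 213.495] [-0.011 -0.018  0.002]
```

View pics/c10.png

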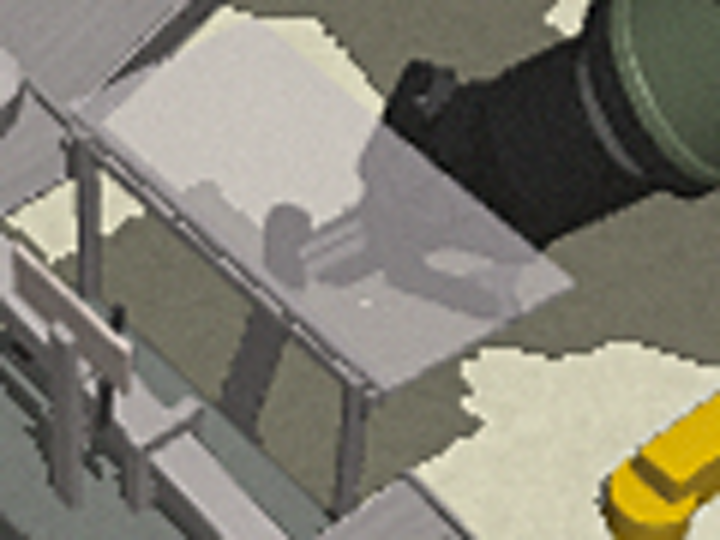

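Picture: the knob top at (290,210) puts the lever at about 1.19, close to the stop. I'll nudge further, in -y only, until the force rises.

Emit:
apply_moves(commands=[{"travel": [0,-0.002,0.001],"twist": [0,0,0],"claw": 0},{"travel": [0,-0.003,0.002],"twist": [0,0,0],"claw": 0},{"travel": [0,-0.004,0.0025],"twist": [0,0,0],"claw": 0},{"travel": [0,-0.004,0.0025],"twist": [0,0,0],"claw": 0}])

```text
clock: 9.8
position: [0.5097, -0.0731, 0.0575]
tool_rot: [-2.67, 0.674, 2.938]
force: [-0.9, 22.0, 5.5]
grip_width: 0.0003
```

Run:
```python
from look import *
p,r,o=look(11,box=(220,160,200,150,4))
```

```text
t 9.85 F [ 1.442 21.87   5.566] |F| 22.612975343633526 tool [ -1.115  16.51  -15.412] p [ 0.51  -0.073  0.057] q [ 0.04   0.822 -0.62   2.339  1.746  1.213 -0.846] clr [0.005 0.044]
```

View pics/c11.png

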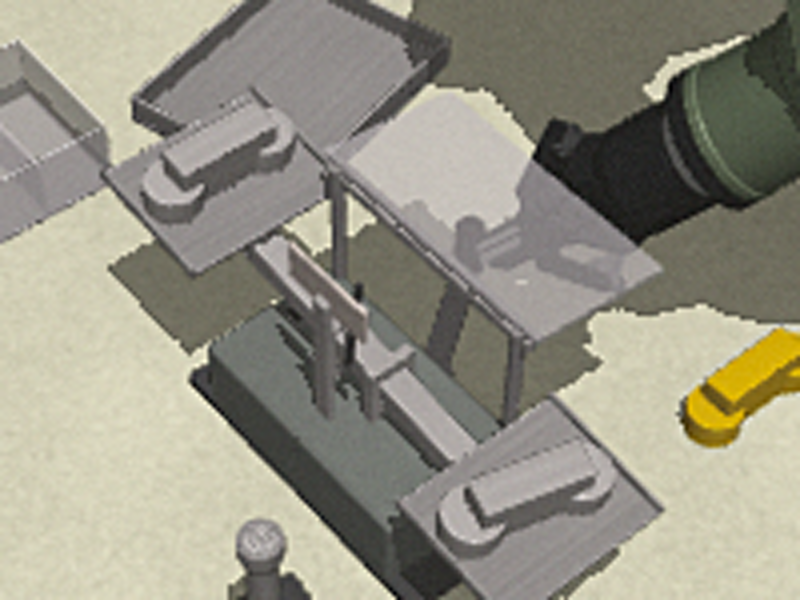

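Picture: the lever is hard on its stop (22 N reaction). Compared with the start, the right pan corner has risen, from (102,192) to (103,175), and the left pan corner has dropped, from (395,488) to (400,508). I'll ease off the knob and let the beam rest.

Emit:
apply_moves(commands=[{"travel": [0.001,0.008,-0.008],"twist": [0,0,0],"claw": 0},{"travel": [0.001,0.008,-0.008],"twist": [0,0,0],"claw": 0},{"travel": [0.001,0.008,-0.008],"twist": [0,0,0],"claw": 0},{"travel": [0.001,0.008,-0.008],"twist": [0,0,0],"claw": 0},{"travel": [0.001,0.008,-0.008],"twist": [0,0,0],"claw": 0},{"travel": [0.001,0.008,-0.008],"twist": [0,0,0],"claw": 0},{"travel": [0.001,0.008,-0.008],"twist": [0,0,0],"claw": 0},{"travel": [0.001,0.008,-0.008],"twist": [0,0,0],"claw": 0},{"travel": [0.001,0.008,-0.008],"twist": [0,0,0],"claw": 0},{"travel": [0.001,0.008,-0.008],"twist": [0,0,0],"claw": 0}])

```text
clock: 10.85
position: [0.5074, -0.0652, 0.0594]
tool_rot: [-2.664, 0.673, 2.936]
force: [-0.5, -0.6, 0.5]
grip_width: -0.0001
```

Run:
```python
from look import *
look(12,box=(220,160,200,150,4))
```

```text
t 10.9 F [-0.072  0.697  0.068] |F| 0.7037129412113541 tool [ 0.124  0.507 -0.472] p [ 0.507 -0.065  0.059] q [ 0.021  0.82  -0.627  2.334  1.716  1.223 -0.846] clr [0.006 0.046]
```

Emit:
apply_moves(commands=[{"travel": [0,0,0],"twist": [0,0,0],"claw": 0},{"travel": [0,0,0],"twist": [0,0,0],"claw": 0},{"travel": [0,0,0],"twist": [0,0,0],"claw": 0},{"travel": [0,0,0],"twist": [0,0,0],"claw": 0},{"travel": [0,0,0],"twist": [0,0,0],"claw": 0},{"travel": [0,0,0],"twist": [0,0,0],"claw": 0},{"travel": [0,0,0],"twist": [0,0,0],"claw": 0},{"travel": [0,0,0],"twist": [0,0,0],"claw": 0},{"travel": [0,0,0],"twist": [0,0,0],"claw": 0},{"travel": [0,0,0],"twist": [0,0,0],"claw": 0}])

```text
clock: 11.9
position: [0.5074, -0.0652, 0.0594]
tool_rot: [-2.664, 0.673, 2.936]
force: [-0.6, 0.3, 0.4]
grip_width: 0.0005
```

Run:
```python
from look import *
look(13,box=(220,160,200,150,4))
look(14,'top',(230,190,200,120,4))
a=cv2.imread('pics/f12.png').astype(int);b=cv2.imread('pics/f13.png').astype(int);c=cv2.imread('pics/f11.png').astype(int)
s=np.s_[180:310,220:320]
print('diff 12-13',abs(a-b)[s].mean(),(abs(a-b)[s].max(-1)>40).sum(),'11-12',abs(a-c)[s].mean(),(abs(a-c)[s].max(-1)>40).sum())
```

```text
t 11.95 F [ 0.164  0.637 -0.347] |F| 0.7437175552116903 tool [ 0.193  0.717 -0.043] p [ 0.507 -0.065  0.059] q [ 0.021  0.82  -0.627  2.334  1.716  1.223 -0.846] clr [0.006 0.046]
t 12.0 F [-0.168  0.205 -0.49 ] |F| 0.5571213159786689 tool [0.467 0.265 0.15 ] p [ 0.507 -0.065  0.059] q [ 0.021  0.82  -0.627  2.334  1.716  1.223 -0.846] clr [0.006 0.046]
diff 12-13 2.3094358974358973 0 11-12 2.300666666666667 0
```

View pics/c13.png

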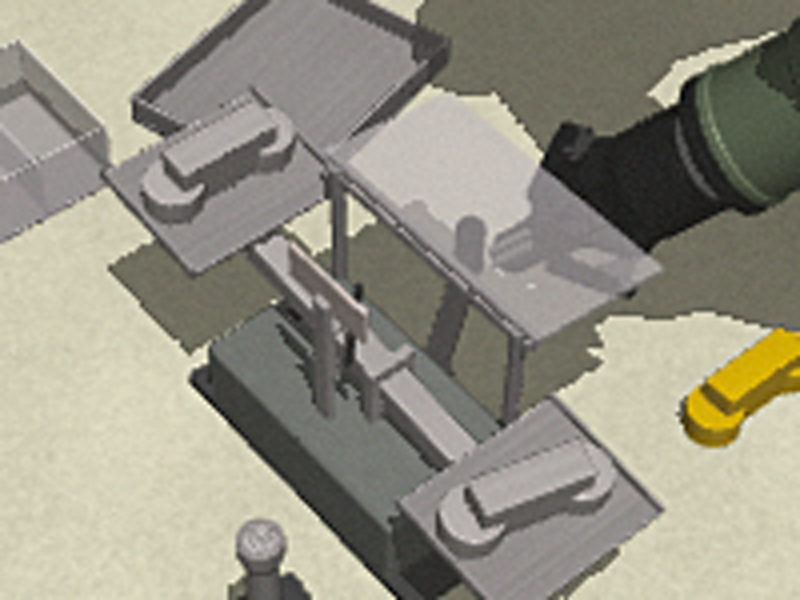

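View pics/c14.png

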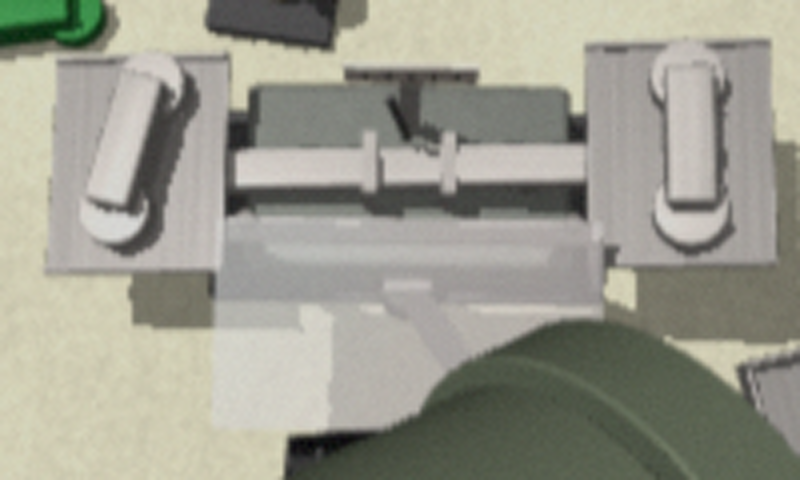

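At rest (no change between frames 1 s apart). In the top view the right pan is higher: it looks larger, with its edge at y=40, and the needle leans towards the left pan. So the casting on the right pan is the lighter one. Next I'll bring the lever home from its -y side.

```bash
cat >> plan.py <<'E'
R2=tool(46,-47,-42)
def con3(a,xk,yk,zk,zc=.070,Rm=None): 
    Rm=R2 if Rm is None else Rm
    return knob(a,zc)-Rm@np.array([xk,yk,zk])
E
python3 - <<'E'
from plan import *
print(Rz(-YAW)@R2)
p,r,o=now(); q=o['qpos']
for k in ((-.006,.026,-.002),(-.006,.026,-.008),(0,.026,-.006),(-.003,.036,-.004)):
  for a in (1.2,.9,.6,.3,0):
    P=con3(a,*k); qq,e=ik(P,R2,q,.01); print(k,a,P,np.array(clr(P,R2)),e,qq[3])
E
```

```text
[[-0.841  0.226  0.491]
 [-0.079  0.847 -0.526]
 [-0.535 -0.481 -0.695]]
(-0.006, 0.026, -0.002) 1.2 [ 0.499 -0.112  0.078] [0.003 0.064] 1.916321748518282e-08 2.3934350468489654
(-0.006, 0.026, -0.002) 0.9 [ 0.487 -0.084  0.078] [0.015 0.064] 1.5176951112447665e-08 2.4021232220194872
(-0.006, 0.026, -0.002) 0.6 [ 0.485 -0.055  0.078] [0.019 0.064] 1.5306797431271564e-08 2.383633709508035
(-0.006, 0.026, -0.002) 0.3 [ 0.492 -0.025  0.078] [0.015 0.064] 1.7641178670968106e-08 2.341072836253239
(-0.006, 0.026, -0.002) 0 [0.506 0.    0.078] [0.003 0.064] 2.2463880764818487e-08 2.28078775443396
(-0.006, 0.026, -0.008) 1.2 [ 0.501 -0.116  0.074] [0.003 0.06 ] 1.9097515756288095e-08 2.3883807171816605
(-0.006, 0.026, -0.008) 0.9 [ 0.49  -0.088  0.074] [0.014 0.06 ] 1.4494868655862554e-08 2.397867677020657
(-0.006, 0.026, -0.008) 0.6 [ 0.488 -0.058  0.074] [0.018 0.06 ] 1.392222194527486e-08 2.380185987393426
(-0.006, 0.026, -0.008) 0.3 [ 0.494 -0.029  0.074] [0.014 0.06 ] 1.6807783329834045e-08 2.338291270255743
(-0.006, 0.026, -0.008) 0 [ 0.509 -0.003  0.074] [0.003 0.06 ] 2.1672756022305
[... 355 characters left out ...]
[ 0.498 -0.028  0.078] [0.009 0.064] 1.998282106045297e-08 2.3282600538324334
(0, 0.026, -0.006) 0 [ 0.513 -0.002  0.078] [-0.     0.064] 2.3408272230342478e-08 2.268387473371208
(-0.003, 0.036, -0.004) 1.2 [ 0.499 -0.122  0.083] [0.001 0.069] 2.2846454873720134e-08 2.39686517047794
(-0.003, 0.036, -0.004) 0.9 [ 0.488 -0.094  0.083] [0.012 0.069] 1.7433321099841204e-08 2.4074008505655
(-0.003, 0.036, -0.004) 0.6 [ 0.486 -0.064  0.083] [0.016 0.069] 1.639161546666588e-08 2.390658596988458
(-0.003, 0.036, -0.004) 0.3 [ 0.492 -0.035  0.083] [0.012 0.069] 1.9017375398014738e-08 2.349496231787666
(-0.003, 0.036, -0.004) 0 [ 0.507 -0.009  0.083] [0.001 0.069] 2.3190866231706e-08 2.2901276458376145
```

Run:
```python
import srch4
from plan import *
srch4.H[1]=.0095
q=now()[2]['qpos']
for th,psi,phi in ((46,-47,-30),(46,-47,-42),(46,-42,-30),(46,-42,-36),(46,-42,-24)):
  Rt=tool(th,psi,phi); Rs=Rz(-YAW)@Rt
  for z in (.056,.060):
   for dd in (-30,-15,0,15):
    d=np.array([np.sin(np.radians(dd)),-np.cos(np.radians(dd))]); r=roff(Rs,d,z)
    v=[roff(Rs,d,z+.004),roff(Rs,d,z,.004),roff(Rs,d,z,-.004)]
    o=[]
    for a in (1.2,.6,0):
        P=knob(a,z)+Rz(YAW)@np.r_[(r)*d,0]; o+=[*np.round(clr(P,Rt),3),round(ik(P,Rt,q,.01)[1],4)]
    print((th,psi,phi),z,dd,'r',r,np.array(v,float),np.array(o))
```

```text
(46, -47, -30) 0.056 -30 r 0.027 [0.026 0.027 0.026] [0.015 0.043 0.    0.03  0.043 0.    0.019 0.043 0.   ]
(46, -47, -30) 0.056 -15 r 0.03 [0.03  0.032 0.027] [0.011 0.043 0.    0.025 0.043 0.    0.014 0.043 0.   ]
(46, -47, -30) 0.056 0 r 0.033 [0.032 0.036 0.032] [0.004 0.043 0.    0.019 0.043 0.    0.008 0.043 0.   ]
(46, -47, -30) 0.056 15 r 0.039 [0.037 0.044 0.036] [-0.001  0.043  0.     0.011  0.043  0.    -0.     0.043  0.   ]
(46, -47, -30) 0.06 -30 r 0.025500000000000002 [0.027 0.027 0.026] [0.013 0.047 0.    0.027 0.047 0.    0.016 0.047 0.   ]
(46, -47, -30) 0.06 -15 r 0.03 [0.027 0.03  0.027] [0.008 0.047 0.    0.023 0.047 0.    0.012 0.047 0.   ]
(46, -47, -30) 0.06 0 r 0.0315 [0.03  0.033 0.03 ] [0.003 0.047 0.    0.017 0.047 0.    0.006 0.047 0.   ]
(46, -47, -30) 0.06 15 r 0.0375 [0.036 0.041 0.035] [-0.001  0.047  0.     0.008  0.047  0.     0.     0.047  0.   ]
(46, -47, -42) 0.056 -30 r 0.027 [0.027 0.029 0.026] [0.016 0.042 0.    0.032 0.042 0.    0.016 0.042 0.   ]
(46, -47, -42) 0.056 -15 r 0.03 [0.03  0.033 0.027] [0.012 0.042 0.    0.026 0.042 0.    0.012 0
[... 2703 characters left out ...]
 0.    0.015 0.043 0.   ]
(46, -42, -24) 0.056 0 r 0.0315 [0.03  0.033 0.029] [0.007 0.043 0.    0.021 0.043 0.    0.009 0.043 0.   ]
(46, -42, -24) 0.056 15 r 0.036000000000000004 [0.035 0.041 0.033] [0.001 0.043 0.    0.014 0.043 0.    0.002 0.043 0.   ]
(46, -42, -24) 0.06 -30 r 0.025500000000000002 [0.026 0.026 0.024] [0.015 0.047 0.    0.029 0.047 0.    0.017 0.047 0.   ]
(46, -42, -24) 0.06 -15 r 0.027 [0.027 0.029 0.026] [0.01  0.047 0.    0.024 0.047 0.    0.013 0.047 0.   ]
(46, -42, -24) 0.06 0 r 0.03 [0.029 0.032 0.029] [0.005 0.047 0.    0.019 0.047 0.    0.007 0.047 0.   ]
(46, -42, -24) 0.06 15 r 0.0345 [0.033 0.039 0.032] [0.001 0.047 0.    0.012 0.047 0.    0.002 0.047 0.   ]
```

```bash
cat >> plan.py <<'E'
R3=tool(46,-42,-36); srch4.H[1]=.0095
R3s=Rz(-YAW)@R3
def con4(a,dd=-10,extra=0,z=.060):
    d=np.array([np.sin(np.radians(dd)),-np.cos(np.radians(dd))]); r=roff(R3s,d,z)
    return knob(a,z)+Rz(YAW)@np.r_[(r+extra)*d,0]
E
python3 - <<'E'
from plan import *
p,r,o=now(); q=o['qpos']
E0=con4(1.2,-12,.014); pre=E0-.05*R3[:,2]+Rz(YAW)@np.array([-.01,-.01,0])
w=[p-.05*RT[:,2], np.array([.462,-.06,.10]),(np.array([.462,-.06,.10])+pre)/2,pre,E0]
Rm=[RT,RT,R3,R3,R3]
for x,m in zip(w,Rm):
    q,e=ik(x,m,q,.01); print(x,np.array(clr(x,m)),e,q)
rows([p-.025*RT[:,2],w[0],(w[0]+w[1])/2,w[1],w[2],w[3],w[3],(w[3]+E0)/2,E0,E0],[RT,RT,RT,RT,R3,R3,R3,R3,R3,R3],0)
E
```

```text
[ 0.485 -0.037  0.094] [0.006 0.081] 1.0088112966786525e-08 [-0.027  0.735 -0.688  2.367  1.594  1.233 -0.825]
[ 0.462 -0.06   0.1  ] [0.024 0.087] 0.00023330099431318106 [ 0.445  1.164 -1.4    2.42   1.675  1.92  -0.71 ]
[ 0.462 -0.088  0.097] [0.032 0.084] 0.019189294823881528 [ 0.558  1.201 -1.441  2.42   1.76   1.92  -0.432]
[ 0.462 -0.115  0.095] [0.031 0.081] 0.02352321922623582 [ 0.648  1.227 -1.461  2.42   1.812  1.92  -0.347]
[ 0.498 -0.132  0.06 ] [0.015 0.046] 1.4098114402218042e-08 [ 0.691  1.283 -1.35   2.419  2.011  1.866 -0.309]
{"travel": [0.000, -0.000, -0.025], "twist": [-0.3, -0.2, -0.4], "claw": 0},
{"travel": [0.000, -0.000, -0.050], "twist": [-0.3, -0.2, -0.4], "claw": 0},
{"travel": [0.005, -0.016, -0.051], "twist": [-0.3, -0.2, -0.4], "claw": 0},
{"travel": [0.010, -0.031, -0.051], "twist": [-0.3, -0.2, -0.4], "claw": 0},
{"travel": [0.007, -0.053, -0.034], "twist": [-3.3, -2.2, -9.9], "claw": 0},
{"travel": [0.004, -0.074, -0.017], "twist": [-3.3, -2.2, -9.9], "claw": 0},
{"travel": [0.004, -0.074, -0.017], "twist": [-3.3, -2.2, -9.9], "claw": 0},
{"travel": [0.000, -0.066, 0.008], "twist": [-3.3, -2.2, -9.9], "claw": 0},
{"travel": [-0.004, -0.059, 0.033], "twist": [-3.3, -2.2, -9.9], "claw": 0},
{"travel": [-0.004, -0.059, 0.033], "twist": [-3.3, -2.2, -9.9], "claw": 0},
```

Run:
```python
from plan import *
p,r,o=now(); q0=o['qpos']
for (x,y,z) in ((.485,-.037,.094),(.478,-.06,.098),(.475,-.08,.098),(.475,-.10,.098),(.475,-.12,.09),(.485,-.13,.075)):
  for th,psi,phi in ((46,-47,-30),(46,-55,-36),(40,-50,-36),(40,-42,-36),(36,-50,-36),(32,-50,-36)):
    Rt=tool(th,psi,phi); X=np.array([x,y,z]); q,e=ik(X,Rt,q0,.02)
    if e<.001: print(X,(th,psi,phi),np.array(clr(X,Rt)),q)
```

```text
[ 0.485 -0.037  0.094] (46, -47, -30) [0.006 0.081] [-0.027  0.736 -0.689  2.367  1.594  1.233 -0.825]
[ 0.485 -0.037  0.094] (46, -55, -36) [0.002 0.08 ] [-0.037  0.752 -0.689  2.288  1.469  1.267 -0.721]
[ 0.485 -0.037  0.094] (40, -50, -36) [0.002 0.082] [ 0.055  0.688 -0.717  2.32   1.508  1.127 -0.605]
[ 0.485 -0.037  0.094] (40, -42, -36) [0.009 0.082] [ 0.065  0.665 -0.701  2.387  1.636  1.073 -0.592]
[ 0.485 -0.037  0.094] (36, -50, -36) [-0.001  0.083] [ 0.118  0.66  -0.739  2.304  1.472  1.055 -0.519]
[ 0.485 -0.037  0.094] (32, -50, -36) [-0.     0.084] [ 0.186  0.64  -0.767  2.284  1.426  0.991 -0.425]
[ 0.478 -0.06   0.098] (46, -47, -30) [0.009 0.085] [ 0.012  0.714 -0.678  2.403  1.63   1.21  -0.83 ]
[ 0.478 -0.06   0.098] (46, -55, -36) [0.005 0.084] [-0.002  0.729 -0.676  2.326  1.499  1.24  -0.723]
[ 0.478 -0.06   0.098] (40, -50, -36) [0.003 0.086] [ 0.091  0.662 -0.7    2.354  1.539  1.094 -0.602]
[ 0.478 -0.06   0.098] (40, -42, -36) [0.013 0.086] [ 0.315  0.752 -0.971  2.41   1.671  1.25  -0.532]
[ 0.478 -0.06   0.098] (36, -50, -36) [0.    0.087] [ 0.16   0.635
[... 1301 characters left out ...]
 (36, -50, -36) [0.003 0.079] [ 0.242  0.62  -0.632  2.373  1.631  0.929 -0.506]
[ 0.475 -0.12   0.09 ] (32, -50, -36) [0.   0.08] [ 0.3    0.595 -0.645  2.345  1.567  0.849 -0.392]
[ 0.485 -0.13   0.075] (46, -47, -30) [0.012 0.062] [ 0.657  1.254 -1.382  2.41   1.896  1.91  -0.507]
[ 0.485 -0.13   0.075] (46, -55, -36) [0.005 0.061] [ 0.139  0.773 -0.625  2.359  1.685  1.202 -0.734]
[ 0.485 -0.13   0.075] (40, -50, -36) [0.004 0.063] [ 0.201  0.695 -0.598  2.378  1.733  1.018 -0.619]
[ 0.485 -0.13   0.075] (36, -50, -36) [-0.001  0.064] [ 0.252  0.662 -0.606  2.355  1.685  0.927 -0.521]
[ 0.485 -0.13   0.075] (32, -50, -36) [-0.002  0.065] [ 0.307  0.636 -0.618  2.327  1.621  0.845 -0.409]
```

```bash
sed -i 's/R3=tool(46,-42,-36)/R3=tool(46,-47,-36)/' plan.py
cat > path1.py <<'E'
from plan import *
p,r,o=now(); q=o['qpos']
Rm=tool(46,-51,-33)
E0=con4(1.2,-18,.014,.058)
w=[(p-.05*RT[:,2],RT),([.480,-.06,.098],RT),([.477,-.08,.098],Rm),([.477,-.10,.098],Rm),([.480,-.12,.090],Rm),([.486,-.131,.075],tool(46,-49,-35)),(E0,R3)]
for x,m in w:
    q,e=ik(np.array(x),m,q,.01); print(np.array(x),np.array(clr(np.array(x),m)),e,q)
X=[np.array(a) for a,_ in w]; M_=[b for _,b in w]
rows([p-.025*RT[:,2]]+X+[E0,E0],[RT]+M_+[R3,R3],0)
E
python3 path1.py
```

```text
[ 0.485 -0.037  0.094] [0.006 0.081] 1.0088112966786525e-08 [-0.027  0.735 -0.688  2.367  1.594  1.233 -0.825]
[ 0.48  -0.06   0.098] [0.007 0.085] 7.197339599076916e-09 [ 0.015  0.715 -0.678  2.399  1.631  1.21  -0.824]
[ 0.477 -0.08   0.098] [0.006 0.084] 8.16900917038242e-09 [ 0.041  0.713 -0.663  2.384  1.602  1.205 -0.774]
[ 0.477 -0.1    0.098] [0.004 0.084] 7.2497681094029674e-09 [ 0.081  0.706 -0.647  2.399  1.645  1.185 -0.768]
[ 0.48 -0.12  0.09] [0.005 0.076] 5.028619605833697e-09 [ 0.124  0.724 -0.63   2.404  1.706  1.177 -0.772]
[ 0.486 -0.131  0.075] [0.012 0.061] 1.1057101685195064e-08 [ 0.148  0.762 -0.604  2.412  1.8    1.174 -0.755]
[ 0.494 -0.129  0.058] [0.018 0.044] 6.535389251981296e-09 [ 0.144  0.808 -0.586  2.407  1.868  1.185 -0.758]
{"travel": [0.000, -0.000, -0.025], "twist": [-0.3, -0.2, -0.4], "claw": 0},
{"travel": [0.000, -0.000, -0.050], "twist": [-0.3, -0.2, -0.4], "claw": 0},
{"travel": [-0.002, -0.022, -0.042], "twist": [-0.3, -0.2, -0.4], "claw": 0},
{"travel": [-0.003, -0.040, -0.032], "twist": [2.1, 1.3, -0.6], "claw": 0},
{"travel": [-0.006, -0.056, -0.021], "twist": [2.1, 1.3, -0.6], "claw": 0},
{"travel": [-0.007, -0.068, -0.003], "twist": [2.1, 1.3, -0.6], "claw": 0},
{"travel": [-0.004, -0.069, 0.017], "twist": [0.9, 0.6, -4.0], "claw": 0},
{"travel": [0.001, -0.057, 0.031], "twist": [-0.3, -0.2, -6.4], "claw": 0},
{"travel": [0.001, -0.057, 0.031], "twist": [-0.3, -0.2, -6.4], "claw": 0},
{"travel": [0.001, -0.057, 0.031], "twist": [-0.3, -0.2, -6.4], "claw": 0},
```

Emit:
apply_moves(commands=[{"travel": [0,0,-0.025],"twist": [0,0,0],"claw": 0},{"travel": [0,0,-0.05],"twist": [0,0,0],"claw": 0},{"travel": [-0.001,-0.011,-0.046],"twist": [0,0,0],"claw": 0},{"travel": [-0.001,-0.022,-0.043],"twist": [0,0,0],"claw": 0},{"travel": [-0.002,-0.031,-0.038],"twist": [1,0.6,0],"claw": 0},{"travel": [-0.002,-0.04,-0.033],"twist": [2.1,1.3,-0.6],"claw": 0}])

```text
clock: 12.6
position: [0.4753, -0.0812, 0.0977]
tool_rot: [-2.627, 0.647, 2.933]
force: [0.3, -0.2, 0.5]
grip_width: 0.0001
```

Run:
```python
from look import *
look(15,box=(290,160,120,90,6))
Rm=tool(46,-51,-33)
E0=con4(1.2,-18,.014,.058)
w=[([.476,-.10,.098],Rm),([.479,-.12,.090],Rm),([.486,-.131,.075],tool(46,-49,-35)),(E0,R3)]
rows([np.array(a) for a,_ in w],[b for _,b in w],0)
```

```text
t 12.65 F [ 0.402 -0.804 -0.203] |F| 0.9214017832040124 tool [-0.325 -0.364  0.781] p [ 0.475 -0.082  0.098] q [ 0.042  0.713 -0.66   2.386  1.6    1.205 -0.774] clr [0.007 0.084]
{"travel": [-0.004, -0.014, 0.011], "twist": [-0.3, -0.1, -0.0], "claw": 0},
{"travel": [-0.005, -0.025, 0.029], "twist": [-0.3, -0.1, -0.0], "claw": 0},
{"travel": [-0.003, -0.024, 0.049], "twist": [-1.4, -1.0, -3.4], "claw": 0},
{"travel": [0.001, -0.012, 0.063], "twist": [-2.6, -1.8, -5.8], "claw": 0},
```

View pics/c15.png

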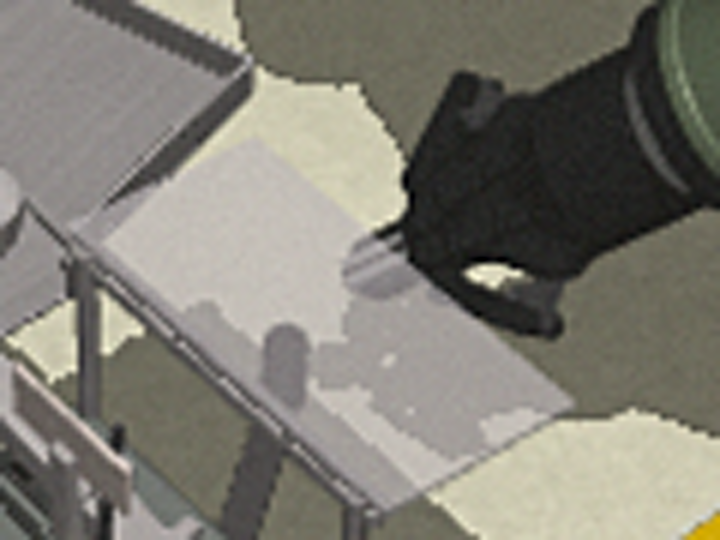

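Picture: the tip, at crop (370,265), has come out in front of the knob at (285,360), with no force on it. I'll go on round to the knob's -y side.

Emit:
apply_moves(commands=[{"travel": [-0.002,-0.007,0.005],"twist": [0,0,0],"claw": 0},{"travel": [-0.004,-0.014,0.011],"twist": [0,0,0],"claw": 0},{"travel": [-0.005,-0.025,0.029],"twist": [0,0,0],"claw": 0},{"travel": [-0.003,-0.025,0.049],"twist": [-1.4,-1,-3.4],"claw": 0},{"travel": [0,-0.018,0.057],"twist": [-2.6,-1.8,-5.8],"claw": 0},{"travel": [0.001,-0.012,0.063],"twist": [-2.6,-1.8,-5.8],"claw": 0},{"travel": [0.001,-0.012,0.063],"twist": [-2.6,-1.8,-5.8],"claw": 0}])

```text
clock: 13.35
position: [0.4955, -0.1258, 0.0574]
tool_rot: [-2.599, 0.624, 3.06]
force: [-0.2, 0.1, 0.1]
grip_width: 0.0
```

Run:
```python
from look import *
p,r,o=look(16,box=(290,160,120,90,6))
A=np.linspace(1.2,.8,10)
P=[con4(a,-18+8*(1.2-a)/.4,.002,.058) for a in A]
print(r.T@(knob(1.2,.07)-p)); print(P[0],P[-1],np.array(clr(P[-1],R3)))
rows(P,[R3]*10,0)
```

```text
t 13.4 F [ 0.592 -1.083  0.181] |F| 1.2473870080159295 tool [-0.656 -0.755  0.746] p [ 0.495 -0.126  0.058] q [ 0.146  0.811 -0.596  2.406  1.868  1.191 -0.759] clr [0.018 0.044]
[-0.017  0.03  -0.022]
[ 0.499 -0.118  0.058] [ 0.489 -0.084  0.058] [0.025 0.044]
{"travel": [-0.002, 0.008, -0.003], "twist": [0.2, 0.1, -0.1], "claw": 0},
{"travel": [-0.001, 0.010, -0.006], "twist": [0.2, 0.1, -0.1], "claw": 0},
{"travel": [0.001, 0.013, -0.009], "twist": [0.2, 0.1, -0.1], "claw": 0},
{"travel": [0.003, 0.014, -0.011], "twist": [0.2, 0.1, -0.1], "claw": 0},
{"travel": [0.004, 0.017, -0.014], "twist": [0.2, 0.1, -0.1], "claw": 0},
{"travel": [0.005, 0.020, -0.016], "twist": [0.2, 0.1, -0.1], "claw": 0},
{"travel": [0.006, 0.023, -0.019], "twist": [0.2, 0.1, -0.1], "claw": 0},
{"travel": [0.007, 0.025, -0.021], "twist": [0.2, 0.1, -0.1], "claw": 0},
{"travel": [0.007, 0.028, -0.023], "twist": [0.2, 0.1, -0.1], "claw": 0},
{"travel": [0.008, 0.032, -0.026], "twist": [0.2, 0.1, -0.1], "claw": 0},
```

View pics/c16.png

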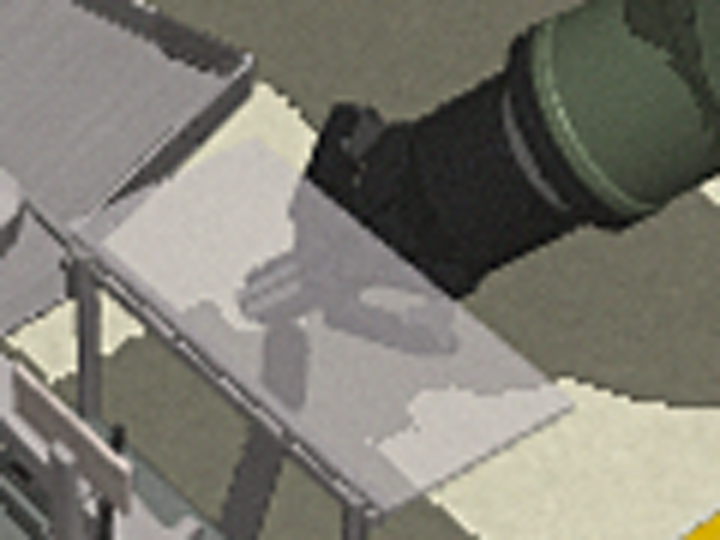

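Picture: the tip at (265,290) is past the knob at (287,350), on its -y side. I'll shift a little toward +x for a better bite, then push home.

Run:
```python
from look import *
p,r,o=now()
A=np.linspace(1.2,.86,9); D=np.linspace(-8,5,9)
P=[con4(1.2,-8,.009,.058)]+[con4(a,d,.001,.058) for a,d in zip(A,D)]
for x in P[::3]: print(x,R3.T@(knob(1.2,.074)-x),np.array(clr(x,R3)))
rows(P,[R3]*10,0)
```

```text
[ 0.502 -0.129  0.058] [-0.013  0.029 -0.029] [0.012 0.044]
[ 0.501 -0.115  0.058] [-0.015  0.018 -0.022] [0.014 0.044]
[ 0.499 -0.104  0.058] [-0.017  0.009 -0.014] [0.016 0.044]
[ 0.499 -0.093  0.058] [-0.018  0.001 -0.008] [0.016 0.044]
{"travel": [-0.005, -0.001, 0.005], "twist": [0.2, 0.1, -0.1], "claw": 0},
{"travel": [-0.006, 0.007, 0.001], "twist": [0.2, 0.1, -0.1], "claw": 0},
{"travel": [-0.005, 0.008, -0.001], "twist": [0.2, 0.1, -0.1], "claw": 0},
{"travel": [-0.004, 0.010, -0.003], "twist": [0.2, 0.1, -0.1], "claw": 0},
{"travel": [-0.003, 0.013, -0.006], "twist": [0.2, 0.1, -0.1], "claw": 0},
{"travel": [-0.002, 0.016, -0.008], "twist": [0.2, 0.1, -0.1], "claw": 0},
{"travel": [-0.002, 0.019, -0.010], "twist": [0.2, 0.1, -0.1], "claw": 0},
{"travel": [-0.001, 0.021, -0.012], "twist": [0.2, 0.1, -0.1], "claw": 0},
{"travel": [-0.001, 0.025, -0.014], "twist": [0.2, 0.1, -0.1], "claw": 0},
{"travel": [-0.001, 0.028, -0.016], "twist": [0.2, 0.1, -0.1], "claw": 0},
```

Emit:
apply_moves(commands=[{"travel": [-0.005,-0.001,0.005],"twist": [0,0,0],"claw": 0},{"travel": [-0.006,0.005,0.003],"twist": [0,0,0],"claw": 0},{"travel": [-0.005,0.008,-0.001],"twist": [0,0,0],"claw": 0},{"travel": [-0.004,0.01,-0.003],"twist": [0,0,0],"claw": 0},{"travel": [-0.003,0.013,-0.006],"twist": [0,0,0],"claw": 0},{"travel": [-0.002,0.016,-0.008],"twist": [0,0,0],"claw": 0}])

```text
clock: 14.0
position: [0.4977, -0.1092, 0.0584]
tool_rot: [-2.595, 0.623, 3.062]
force: [-11.5, -9.1, 7.2]
grip_width: 0.0
```

Run:
```python
from look import *
p,r,o=look(17,box=(290,160,120,90,6))
for a in (1.2,1.1,1.05,1.): print(a,(h.proj('scene',knob(a,.078))-[290,160])*6, r.T@(knob(a,.074)-p))
A=np.linspace(1.,.64,10); D=np.linspace(1,10,10)
P=[con4(a,d,.001,.058) for a,d in zip(A,D)]
for x in P[::3]: print(x,np.array(clr(x,R3)),ik(x,R3,o['qpos'],.01))
rows(P,[R3]*10,0)
```

```text
t 14.05 F [-11.199  -6.579   6.809] |F| 14.664703477194536 tool [  4.672 -12.462  -6.158] p [ 0.498 -0.109  0.058] q [ 0.112  0.815 -0.609  2.391  1.825  1.205 -0.756] clr [0.017 0.045]
1.2 [288.006 333.495] [-0.018  0.014 -0.016]
1.1 [309.017 338.832] [-0.014  0.02  -0.023]
1.05 [319.284 342.08 ] [-0.012  0.023 -0.027]
1.0 [329.361 345.706] [-0.01   0.026 -0.03 ]
[ 0.5   -0.107  0.058] [0.015 0.044] (array([ 0.108,  0.816, -0.61 ,  2.383,  1.816,  1.204, -0.749]), np.float64(6.604318193347022e-09))
[ 0.499 -0.095  0.058] [0.017 0.044] (array([ 0.084,  0.819, -0.62 ,  2.379,  1.791,  1.215, -0.756]), np.float64(1.2173707409998595e-08))
[ 0.499 -0.085  0.058] [0.017 0.044] (array([ 0.055,  0.818, -0.616,  2.373,  1.769,  1.215, -0.762]), np.float64(5.5233627269380654e-09))
[ 0.5   -0.073  0.058] [0.016 0.044] (array([ 0.027,  0.819, -0.618,  2.361,  1.743,  1.218, -0.762]), np.float64(8.858890049435175e-09))
{"travel": [-0.002, 0.003, 0.000], "twist": [0.1, 0.1, 0.0], "claw": 0},
{"travel": [-0.001, 0.006, -0.002], "twist": [0.1, 0.1, 0.0], "claw": 0},
{"travel": [-0.000, 0.009, -0.005], "twist": [0.1, 0.1, 0.0], "claw": 0},
{"travel": [0.000, 0.012, -0.007], "twist": [0.1, 0.1, 0.0], "claw": 0},
{"travel": [0.001, 0.015, -0.009], "twist": [0.1, 0.1, 0.0], "claw": 0},
{"travel": [0.001, 0.018, -0.011], "twist": [0.1, 0.1, 0.0], "claw": 0},
{"travel": [0.001, 0.021, -0.013], "twist": [0.1, 0.1, 0.0], "claw": 0},
{"travel": [0.001, 0.024, -0.015], "twist": [0.1, 0.1, 0.0], "claw": 0},
{"travel": [0.001, 0.028, -0.017], "twist": [0.1, 0.1, 0.0], "claw": 0},
{"travel": [0.000, 0.031, -0.019], "twist": [0.1, 0.1, 0.0], "claw": 0},
```

View pics/c17.png

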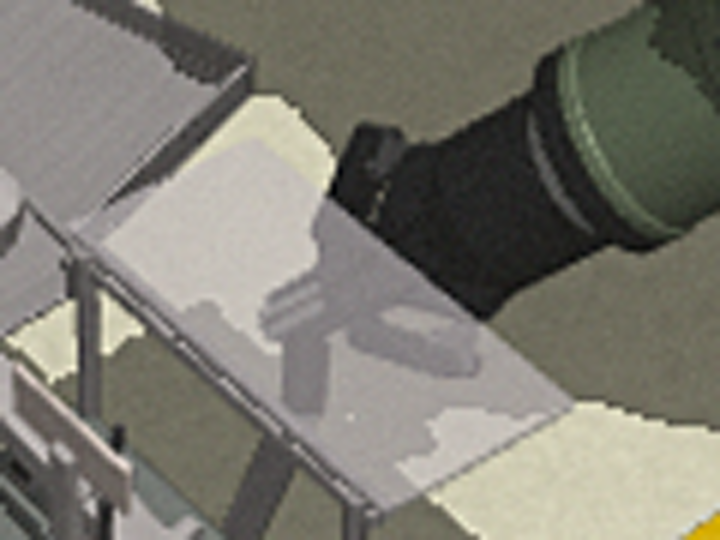

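Picture: the knob has moved to (307,370), about 1.1 rad, with 15 N on the finger's side. It is following, so I'll continue.

Emit:
apply_moves(commands=[{"travel": [-0.002,0.003,0],"twist": [0,0,0],"claw": 0},{"travel": [-0.001,0.006,-0.002],"twist": [0,0,0],"claw": 0},{"travel": [0,0.009,-0.005],"twist": [0,0,0],"claw": 0},{"travel": [0,0.012,-0.007],"twist": [0,0,0],"claw": 0},{"travel": [0.001,0.015,-0.009],"twist": [0,0,0],"claw": 0},{"travel": [0.001,0.018,-0.011],"twist": [0,0,0],"claw": 0},{"travel": [0.001,0.021,-0.013],"twist": [0,0,0],"claw": 0},{"travel": [0.001,0.024,-0.015],"twist": [0,0,0],"claw": 0},{"travel": [0.001,0.028,-0.017],"twist": [0,0,0],"claw": 0},{"travel": [0,0.031,-0.019],"twist": [0,0,0],"claw": 0}])

```text
clock: 15.05
position: [0.4909, -0.0808, 0.0578]
tool_rot: [-2.58, 0.609, 3.06]
force: [-94.0, -23.0, 40.1]
grip_width: -0.0001
```

Run:
```python
from look import *
p,r,o=look(18,box=(290,160,120,90,6))
for a in (.9,.8,.7,.6): print(a,(h.proj('scene',knob(a,.078))-[290,160])*6, r.T@(knob(a,.074)-p))
A=np.linspace(.60,.24,10); D=np.linspace(10,0,10)
P=[con4(a,d,.001,.058) for a,d in zip(A,D)]
for x in P[::3]: print(x,np.array(clr(x,R3)))
rows(P,[R3]*10,0)
```

```text
t 15.1 F [-89.323 -20.02   43.322] |F| 101.27310501379345 tool [ 46.959 -68.552 -57.894] p [ 0.491 -0.08   0.058] q [ 0.045  0.824 -0.635  2.374  1.733  1.235 -0.757] clr [0.023 0.044]
0.9 [348.86  354.064] [-0.015  0.011 -0.018]
0.8 [367.335 363.845] [-0.013  0.019 -0.025]
0.7 [384.616 374.975] [-0.011  0.026 -0.031]
0.6 [400.538 387.366] [-0.011  0.035 -0.036]
[ 0.5   -0.069  0.058] [0.017 0.044]
[ 0.5   -0.057  0.058] [0.018 0.044]
[ 0.501 -0.044  0.058] [0.018 0.044]
[ 0.503 -0.031  0.058] [0.017 0.044]
{"travel": [-0.007, 0.013, -0.003], "twist": [-0.8, -0.6, 0.4], "claw": 0},
{"travel": [-0.007, 0.016, -0.005], "twist": [-0.8, -0.6, 0.4], "claw": 0},
{"travel": [-0.006, 0.019, -0.007], "twist": [-0.8, -0.6, 0.4], "claw": 0},
{"travel": [-0.006, 0.022, -0.010], "twist": [-0.8, -0.6, 0.4], "claw": 0},
{"travel": [-0.006, 0.027, -0.013], "twist": [-0.8, -0.6, 0.4], "claw": 0},
{"travel": [-0.006, 0.030, -0.015], "twist": [-0.8, -0.6, 0.4], "claw": 0},
{"travel": [-0.006, 0.033, -0.017], "twist": [-0.8, -0.6, 0.4], "claw": 0},
{"travel": [-0.006, 0.037, -0.019], "twist": [-0.8, -0.6, 0.4], "claw": 0},
{"travel": [-0.006, 0.040, -0.020], "twist": [-0.8, -0.6, 0.4], "claw": 0},
{"travel": [-0.007, 0.045, -0.023], "twist": [-0.8, -0.6, 0.4], "claw": 0},
```

View pics/c18.png

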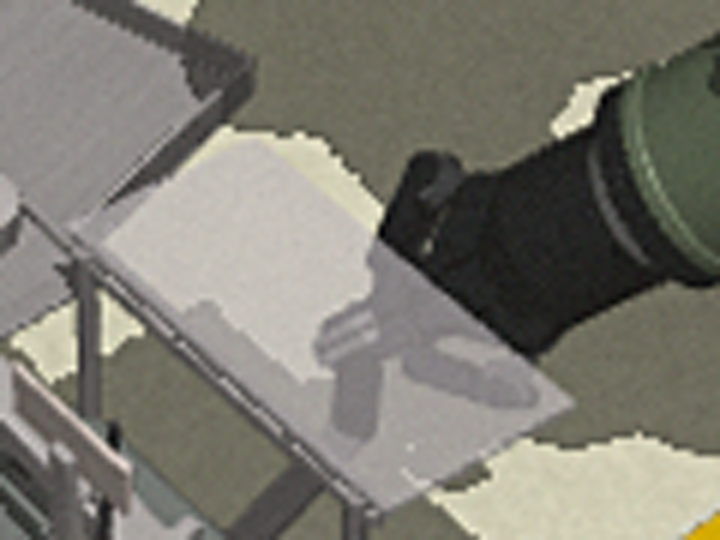

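The force rose to 101 N, close to the 120 N limit: the finger is wedging against the knob from the front. I'll unload straight away by moving back in -x.

Emit:
apply_moves(commands=[{"travel": [0.008,-0.005,-0.005],"twist": [0,0,0],"claw": 0},{"travel": [0.014,-0.012,-0.006],"twist": [0,0,0],"claw": 0}])

```text
clock: 15.3
position: [0.4825, -0.0775, 0.0596]
tool_rot: [-2.598, 0.624, 3.063]
force: [0.2, 1.0, 0.7]
grip_width: -0.0001
```

Run:
```python
from look import *
p,r,o=look(19,box=(290,160,120,90,6))
print(R3s)
for a in (.9,.85,.8,.7): print(a,(h.proj('scene',knob(a,.078))-[290,160])*6, r.T@(knob(a,.074)-p))
```

```text
t 15.35 F [-0.731 -1.223 -0.516] |F| 1.5149920759323967 tool [ 0.815 -1.066  0.703] p [ 0.482 -0.078  0.06 ] q [ 0.046  0.822 -0.65   2.41   1.758  1.247 -0.803] clr [0.031 0.046]
[[-0.813  0.313  0.491]
 [ 0.01   0.85  -0.526]
 [-0.582 -0.423 -0.695]]
0.9 [348.86  354.064] [-0.021  0.014 -0.011]
0.85 [358.236 358.781] [-0.02   0.018 -0.015]
0.8 [367.335 363.845] [-0.019  0.021 -0.018]
0.7 [384.616 374.975] [-0.018  0.029 -0.024]
```

View pics/c19.png

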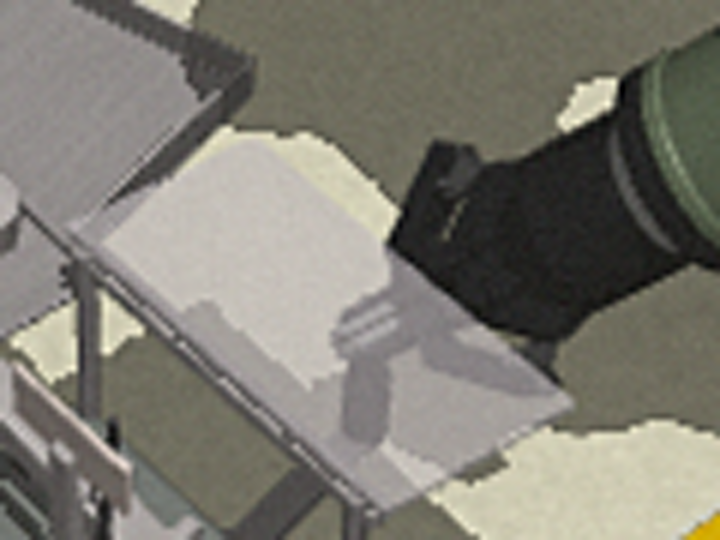

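Run:
```python
from plan import *
q=now()[2]['qpos']
for nm,Rm in (('RT',RT),('R3',R3),('psi-42',tool(46,-42,-30)),('psi-42,-24',tool(46,-42,-24))):
  for k in ((-.005,.021,-.012),(-.009,.021,-.008),(-.009,.021,-.012)):
    print(nm,k,[(a,np.round(P,3),np.round(clr(P,Rm),3),round(ik(P,Rm,q,.01)[1],4)) for a in (.85,.5,.2,0) for P in [con3(a,*k,.074,Rm)]])
```

```text
RT (-0.005, 0.021, -0.012) [(0.85, array([ 0.49, -0.08,  0.07]), array([0.013, 0.057]), np.float64(0.0)), (0.5, array([ 0.49 , -0.045,  0.07 ]), array([0.015, 0.057]), np.float64(0.0)), (0.2, array([ 0.499, -0.017,  0.07 ]), array([0.01 , 0.057]), np.float64(0.0)), (0, array([0.51, 0.  , 0.07]), array([0.005, 0.057]), np.float64(0.0))]
RT (-0.009, 0.021, -0.008) [(0.85, array([ 0.485, -0.077,  0.07 ]), array([0.017, 0.057]), np.float64(0.0)), (0.5, array([ 0.485, -0.042,  0.07 ]), array([0.02 , 0.057]), np.float64(0.0)), (0.2, array([ 0.494, -0.014,  0.07 ]), array([0.014, 0.057]), np.float64(0.0)), (0, array([0.505, 0.003, 0.07 ]), array([0.009, 0.057]), np.float64(0.0))]
RT (-0.009, 0.021, -0.012) [(0.85, array([ 0.487, -0.079,  0.068]), array([0.017, 0.054]), np.float64(0.0)), (0.5, array([ 0.487, -0.044,  0.068]), array([0.019, 0.054]), np.float64(0.0)), (0.2, array([ 0.496, -0.016,  0.068]), array([0.014, 0.054]), np.float64(0.0)), (0, array([0.507, 0.001, 0.068]), array([0.009, 0.054]), np.float64(0.0))]
R3 (-0.005, 0.021, -0.012) [(0.85, array([ 0.492, -0.08 ,  0.072]), array(
[... 2378 characters left out ...]
4 (-0.009, 0.021, -0.008) [(0.85, array([ 0.486, -0.077,  0.069]), array([0.019, 0.056]), np.float64(0.0012)), (0.5, array([ 0.485, -0.042,  0.069]), array([0.022, 0.056]), np.float64(0.0)), (0.2, array([ 0.495, -0.014,  0.069]), array([0.016, 0.056]), np.float64(0.0)), (0, array([0.506, 0.003, 0.069]), array([0.01 , 0.056]), np.float64(0.0))]
psi-42,-24 (-0.009, 0.021, -0.012) [(0.85, array([ 0.488, -0.079,  0.066]), array([0.02 , 0.053]), np.float64(0.0002)), (0.5, array([ 0.487, -0.044,  0.066]), array([0.022, 0.053]), np.float64(0.0)), (0.2, array([ 0.497, -0.016,  0.066]), array([0.016, 0.053]), np.float64(0.0)), (0, array([0.508, 0.001, 0.066]), array([0.011, 0.053]), np.float64(0.0))]
```

```bash
cat >> plan.py <<'E'
def ret(a,yk=.021):
    s=np.clip((.85-a)/.85,0,1); return con3(a,-.006-.004*s,yk,-.012,.074,R3)
E
python3 - <<'E'
from plan import *
A=ret(.84,.036); print(A,ret(.82),ret(.6))
rows([A+Rz(YAW)@np.array([-.012,0,0]),A,A,ret(.84,.028),ret(.82),ret(.79),ret(.76),ret(.73)],[R3]*8,0)
E
```

```text
[ 0.485 -0.092  0.077] [ 0.49  -0.077  0.071] [ 0.488 -0.055  0.07 ]
{"travel": [-0.004, -0.021, -0.009], "twist": [0.3, 0.2, 0.1], "claw": 0},
{"travel": [-0.014, -0.018, -0.003], "twist": [0.3, 0.2, 0.1], "claw": 0},
{"travel": [-0.014, -0.018, -0.003], "twist": [0.3, 0.2, 0.1], "claw": 0},
{"travel": [-0.014, -0.010, -0.003], "twist": [0.3, 0.2, 0.1], "claw": 0},
{"travel": [-0.013, -0.001, -0.005], "twist": [0.3, 0.2, 0.1], "claw": 0},
{"travel": [-0.013, 0.001, -0.006], "twist": [0.3, 0.2, 0.1], "claw": 0},
{"travel": [-0.012, 0.003, -0.008], "twist": [0.3, 0.2, 0.1], "claw": 0},
{"travel": [-0.012, 0.006, -0.010], "twist": [0.3, 0.2, 0.1], "claw": 0},
```

Emit:
apply_moves(commands=[{"travel": [-0.004,-0.021,-0.009],"twist": [0,0,0],"claw": 0},{"travel": [-0.014,-0.018,-0.003],"twist": [0,0,0],"claw": 0},{"travel": [-0.014,-0.018,-0.003],"twist": [0,0,0],"claw": 0},{"travel": [-0.014,-0.01,-0.003],"twist": [0,0,0],"claw": 0},{"travel": [-0.013,-0.001,-0.005],"twist": [0,0,0],"claw": 0},{"travel": [-0.013,0.002,-0.007],"twist": [0,0,0],"claw": 0}])

```text
clock: 15.95
position: [0.491, -0.0722, 0.0707]
tool_rot: [-2.596, 0.623, 3.064]
force: [-7.6, -5.4, 7.2]
grip_width: 0.0001
```

Run:
```python
from look import *
p,r,o=look(20,box=(290,160,120,90,6))
for a in (.85,.8,.75): print(a,(h.proj('scene',knob(a,.078))-[290,160])*6, r.T@(knob(a,.074)-p))
rows([ret(a) for a in np.linspace(.75,.55,6)],[R3]*6,0)
```

```text
t 16.0 F [-6.775 -3.297  5.922] |F| 9.583070687959967 tool [ 1.822 -7.722 -5.375] p [ 0.491 -0.072  0.071] q [ 0.143  0.84  -0.788  2.382  1.726  1.333 -0.722] clr [0.017 0.057]
0.85 [358.236 358.781] [-0.007  0.014 -0.007]
0.8 [367.335 363.845] [-0.006  0.018 -0.011]
0.75 [376.136 369.247] [-0.005  0.021 -0.014]
{"travel": [0.002, 0.000, -0.002], "twist": [0.2, 0.2, 0.1], "claw": 0},
{"travel": [0.002, 0.004, -0.004], "twist": [0.2, 0.2, 0.1], "claw": 0},
{"travel": [0.003, 0.007, -0.006], "twist": [0.2, 0.2, 0.1], "claw": 0},
{"travel": [0.003, 0.010, -0.008], "twist": [0.2, 0.2, 0.1], "claw": 0},
{"travel": [0.003, 0.014, -0.011], "twist": [0.2, 0.2, 0.1], "claw": 0},
{"travel": [0.003, 0.017, -0.013], "twist": [0.2, 0.2, 0.1], "claw": 0},
```

View pics/c20.png

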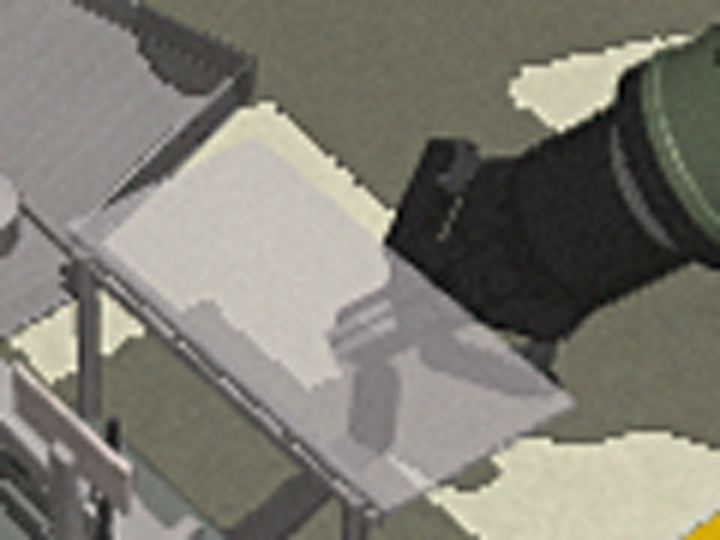

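Picture: the knob is at (375,400), about 0.76 rad, with 10 N mainly on the flank. It works better now.

Emit:
apply_moves(commands=[{"travel": [0.001,0.002,-0.002],"twist": [0,0,0],"claw": 0},{"travel": [0.002,0.005,-0.004],"twist": [0,0,0],"claw": 0},{"travel": [0.003,0.008,-0.006],"twist": [0,0,0],"claw": 0},{"travel": [0.003,0.011,-0.008],"twist": [0,0,0],"claw": 0},{"travel": [0.003,0.014,-0.011],"twist": [0,0,0],"claw": 0},{"travel": [0.003,0.017,-0.013],"twist": [0,0,0],"claw": 0}])

```text
clock: 16.6
position: [0.4892, -0.0507, 0.071]
tool_rot: [-2.598, 0.624, 3.063]
force: [-2.0, -3.5, -0.5]
grip_width: -0.0001
```

Run:
```python
from look import *
p,r,o=look(21,box=(290,160,120,90,6))
for a in (.65,.6,.55,.5): print(a,(h.proj('scene',knob(a,.078))-[290,160])*6, r.T@(knob(a,.074)-p))
rows([ret(a) for a in np.linspace(.52,.25,8)],[R3]*8,0)
```

```text
t 16.65 F [-2.285 -2.065 -0.69 ] |F| 3.1561600819698814 tool [ 2.12  -2.265  0.578] p [ 0.489 -0.05   0.071] q [ 0.1    0.848 -0.806  2.368  1.685  1.354 -0.735] clr [0.019 0.057]
0.65 [392.757 381.019] [-0.007  0.012 -0.006]
0.6 [400.538 387.366] [-0.007  0.017 -0.009]
0.55 [407.939 394.005] [-0.007  0.021 -0.011]
0.5 [414.942 400.921] [-0.007  0.025 -0.014]
{"travel": [0.001, 0.002, -0.001], "twist": [0.3, 0.2, 0.0], "claw": 0},
{"travel": [0.001, 0.006, -0.003], "twist": [0.3, 0.2, 0.0], "claw": 0},
{"travel": [0.001, 0.009, -0.005], "twist": [0.3, 0.2, 0.0], "claw": 0},
{"travel": [0.000, 0.013, -0.006], "twist": [0.3, 0.2, 0.0], "claw": 0},
{"travel": [-0.000, 0.016, -0.008], "twist": [0.3, 0.2, 0.0], "claw": 0},
{"travel": [-0.001, 0.020, -0.009], "twist": [0.3, 0.2, 0.0], "claw": 0},
{"travel": [-0.001, 0.023, -0.011], "twist": [0.3, 0.2, 0.0], "claw": 0},
{"travel": [-0.002, 0.027, -0.012], "twist": [0.3, 0.2, 0.0], "claw": 0},
```

View pics/c21.png

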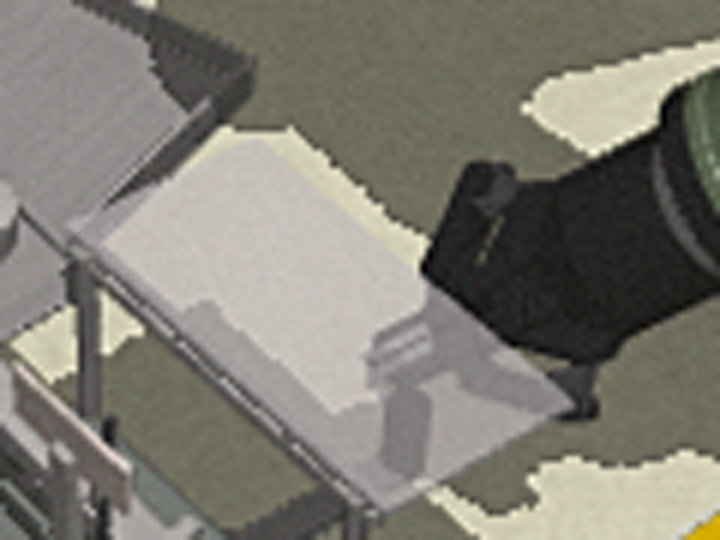

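Picture: the knob is at (405,435), about 0.56 rad, with 3 N. I'll continue.

Emit:
apply_moves(commands=[{"travel": [0.001,0.002,-0.001],"twist": [0,0,0],"claw": 0},{"travel": [0.001,0.006,-0.003],"twist": [0,0,0],"claw": 0},{"travel": [0.001,0.009,-0.005],"twist": [0,0,0],"claw": 0},{"travel": [0,0.013,-0.006],"twist": [0,0,0],"claw": 0},{"travel": [0,0.016,-0.008],"twist": [0,0,0],"claw": 0},{"travel": [-0.001,0.02,-0.009],"twist": [0,0,0],"claw": 0},{"travel": [-0.001,0.023,-0.011],"twist": [0,0,0],"claw": 0},{"travel": [-0.002,0.027,-0.012],"twist": [0,0,0],"claw": 0}])

```text
clock: 17.45
position: [0.4954, -0.0222, 0.0693]
tool_rot: [-2.598, 0.624, 3.062]
force: [-5.5, -1.8, 3.9]
grip_width: -0.0
```

Run:
```python
from look import *
p,r,o=look(22,box=(290,160,120,90,6))
for a in (.35,.3,.25,.2): print(a,(h.proj('scene',knob(a,.078))-[290,160])*6, r.T@(knob(a,.074)-p))
P=[ret(a) for a in np.linspace(.22,-.02,8)]
print(P[-1],np.array(clr(P[-1],R3)))
rows(P,[R3]*8,0)
```

```text
t 17.5 F [-4.717 -1.278  3.094] |F| 5.783869488330057 tool [ 1.926 -4.095 -3.601] p [ 0.496 -0.021  0.069] q [ 0.049  0.864 -0.819  2.326  1.64   1.376 -0.731] clr [0.017 0.056]
0.35 [433.379 423.19 ] [-0.006  0.012 -0.009]
0.3 [438.61  431.068] [-0.008  0.016 -0.01 ]
0.25 [443.359 439.146] [-0.009  0.021 -0.012]
0.2 [447.609 447.406] [-0.01   0.025 -0.014]
[0.509 0.001 0.069] [0.008 0.055]
{"travel": [-0.001, 0.002, -0.001], "twist": [0.3, 0.2, -0.0], "claw": 0},
{"travel": [-0.001, 0.006, -0.002], "twist": [0.3, 0.2, -0.0], "claw": 0},
{"travel": [-0.002, 0.009, -0.003], "twist": [0.3, 0.2, -0.0], "claw": 0},
{"travel": [-0.004, 0.012, -0.004], "twist": [0.3, 0.2, -0.0], "claw": 0},
{"travel": [-0.005, 0.015, -0.005], "twist": [0.3, 0.2, -0.0], "claw": 0},
{"travel": [-0.006, 0.018, -0.005], "twist": [0.3, 0.2, -0.0], "claw": 0},
{"travel": [-0.007, 0.021, -0.006], "twist": [0.3, 0.2, -0.0], "claw": 0},
{"travel": [-0.009, 0.024, -0.006], "twist": [0.3, 0.2, -0.0], "claw": 0},
```

View pics/c22.png

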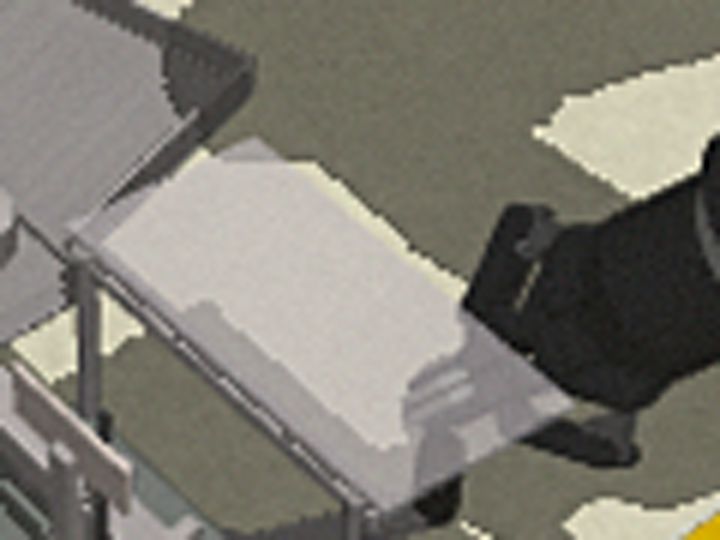

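The lever is at about 0.25–0.3 rad with 6 N. I'll go on towards home.

Emit:
apply_moves(commands=[{"travel": [-0.001,0.003,-0.001],"twist": [0,0,0],"claw": 0},{"travel": [-0.001,0.006,-0.002],"twist": [0,0,0],"claw": 0},{"travel": [-0.002,0.009,-0.003],"twist": [0,0,0],"claw": 0},{"travel": [-0.004,0.012,-0.004],"twist": [0,0,0],"claw": 0},{"travel": [-0.005,0.015,-0.005],"twist": [0,0,0],"claw": 0},{"travel": [-0.006,0.018,-0.005],"twist": [0,0,0],"claw": 0},{"travel": [-0.007,0.021,-0.006],"twist": [0,0,0],"claw": 0}])

```text
clock: 18.2
position: [0.5059, -0.0019, 0.0685]
tool_rot: [-2.599, 0.623, 3.062]
force: [-4.2, -2.7, 1.8]
grip_width: 0.0001
```

Run:
```python
from look import *
p,r,o=look(23,box=(290,160,120,90,6))
for a in (.1,.05,0): print(a,(h.proj('scene',knob(a,.078))-[290,160])*6, r.T@(knob(a,.074)-p))
P=[ret(a) for a in (0,-.03,-.05,-.07,-.09)]
rows(P,[R3]*8,0)
```

```text
t 18.25 F [-5.412 -1.155  1.31 ] |F| 5.686940427476675 tool [ 3.541 -3.502 -2.746] p [ 0.506 -0.001  0.069] q [ 0.02   0.875 -0.824  2.282  1.615  1.388 -0.709] clr [0.011 0.055]
0.1 [454.563 464.398] [-0.007  0.014 -0.01 ]
0.05 [457.242 473.091] [-0.009  0.018 -0.011]
0 [459.375 481.889] [-0.011  0.023 -0.012]
{"travel": [-0.001, 0.001, -0.000], "twist": [0.3, 0.2, 0.0], "claw": 0},
{"travel": [-0.002, 0.004, -0.001], "twist": [0.3, 0.2, 0.0], "claw": 0},
{"travel": [-0.003, 0.006, -0.001], "twist": [0.3, 0.2, 0.0], "claw": 0},
{"travel": [-0.004, 0.008, -0.001], "twist": [0.3, 0.2, 0.0], "claw": 0},
{"travel": [-0.005, 0.009, -0.001], "twist": [0.3, 0.2, 0.0], "claw": 0},
```

View pics/c23.png

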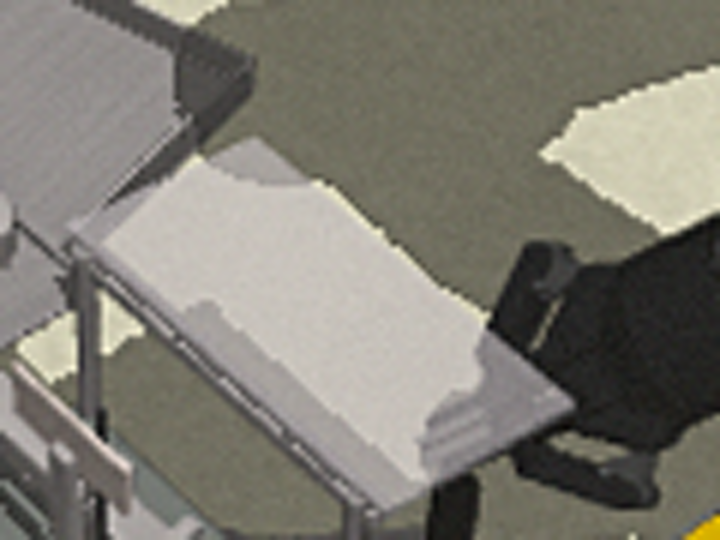

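The lever is near home, at about 0.04 rad. I'll push to the stop in small steps and watch the force.

Emit:
apply_moves(commands=[{"travel": [0,0.002,-0.001],"twist": [0,0,0],"claw": 0},{"travel": [-0.001,0.004,-0.001],"twist": [0,0,0],"claw": 0},{"travel": [-0.002,0.005,-0.001],"twist": [0,0,0],"claw": 0}])

```text
clock: 18.55
position: [0.5075, 0.0002, 0.0684]
tool_rot: [-2.594, 0.622, 3.062]
force: [-19.2, -13.2, 6.5]
grip_width: -0.0003
```

Run:
```python
from look import *
p,r,o=look(24,box=(310,200,100,75,8))
for a in (.1,.05,0): print(a,(h.proj('scene',knob(a,.078))-[310,200])*8, r.T@(knob(a,.074)-p))
```

```text
t 18.6 F [-17.694 -10.918   6.382] |F| 21.74880742499062 tool [  9.92  -18.282  -6.353] p [0.507 0.    0.068] q [ 0.015  0.878 -0.822  2.273  1.607  1.391 -0.703] clr [0.009 0.055]
0.1 [446.084 299.197] [-0.006  0.012 -0.01 ]
0.05 [449.657 310.788] [-0.008  0.016 -0.011]
0 [452.5   322.518] [-0.01   0.021 -0.012]
```

Emit:
apply_moves(commands=[{"travel": [-0.0005,0.0015,0],"twist": [0,0,0],"claw": 0},{"travel": [-0.0005,0.0015,0],"twist": [0,0,0],"claw": 0}])

```text
clock: 18.8
position: [0.5077, 0.0004, 0.0681]
tool_rot: [-2.591, 0.621, 3.062]
force: [-22.6, -13.9, 10.4]
grip_width: 0.0001
```

Run:
```python
from plan import *
p,r,o=now(); print(p,o['force'])
# retreat: off contact (tool -y), then along -z, then up/away
print(rel(p-.06*R3[:,2],R3))
```

```text
[0.508 0.    0.068] [-22.576 -13.914  10.439]
(array([-0.  , -0.  , -0.06]), array([-0.137,  0.025,  0.088]))
```

The lever is stalled on its home stop (a further 1.5 mm of command moved it 0.2 mm). I'll back off and retreat along the tool axis.

Emit:
apply_moves(commands=[{"travel": [0.002,-0.008,0],"twist": [0,0,0],"claw": 0},{"travel": [0.004,-0.008,-0.03],"twist": [0,0,0],"claw": 0},{"travel": [0.006,-0.008,-0.07],"twist": [0,0,0],"claw": 0},{"travel": [0.006,-0.008,-0.08],"twist": [0,0,0],"claw": 0}])

```text
clock: 19.2
position: [0.4653, 0.0446, 0.1255]
tool_rot: [-2.602, 0.626, 3.064]
force: [0.4, 0.6, -0.4]
grip_width: 0.0001
```

Run:
```python
from look import *
p,r,o=look(25,box=(220,160,200,150,4))
q0=o['qpos']
Rg=lean(0,-.081)
for s in (q0,np.array([.3,.5,0,1.6,0,1,0]),np.array([.3,.6,-.5,1.6,.4,1,0])):
    q,e=ik(np.array([.643,-.196,.26]),Rg,s,.05); print(e,q)
    n=14
    for k in range(0,n+1,2):
        T=fk(q0+(q-q0)*k/n,PK); print('  ',T[:3,3],T[:3,2],np.array(clr(T[:3,3],T[:3,:3])))
```

```text
t 19.25 F [0.182 2.4   1.871] |F| 3.048579671597369 tool [-1.093  1.283 -2.54 ] p [0.466 0.044 0.126] q [-0.056  0.754 -0.935  2.307  1.414  1.424 -0.703] clr [0.039 0.112]
1.0887748033181611e-07 [ 0.903  0.968 -1.437  1.388  0.955  1.566  1.048]
   [0.466 0.044 0.126] [ 0.461 -0.552 -0.695] [0.039 0.112]
   [0.492 0.036 0.128] [ 0.349 -0.565 -0.748] [0.012 0.115]
   [0.521 0.021 0.135] [ 0.235 -0.545 -0.805] [-0.002  0.124]
   [ 0.55  -0.002  0.149] [ 0.13  -0.489 -0.862] [-0.002  0.139]
   [ 0.58  -0.034  0.168] [ 0.045 -0.4   -0.916] [-0.002  0.16 ]
   [ 0.607 -0.077  0.193] [-0.011 -0.282 -0.959] [0.008 0.188]
   [ 0.629 -0.13   0.224] [-0.027 -0.144 -0.989] [0.044 0.221]
   [ 0.643 -0.196  0.26 ] [ 0. -0. -1.] [0.095 0.26 ]
7.290641561096365e-08 [ 0.455  0.599 -0.402  1.414  0.241  1.177  1.513]
   [0.466 0.044 0.126] [ 0.461 -0.552 -0.695] [0.039 0.112]
   [0.471 0.    0.128] [ 0.258 -0.637 -0.726] [0.014 0.114]
   [ 0.477 -0.033  0.132] [ 0.06  -0.634 -0.771] [0.001 0.12 ]
   [ 0.489 -0.059  0.14 ] [-0.098 -0.555 -0.826] [-0.002  0.131]
   [ 0.514 -0.081  0.154] [-0.191 -0.421 -0.886] [-0.002  0.146]
   [ 0.549 -0.108  0.177] [-0.204 -0.265 -0.943] [-0.001  0.17 ]
   [ 0.595 -0.145  0.211] [-0.136 -0.115 -0.984] [0.028 0.207]
   [ 0.643 -0.196  0.26 ] [ 0. -0. -1.] [0.095 0.26 ]
7.018097184775185e-08 [ 0.665  0.675 -0.777  1.401  0.478  1.258  1.342]
   [0.466 0.044 0.126] [ 0.461 -0.552 -0.695] [0.039 0.112]
   [0.479 0.012 0.129] [ 0.29  -0.609 -0.738] [0.02  0.115]
   [ 0.494 -0.017  0.135] [ 0.124 -0.599 -0.791] [-0.002  0.123]
   [ 0.513 -0.043  0.145] [-0.014 -0.529 -0.849] [-0.002  0.135]
   [ 0.539 -0.07   0.161] [-0.103 -0.413 -0.905] [-0.002  0.154]
   [ 0.571 -0.102  0.184] [-0.131 -0.271 -0.954] [0.    0.178]
   [ 0.607 -0.143  0.217] [-0.095 -0.126 -0.987] [0.034 0.213]
   [ 0.643 -0.196  0.26 ] [ 0. -0. -1.] [0.095 0.26 ]
```

View pics/c25.png

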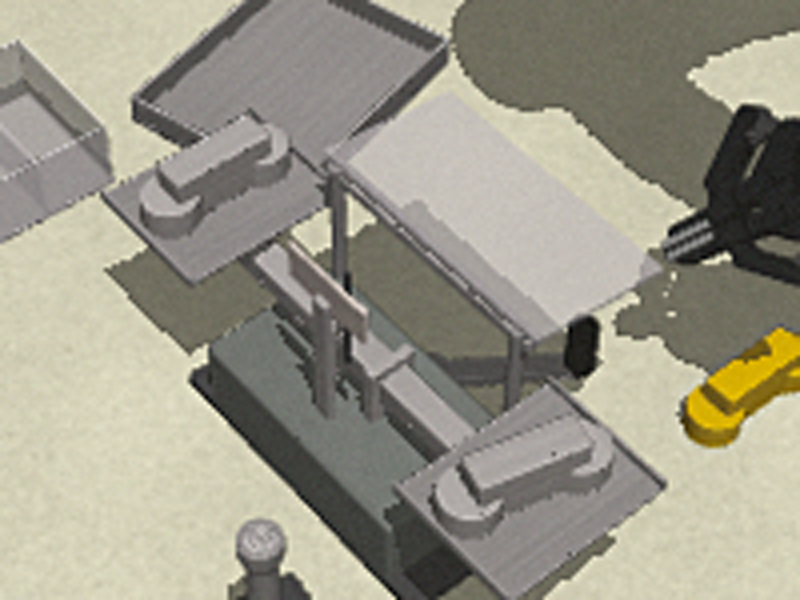

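Picture: the beam is level again, with the right pan corner at (102,195) and the left at (397,488). The knob is at (583,345), as at the start. Next I'll rise clear of everything before going to the right pan.

Run:
```python
from plan import *
p,r,o=now(); q0=o['qpos']
w=[(np.array([.44,.05,.20]),tool(42,-47,-36)),(np.array([.44,.03,.27]),tool(32,-30,-25)),(np.array([.47,-.02,.33]),tool(16,-15,-12)),(np.array([.55,-.10,.33]),lean(0,-.081)),(np.array([.643,-.196,.28]),lean(0,-.081))]
q=q0;Q=[]
for x,m in w:
    q,e=ik(x,m,q,.03);Q.append(q);print(x,e,q,np.array(clr(x,m)))
# Interpolated rows 
prev=q0;P=[];M_=[]
for qq in Q:
    n=max(2,int(np.ceil(np.max(abs(qq-prev))/.13))); print('n',n,np.abs(qq-prev).max())
    prev=qq
rows([w[0][0],w[0][0],w[1][0],w[1][0],w[1][0],w[2][0],w[2][0],w[2][0],w[2][0]],[w[0][1]]*2+[w[1][1]]*3+[w[2][1]]*4,0.05)
```

```text
[0.44 0.05 0.2 ] 3.0152835857793524e-08 [ 0.069  0.54  -1.082  2.29   1.206  1.355 -0.49 ] [0.062 0.187]
[0.44 0.03 0.27] 1.2867170376423154e-07 [ 0.45   0.131 -1.093  2.288  0.94   0.829  0.114] [0.12  0.261]
[ 0.47 -0.02  0.33] 1.423917328950506e-07 [ 0.855  0.101 -1.083  2.018  0.31   0.858  1.056] [0.168 0.326]
[ 0.55 -0.1   0.33] 4.7157807594452466e-08 [ 0.746  0.459 -0.955  1.614  0.388  1.272  1.213] [0.153 0.33 ]
[ 0.643 -0.196  0.28 ] 2.0933645334990198e-08 [ 0.701  0.68  -0.855  1.374  0.513  1.315  1.321] [0.112 0.28 ]
n 2 0.21397616610617776
n 5 0.6041410149483933
n 8 0.9419935966417176
n 4 0.4142283920061248
n 2 0.24050760839525354
{"travel": [-0.023, -0.036, -0.067], "twist": [-1.9, 3.6, 0.0], "claw": 0.05},
{"travel": [-0.023, -0.036, -0.067], "twist": [-1.9, 3.6, 0.0], "claw": 0.05},
{"travel": [-0.065, -0.082, -0.104], "twist": [-15.8, 6.9, -2.3], "claw": 0.05},
{"travel": [-0.065, -0.082, -0.104], "twist": [-15.8, 6.9, -2.3], "claw": 0.05},
{"travel": [-0.065, -0.082, -0.104], "twist": [-15.8, 6.9, -2.3], "claw": 0.05},
{"travel": [-0.127, -0.137, -0.104], "twist": [-26.4, 20.1, -4.3], "claw": 0.05},
{"travel": [-0.127, -0.137, -0.104], "twist": [-26.4, 20.1, -4.3], "claw": 0.05},
{"travel": [-0.127, -0.137, -0.104], "twist": [-26.4, 20.1, -4.3], "claw": 0.05},
{"travel": [-0.127, -0.137, -0.104], "twist": [-26.4, 20.1, -4.3], "claw": 0.05},
```

Emit:
apply_moves(commands=[{"travel": [-0.023,-0.036,-0.067],"twist": [-1.9,3.6,0.0],"claw": 0.05},{"travel": [-0.023,-0.036,-0.067],"twist": [-1.9,3.6,0.0],"claw": 0.05},{"travel": [-0.065,-0.082,-0.104],"twist": [-15.8,6.9,-2.3],"claw": 0.05},{"travel": [-0.065,-0.082,-0.104],"twist": [-15.8,6.9,-2.3],"claw": 0.05},{"travel": [-0.065,-0.082,-0.104],"twist": [-15.8,6.9,-2.3],"claw": 0.05},{"travel": [-0.127,-0.137,-0.104],"twist": [-26.4,20.1,-4.3],"claw": 0.05},{"travel": [-0.127,-0.137,-0.104],"twist": [-26.4,20.1,-4.3],"claw": 0.05},{"travel": [-0.127,-0.137,-0.104],"twist": [-26.4,20.1,-4.3],"claw": 0.05},{"travel": [-0.127,-0.137,-0.104],"twist": [-26.4,20.1,-4.3],"claw": 0.05}])

```text
clock: 20.15
position: [0.4601, -0.0144, 0.3081]
tool_rot: [-3.016, 0.29, 3.013]
force: [1.3, 1.3, -0.7]
grip_width: 0.05
```

Run:
```python
from look import *
look(26,'scene',(230,160,200,150,4)); 
look(27,'top',(230,190,200,120,4))
p,r,o=now()
rows([np.array([.56,-.11,.32])],[lean(0,-.081)],.05)
```

```text
t 20.2 F [ 2.051 -4.538  3.73 ] |F| 6.222073467872501 tool [-3.574 -4.548 -2.293] p [ 0.463 -0.019  0.311] q [ 1.011  0.206 -1.382  2.063  0.571  0.913  0.749] clr [0.15  0.305]
t 20.25 F [-0.246 -0.255 -0.044] |F| 0.35693143490990464 tool [ 0.212 -0.286  0.018] p [ 0.462 -0.018  0.309] q [ 1.003  0.206 -1.381  2.068  0.58   0.912  0.729] clr [0.149 0.304]
{"travel": [-0.108, -0.074, 0.030], "twist": [-7.6, 16.4, -4.2], "claw": 0.05},
```

View pics/c27.png

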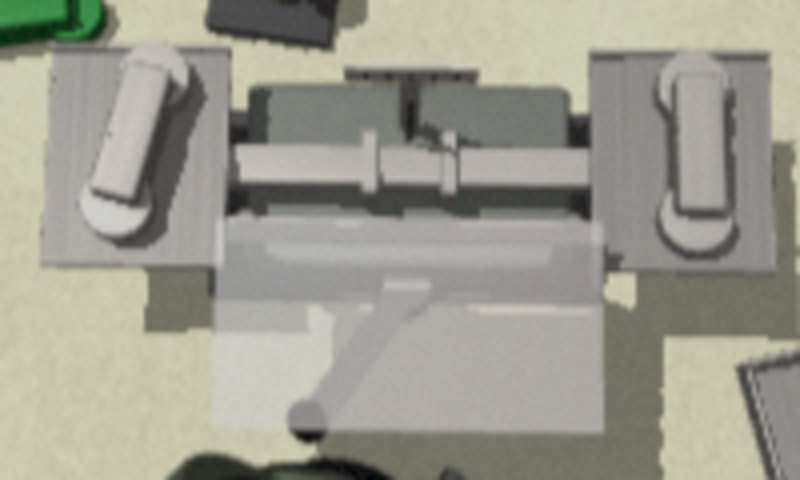

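View pics/c26.png

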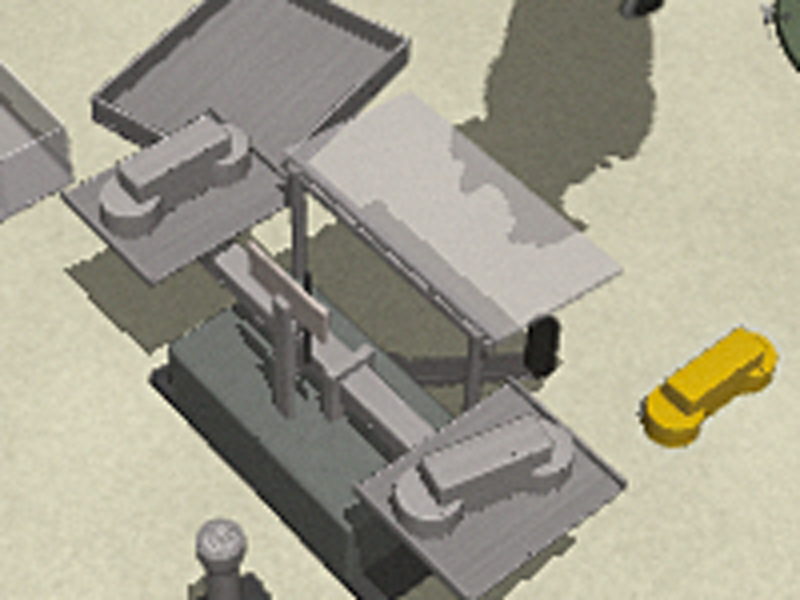

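Both pictures match the start: the lever is home (knob at (309,420) in the top crop) and the beam level. The target is the grey casting on the right pan at top pixel (404,228). The left grey one at (264,225) is the heavier, and the green and yellow ones are not meant.

Run:
```python
from look import *
for z in (.159,.165): print(atz:=h.atz('top',*h.T(700.5,142),z), h.atz('scene',*h.S(174,156.5),z))
a=h.atz('top',*h.T(698,70),.165);b=h.atz('top',*h.T(702,212),.165);print('yaw',np.arctan2(*(a-b)[[1,0]]),(a+b)/2,np.linalg.norm(a-b))
p,r,o=now(); q=o['qpos']
for x in ([.56,-.11,.32],[.643,-.196,.25],[.643,-.196,.138]):
    q,e=ik(np.array(x),lean(0,-.08),q,.03);print(x,e,q)
print('tray center',np.mean([[.5371,-.2315],[.5652,-.3885],[.3718,-.4226],[.3457,-.2685]],0))
```

```text
[ 0.642 -0.196  0.159] [ 0.645 -0.196  0.159]
[ 0.64  -0.194  0.165] [ 0.648 -0.191  0.165]
yaw -0.07200234435984296 [ 0.641 -0.194  0.165] 0.07748382769499926
[0.56, -0.11, 0.32] 5.754337340781985e-08 [ 0.88   0.603 -1.225  1.594  0.577  1.358  1.076]
[0.643, -0.196, 0.25] 1.909514901391209e-08 [ 0.812  0.803 -1.103  1.405  0.715  1.364  1.185]
[0.643, -0.196, 0.138] 1.4758978961316578e-08 [ 0.794  0.913 -1.037  1.508  0.82   1.199  1.11 ]
tray center [ 0.455 -0.328]
```

Emit:
apply_moves(commands=[{"travel": [-0.108,-0.074,0.02],"twist": [-7.6,16.4,-4.2],"claw": 0.05},{"travel": [-0.108,-0.074,0.02],"twist": [-7.6,16.4,-4.2],"claw": 0.05},{"travel": [-0.108,-0.074,0.02],"twist": [-7.6,16.4,-4.2],"claw": 0.05},{"travel": [-0.108,-0.074,0.02],"twist": [-7.6,16.4,-4.2],"claw": 0.05},{"travel": [-0.108,-0.074,0.02],"twist": [-7.6,16.4,-4.2],"claw": 0.05},{"travel": [-0.108,-0.074,0.02],"twist": [-7.6,16.4,-4.2],"claw": 0.05}])

```text
clock: 20.85
position: [0.5548, -0.1016, 0.3273]
tool_rot: [-3.139, -0.001, 3.068]
force: [-0.2, 0.5, -0.2]
grip_width: 0.0499
```

Run:
```python
from look import *
p,r,o=now(); print(p,o['tool_rot'],o['qpos'])
rows([np.array([.643,-.196,.25])],[lean(0,-.08)],.05)
```

```text
[ 0.555 -0.102  0.327] [-3.139 -0.001  3.068] [ 0.885  0.594 -1.25   1.599  0.575  1.372  1.064]
{"travel": [-0.095, -0.087, 0.077], "twist": [-0.1, -0.1, 0.3], "claw": 0.05},
```

Emit:
apply_moves(commands=[{"travel": [-0.095,-0.086,0.077],"twist": [0,0,0],"claw": 0.05},{"travel": [-0.095,-0.086,0.077],"twist": [0,0,0],"claw": 0.05},{"travel": [-0.095,-0.086,0.077],"twist": [0,0,0],"claw": 0.05},{"travel": [-0.095,-0.086,0.077],"twist": [0,0,0],"claw": 0.05},{"travel": [-0.095,-0.086,0.077],"twist": [0,0,0],"claw": 0.05}])

```text
clock: 21.35
position: [0.643, -0.1943, 0.2509]
tool_rot: [-3.14, -0.001, 3.068]
force: [-1.2, 0.6, 2.0]
grip_width: 0.0498
```

Run:
```python
from look import *
look(28,'scene',(220,130,160,120,5)); look(29,'top',(380,190,100,75,8))
rows([np.array([.642,-.1945,.138])],[lean(0,-.077)],.05)
```

```text
t 21.4 F [-0.53   0.478 -0.034] |F| 0.7147306971941452 tool [0.563 0.438 0.033] p [ 0.643 -0.194  0.252] q [ 0.816  0.808 -1.122  1.405  0.728  1.375  1.18 ] clr [0.087 0.252]
t 21.45 F [-0.118 -0.463  0.566] |F| 0.7410494882210585 tool [ 0.084 -0.472 -0.565] p [ 0.643 -0.194  0.252] q [ 0.816  0.807 -1.122  1.405  0.728  1.375  1.18 ] clr [0.088 0.252]
{"travel": [0.001, -0.001, 0.114], "twist": [-0.1, 0.0, 0.2], "claw": 0.05},
```

View pics/c28.png

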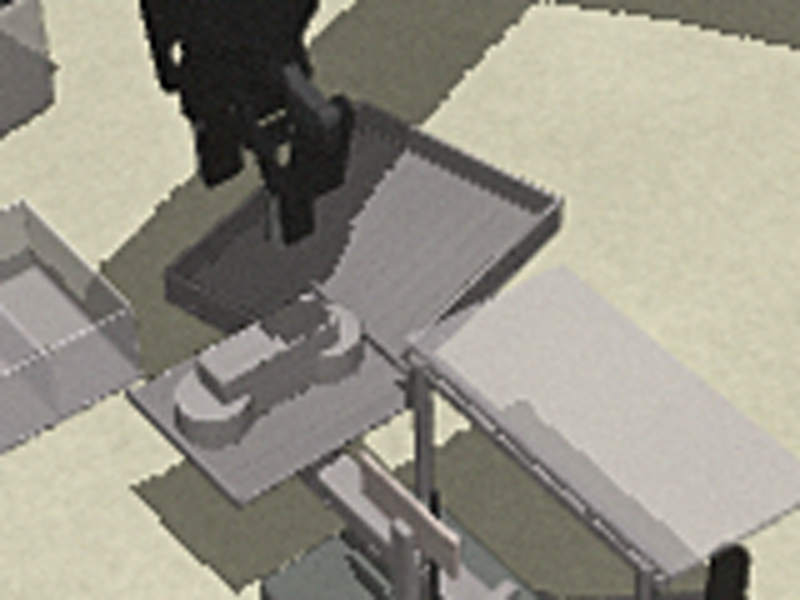

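View pics/c29.png

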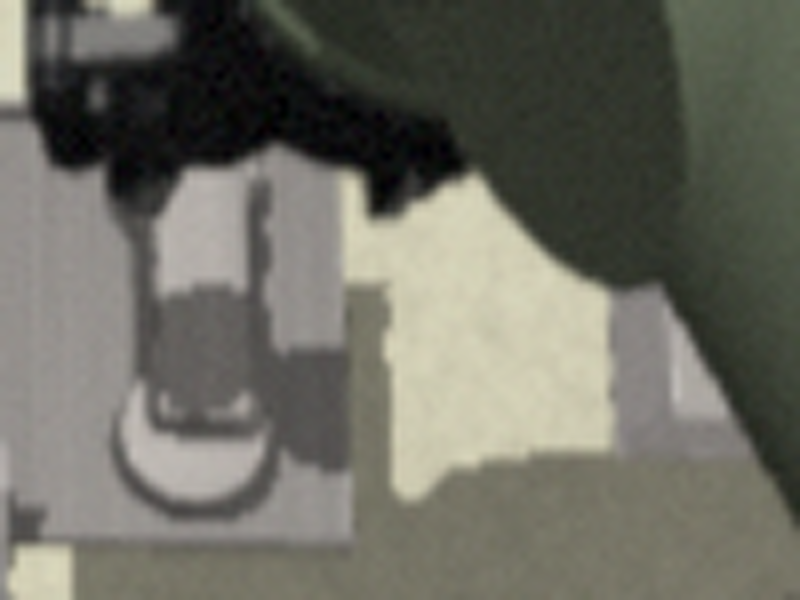

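Crop of the target: a grey casting on the right pan, its web running from (205,200) to (205,420) in the top crop, with the fingers above it. I'll descend partway and check.

Emit:
apply_moves(commands=[{"travel": [0.001,0,0.03],"twist": [0,0,0],"claw": 0.05},{"travel": [0.001,0,0.06],"twist": [0,0,0],"claw": 0.05},{"travel": [0.001,0,0.075],"twist": [0,0,0],"claw": 0.05},{"travel": [0.001,0,0.075],"twist": [0,0,0],"claw": 0.05}])

```text
clock: 21.85
position: [0.6416, -0.1948, 0.1755]
tool_rot: [-3.14, -0.002, 3.068]
force: [-1.1, -0.6, 0.2]
grip_width: 0.0502
```

Run:
```python
from look import *
look(30,'scene',(220,150,120,90,6)); look(31,'top',(380,190,100,75,8))
rows([np.array([.642,-.1945,.138])],[lean(0,-.077)],.05)
```

```text
t 21.9 F [ 0.705  0.027 -0.634] |F| 0.949070340722556 tool [-0.702  0.08   0.634] p [ 0.642 -0.195  0.177] q [ 0.808  0.878 -1.079  1.481  0.794  1.262  1.132] clr [0.05  0.177]
t 21.95 F [-0.037  0.308  0.867] |F| 0.9207134746375906 tool [ 0.059  0.303 -0.867] p [ 0.643 -0.195  0.178] q [ 0.808  0.878 -1.079  1.48   0.794  1.262  1.132] clr [0.051 0.178]
{"travel": [0.001, 0.000, 0.040], "twist": [-0.1, 0.0, 0.2], "claw": 0.05},
```

View pics/c30.png

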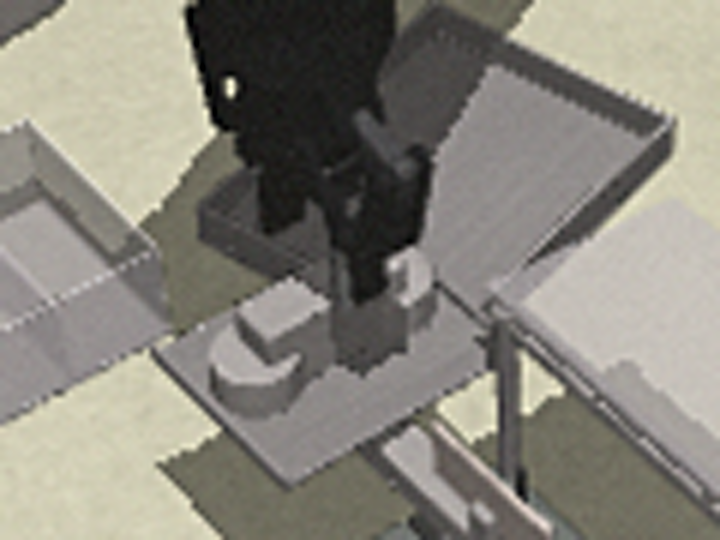

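View pics/c31.png

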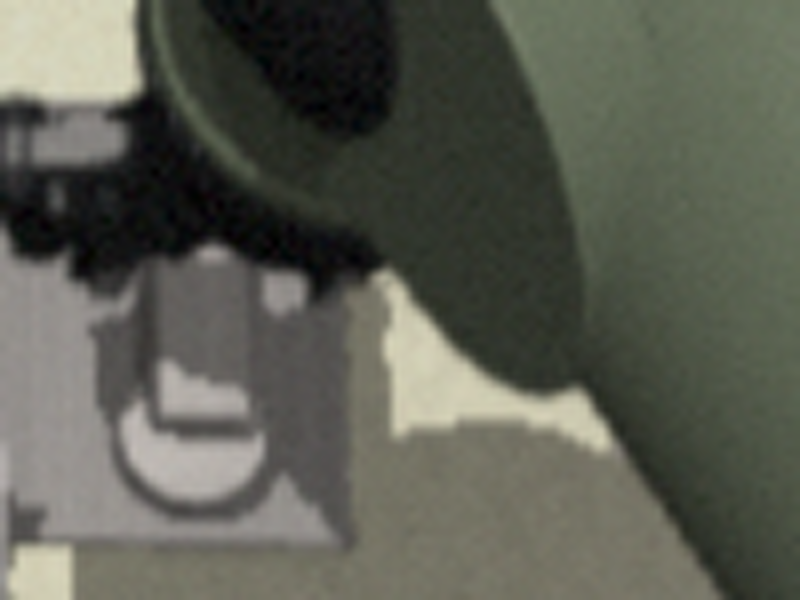

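The fingers straddle the web: finger at crop x≈110 to its left, another at ≈300, web 155–250. I'll descend and grip.

Emit:
apply_moves(commands=[{"travel": [0.001,0,0.015],"twist": [0,0,0],"claw": 0.05},{"travel": [0.001,0,0.03],"twist": [0,0,0],"claw": 0.05},{"travel": [0.001,0,0.038],"twist": [0,0,0],"claw": 0.05},{"travel": [0.001,0,0.038],"twist": [0,0,0],"claw": 0.05},{"travel": [0.001,0,0.038],"twist": [0,0,0],"claw": 0.035},{"travel": [0.001,0,0.038],"twist": [0,0,0],"claw": 0.028},{"travel": [0.001,0,0.038],"twist": [0,0,0],"claw": 0.02},{"travel": [0.001,0,0.038],"twist": [0,0,0],"claw": 0.015},{"travel": [0.001,0,0.038],"twist": [0,0,0],"claw": 0.015}], force=45)

```text
clock: 22.85
position: [0.6416, -0.1951, 0.1385]
tool_rot: [-3.14, -0.0, 3.067]
force: [0.3, -0.8, 5.6]
grip_width: 0.025
```

Run:
```python
from look import *
look(32,'scene',(220,150,120,90,6)); p,r,o=now(); print(o['grip_width'])
```

```text
t 22.9 F [-0.35  -0.222  6.287] |F| 6.3009585105381 tool [ 0.334 -0.256 -6.287] p [ 0.642 -0.195  0.139] q [ 0.8    0.917 -1.053  1.512  0.832  1.207  1.106] clr [0.033 0.138]
0.025034892285643498
```

View pics/c32.png

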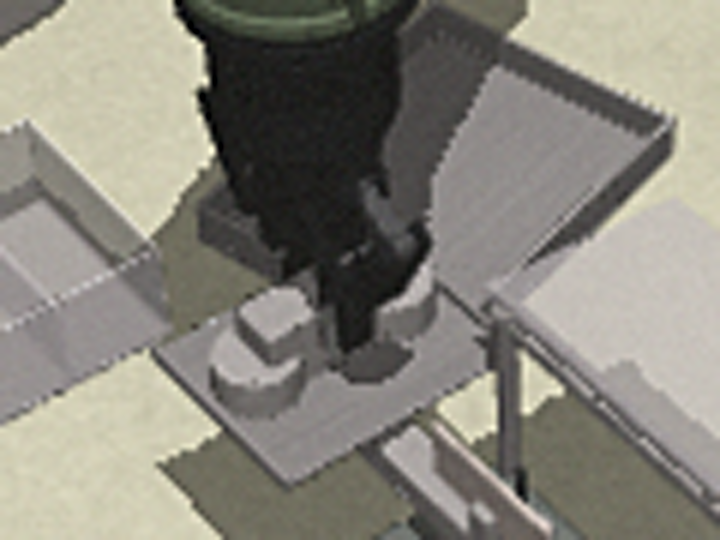

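Picture: the fingers hold the web's middle, between the bosses, at a 25 mm opening. I'll lift straight up.

Emit:
apply_moves(commands=[{"travel": [0,0,-0.01],"twist": [0,0,0],"claw": 0.015},{"travel": [0,0,-0.025],"twist": [0,0,0],"claw": 0.015},{"travel": [0,0,-0.05],"twist": [0,0,0],"claw": 0.015},{"travel": [0,0,-0.08],"twist": [0,0,0],"claw": 0.015},{"travel": [0,0,-0.11],"twist": [0,0,0],"claw": 0.015},{"travel": [0,0,-0.12],"twist": [0,0,0],"claw": 0.015}])

```text
clock: 23.5
position: [0.6422, -0.1945, 0.2621]
tool_rot: [-3.14, 0.003, 3.067]
force: [0.6, -0.1, -1.0]
grip_width: 0.0252
```

Run:
```python
from look import *
look(33,'scene',(200,100,200,150,4)); p,r,o=now(); print(o['grip_width'])
q=o['qpos']
for x in ([.55,-.26,.25],[.455,-.328,.2],[.455,-.328,.02]):
    q,e=ik(np.array(x),lean(0,-.077),q,.03);print(x,e,q)
rows([np.array([.455,-.328,.24])],[lean(0,-.077)],.015)
```

```text
t 23.55 F [-0.181  0.254  0.358] |F| 0.4746119132305897 tool [ 0.198  0.239 -0.359] p [ 0.642 -0.195  0.262] q [ 0.82   0.797 -1.127  1.397  0.72   1.386  1.186] clr [0.096 0.262]
0.02539331414863446
[0.55, -0.26, 0.25] 1.9619950211831366e-08 [ 1.059  0.732 -1.176  1.587  0.695  1.298  1.272]
[0.455, -0.328, 0.2] 1.85452596379071e-08 [ 1.291  0.729 -1.185  1.766  0.735  1.17   1.374]
[0.455, -0.328, 0.02] 3.463568249377049e-08 [ 1.18   0.961 -0.995  1.869  1.026  0.934  1.174]
{"travel": [0.177, -0.147, 0.022], "twist": [-0.1, 0.2, 0.1], "claw": 0.015},
```

View pics/c33.png

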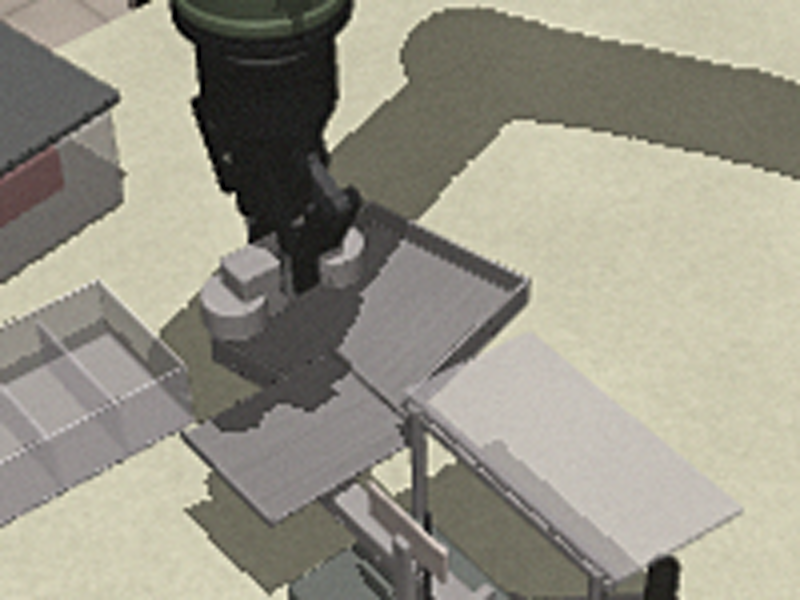

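Picture: the casting, at (280,280), hangs level in the gripper and the right pan is empty. I'll carry it over the tray.

Emit:
apply_moves(commands=[{"travel": [0.012,-0.01,0.002],"twist": [0,0,0],"claw": 0.015},{"travel": [0.035,-0.029,0.004],"twist": [0,0,0],"claw": 0.015},{"travel": [0.06,-0.05,0.007],"twist": [0,0,0],"claw": 0.015},{"travel": [0.085,-0.071,0.01],"twist": [0,0,0],"claw": 0.015},{"travel": [0.11,-0.091,0.014],"twist": [0,0,0],"claw": 0.015},{"travel": [0.135,-0.112,0.017],"twist": [0,0,0],"claw": 0.015},{"travel": [0.158,-0.131,0.02],"twist": [0,0,0],"claw": 0.015},{"travel": [0.172,-0.143,0.022],"twist": [0,0,0],"claw": 0.015},{"travel": [0.177,-0.147,0.022],"twist": [0,0,0],"claw": 0.015},{"travel": [0.177,-0.147,0.022],"twist": [0,0,0],"claw": 0.015}])

```text
clock: 24.55
position: [0.4534, -0.3288, 0.236]
tool_rot: [-3.141, -0.001, 3.066]
force: [0.8, -0.1, -2.2]
grip_width: 0.0251
```

Run:
```python
from look import *
look(34,'scene',(220,100,160,120,5)); p,r,o=now(); print(o['grip_width'],o['tool_rot'])
rows([np.array([.455,-.328,.05]),np.array([.455,-.328,.018])],[lean(0,-.077)]*2,.015)
```

```text
t 24.6 F [ 0.4   -0.187 -1.118] |F| 1.201926781047976 tool [-0.414 -0.156  1.118] p [ 0.454 -0.328  0.236] q [ 1.312  0.689 -1.217  1.729  0.687  1.226  1.412] clr [0.197 0.236]
0.024957421656407783 [-3.141 -0.001  3.067]
{"travel": [-0.001, 0.000, 0.186], "twist": [-0.0, -0.1, 0.1], "claw": 0.015},
{"travel": [-0.001, 0.000, 0.218], "twist": [-0.0, -0.1, 0.1], "claw": 0.015},
```

View pics/c34.png

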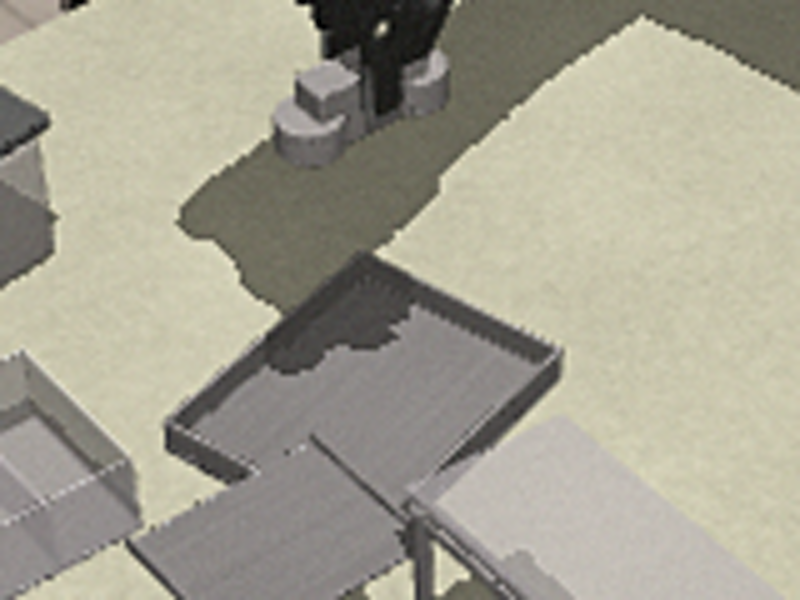

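Emit:
apply_moves(commands=[{"travel": [0,0,0.03],"twist": [0,0,0],"claw": 0.015},{"travel": [0,0,0.07],"twist": [0,0,0],"claw": 0.015},{"travel": [0,0,0.11],"twist": [0,0,0],"claw": 0.015},{"travel": [0,0,0.15],"twist": [0,0,0],"claw": 0.015},{"travel": [0,0,0.175],"twist": [0,0,0],"claw": 0.015},{"travel": [0,0,0.187],"twist": [0,0,0],"claw": 0.015},{"travel": [0,0,0.19],"twist": [0,0,0],"claw": 0.015},{"travel": [0,0,0.19],"twist": [0,0,0],"claw": 0.015}])

```text
clock: 25.4
position: [0.4546, -0.3283, 0.0471]
tool_rot: [-3.14, -0.0, 3.068]
force: [-0.5, -0.4, -2.1]
grip_width: 0.0251
```

Run:
```python
from look import *
look(35,'scene',(220,120,160,120,5)); p,r,o=now(); print(o['grip_width'],o['tool_rot'])
```

```text
t 25.45 F [-0.264 -1.021 -1.48 ] |F| 1.817073591513424 tool [ 0.189 -1.035  1.481] p [ 0.455 -0.329  0.048] q [ 1.188  0.911 -1.008  1.864  0.966  0.951  1.216] clr [0.137 0.047]
0.024820957959480316 [-3.14   0.     3.067]
```

View pics/c35.png

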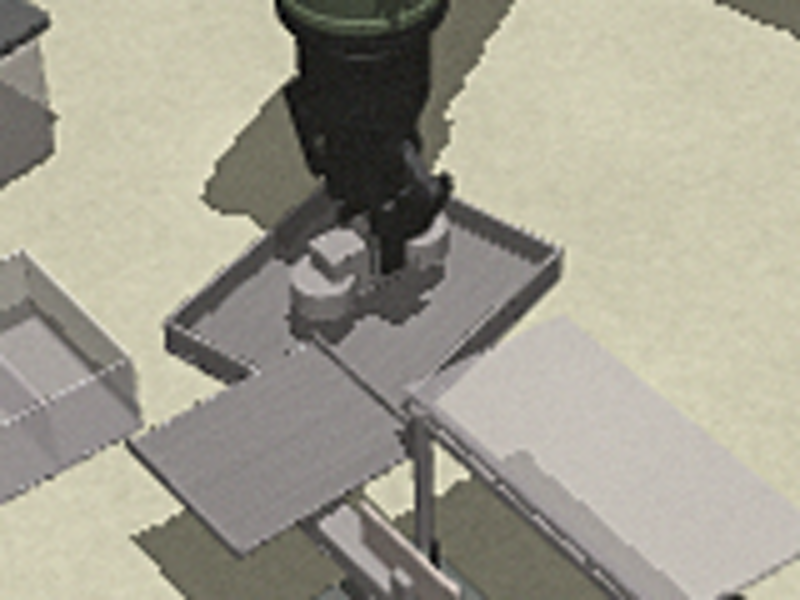

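Picture: the casting is over the tray's middle at (370,270) and level. I'll lower it slowly and watch the force.

Emit:
apply_moves(commands=[{"travel": [0,0,0.008],"twist": [0,0,0],"claw": 0.015},{"travel": [0,0,0.015],"twist": [0,0,0],"claw": 0.015},{"travel": [0,0,0.02],"twist": [0,0,0],"claw": 0.015},{"travel": [0,0,0.024],"twist": [0,0,0],"claw": 0.015},{"travel": [0,0,0.027],"twist": [0,0,0],"claw": 0.015},{"travel": [0,0,0.027],"twist": [0,0,0],"claw": 0.015}])

```text
clock: 26.05
position: [0.4536, -0.3285, 0.019]
tool_rot: [-3.141, -0.001, 3.067]
force: [0.1, 0.4, -1.6]
grip_width: 0.0253
```

Emit:
apply_moves(commands=[{"travel": [0,0,0.0007],"twist": [0,0,0],"claw": 0.015},{"travel": [0,0,0.0014],"twist": [0,0,0],"claw": 0.015},{"travel": [0,0,0.0014],"twist": [0,0,0],"claw": 0.015}])

```text
clock: 26.35
position: [0.4538, -0.3287, 0.018]
tool_rot: [-3.14, -0.001, 3.067]
force: [-0.2, 0.2, -1.8]
grip_width: 0.0252
```

Emit:
apply_moves(commands=[{"travel": [0,0,0.0007],"twist": [0,0,0],"claw": 0.015},{"travel": [0,0,0.0014],"twist": [0,0,0],"claw": 0.015},{"travel": [0,0,0.0014],"twist": [0,0,0],"claw": 0.015}])

```text
clock: 26.65
position: [0.4538, -0.3287, 0.0177]
tool_rot: [-3.139, -0.001, 3.067]
force: [-7.7, 0.8, 21.8]
grip_width: 0.0255
```

Floor contact (22 N). I'll relax slightly, open, and rise.

Emit:
apply_moves(commands=[{"travel": [0,0,-0.0008],"twist": [0,0,0],"claw": 0.015},{"travel": [0,0,-0.0008],"twist": [0,0,0],"claw": 0.028},{"travel": [0,0,-0.0008],"twist": [0,0,0],"claw": 0.036},{"travel": [0,0,-0.0008],"twist": [0,0,0],"claw": 0.045},{"travel": [0,0,-0.0008],"twist": [0,0,0],"claw": 0.05},{"travel": [0,0,-0.0008],"twist": [0,0,0],"claw": 0.05},{"travel": [0,0,-0.02],"twist": [0,0,0],"claw": 0.05},{"travel": [0,0,-0.05],"twist": [0,0,0],"claw": 0.05},{"travel": [0,0,-0.1],"twist": [0,0,0],"claw": 0.05},{"travel": [0,0,-0.15],"twist": [0,0,0],"claw": 0.05}])

```text
clock: 27.65
position: [0.4536, -0.3279, 0.168]
tool_rot: [-3.141, -0.002, 3.068]
force: [0.1, -0.5, 0.9]
grip_width: 0.0499
```

Emit:
apply_moves(commands=[{"travel": [0,0,-0.05],"twist": [0,0,0],"claw": 0.05},{"travel": [0,0,-0.1],"twist": [0,0,0],"claw": 0.05},{"travel": [0,0,-0.13],"twist": [0,0,0],"claw": 0.05},{"travel": [0,0,-0.13],"twist": [0,0,0],"claw": 0.05},{"travel": [0,0,-0.13],"twist": [0,0,0],"claw": 0.05}])

```text
clock: 28.15
position: [0.4539, -0.3285, 0.2967]
tool_rot: [-3.139, -0.001, 3.067]
force: [0.3, 0.4, -0.3]
grip_width: 0.0499
```

Run:
```python
from look import *
look(36,'scene',(140,90,260,195,3)); look(37,'top',(230,170,260,195,3))
```

```text
t 28.2 F [0.097 0.121 0.376] |F| 0.4069161812808043 tool [-0.087  0.128 -0.376] p [ 0.454 -0.328  0.296] q [ 1.336  0.627 -1.256  1.654  0.615  1.321  1.47 ] clr [0.226 0.296]
t 28.25 F [-0.37   0.516  0.485] |F| 0.7992497175433153 tool [ 0.408  0.487 -0.485] p [ 0.454 -0.328  0.296] q [ 1.336  0.627 -1.256  1.655  0.615  1.321  1.47 ] clr [0.226 0.296]
```

View pics/c36.png

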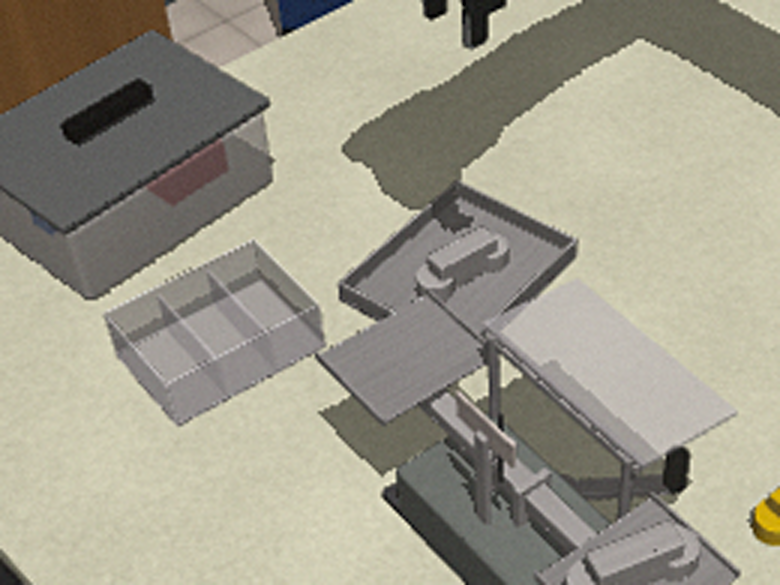

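View pics/f37.png

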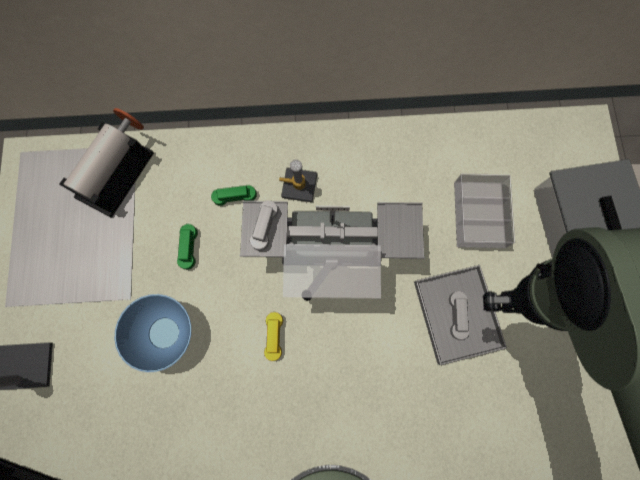

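The lighter casting lies flat in the tray at (460,315) and the heavier one is still on the left pan at (264,225). The lever is home with its knob at (308,295), and the bowl, burner and box are unmoved. I'm handing in.

```bash
python3 -c "
from workcell import bot
print(bot.job_done())"
```

```text
the job is handed in; nothing more can be done
None
```

The job is done and handed in after about 28 s of the 67 s allowed. The casting with the void was the one on the right pan, and it now lies flat in the steel tray.

- **Freeing the beam:** I swung the lever to its free stop with the closed fingertips leaning under the guard, and felt a 22 N reaction at the stop. The beam tipped and came to rest with the right pan up.
- **Locking it again:** I pushed the lever back until it stalled on its home stop. Pictures then showed the beam level and the knob where it started.
- **Moving the casting:** I gripped the right-pan casting across the web, lowered it to the tray floor, and opened the gripper only after feeling contact.

In the last pictures the heavier casting is still on the left pan, the lever is home, the beam is level, and the bowl, burner and clear box have not moved. The robot was clear of everything.

**Force peak:** on the return swing the fingertip wedged against the knob and the wrist force reached about 101–105 N, under the 120 N limit. I backed off and re-seated the finger; after that the push took 3–10 N until the stop.

**Lean and height readings:** I leaned the tool about 46°, just over the suggested 35 to 45°, turned about 47° sideways because the arm could not reach straight on. The image-measured heights came out about 6 mm below the given ones, so I used the given heights. The contact heights at the grasp and the tray agreed with them.

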